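Hang centrifuge buckets on a balance bar

TASK

Hang the two loose centrifuge buckets by their hooks on the pivoting bar so that it ends level: first the large one on the right arm, opposite the bucket already hanging there, then the small one on the left arm. Slide each outward along its arm until it bears on that arm's spring-loaded stop with a light push (2 to 12 N, never more), and leave it hanging there against the stop. Never let the bar tip right over onto its end stops, and leave everything else where it stands.

Things in the scene. Friction and masses are not known exactly. Their poses are not given: they have to be found in the camera images.
- bar_mid (a point): Middle of the pivoting bar (slippery steel rod 8 mm thick), on its centre line at the pivot, 175 mm above the bench. Turns with the bar: y along the rod to the left arm (seen from the robot), x level, away from the robot, z up. The rod reaches 162 mm left, 139 mm right. It pivots in a fork 34 mm wide across the rod, 22 mm along it and up to 14 mm above it, on a post; grey base 85 x 110 x 12 mm.
- left_arm (a point): Point on the rod's centre line 50 mm left of the pivot, axes as bar_mid. The rod is free from 12 mm off the pivot to this arm's sprung stop: a black disc round the rod, 22 mm across, 5 mm thick, facing the pivot. Its free face is 72 to 92 mm from the pivot: feel for it. Spring 1.5 N per mm, travel 14 mm. Beyond it, 145 mm from the pivot, a small bucket already hangs.
- right_arm (a point): Point on the rod's centre line 50 mm right of the pivot, axes as bar_mid. The same sprung stop as on the left arm (1.5 N per mm, travel 14 mm), its free face 86 to 106 mm from the pivot: feel for it. Nothing hangs on this arm at the start.
- bar (a joint): Tilt of the bar in rad: 0 level, positive with the left end down. A centring spring of 3.3 N m/rad; end stops at -0.2 and 0.2. It starts left end down, about 0.12; with the large bucket hung on the right as well it leans to about -0.07; hanging both small ones on the left alone would tip it to its end stop.
- large_hook (a point): Seat in the large loose bucket's hook: the rod's centre line lies here when it hangs; on the cup's axis, 100 mm above the underside. Axes: z up, y along the rod when hung, x to the hook's open side. 45 deg upturned V, 16 mm long in y; lip ends 5 mm below the seat, 13 mm out at +x. Spine on the -x side, so the rod enters from +x between lip and cup rim (34 mm below the seat), then the bucket is lowered.
- large_mid (a point): Centre of the large bucket, half-way up, 71.5 mm above its underside, 28.5 mm below the hook seat. Steel cup 52 mm across (55 at the rim), 66 mm high, about 0.68 kg; 143 mm tall with the hook. Grip it by the black block on top: 14 mm in x (grip across this), 22 mm in y, from 9 to 43 mm above the hook seat.
- small_hook (a point): Seat in the small loose bucket's hook, same hook, axes and grip block as the large one; 84 mm above the underside. 45 deg upturned V, 16 mm long in y; lip ends 5 mm below the seat, 13 mm out at +x. Spine on the -x side, so the rod enters from +x between lip and cup rim (34 mm below the seat), then the bucket is lowered.
- small_mid (a point): Centre of the small loose bucket, half-way up, 63.5 mm above its underside, 20.5 mm below the hook seat. Steel cup 40 mm across (43 at the rim), 50 mm high, about 0.28 kg; 127 mm tall with the hook. Grip block 14 mm in x (grip across this), 22 mm in y, from 9 to 43 mm above the hook seat.
- specimen_pot: Bystander: specimen pot with screw cap, 51 mm across, 62 mm high, origin under its centre.
- dropper: Bystander: white dropper bottle, 23 mm across, 82 mm high, origin under its centre.
- bench_timer: Bystander: bench timer, 24 x 66 x 66 mm, origin under its centre.
- white_pot: Bystander: white lidded pot, 59 mm across, 100 mm high, origin under its centre.

How it is judged:
On the way, in this order (a step that is already met when the one before it is completed fails the run):
1. the large bucket, hooked on the right arm, pushes on the right stop with more than 2 N (contact force between large_bucket and right_stop above 2 N and y of large_hook in the frame of bar_mid below -0.07 m and z of large_hook in the frame of bar_mid between -0.006 and 0.006 m), for 0.1 s.
2. after it, the small bucket, hooked on the left arm, pushes on the left stop with more than 2 N (contact force between small_bucket and left_stop above 2 N and y of small_hook in the frame of bar_mid above 0.055 m and z of small_hook in the frame of bar_mid between -0.006 and 0.006 m), for 0.1 s.
At the end, for the whole second after the job is handed in: Both buckets hang from the bar, large on the right arm and small on the left, the rod seated in each hook within 6 mm and each upright within 0.25 rad, each still touching its stop (pressing on it with more than 0.05 N), and the bar is at rest and level within 0.06 rad (value of joint bar between -0.06 and 0.06 rad and contact force between large_bucket and right_stop above 0.05 N and contact force between small_bucket and left_stop above 0.05 N and y of large_hook in the frame of bar_mid below -0.07 m and y of small_hook in the frame of bar_mid above 0.055 m and x of large_hook in the frame of bar_mid between -0.006 and 0.006 m and x of small_hook in the frame of bar_mid between -0.006 and 0.006 m and z of large_hook in the frame of bar_mid between -0.006 and 0.006 m and z of small_hook in the frame of bar_mid between -0.006 and 0.006 m and angle between each of large_hook, small_hook's own z axis and vertical below 0.25 rad and velocity of joint bar between -0.1 and 0.1 rad/s).
It fails at once if the bar tips over to its end stops (tilt beyond 0.17 rad) (value of joint bar above 0.17 rad or value of joint bar below -0.17 rad).
It fails at once if a bucket pushes on a sprung stop with more than 12 N (contact force between large_bucket and right_stop above 12 N or contact force between small_bucket and left_stop above 12 N).
It fails at once if a bystander is moved by more than 30 mm (distance of any of specimen_pot, dropper, bench_timer, white_pot from where it was at the start of the episode above 0.03 m).
It also fails if it takes over 67 s, if anything falls off the work surface, if the arm or the gripper's body presses on something with over 40 N, if the wrist force passes 120 N, or if a joint passes its speed limit or range.

ROBOT

A 6-joint arm with a two-finger parallel gripper is mounted at the origin on a cart in front of the work surface, level with it; the furniture and walls round the work are solid. World frame = base frame: x ahead of the robot, y to its left, z up, the work surface at z = 0. Lengths are in m, angles in rad, forces in N, time in s.
With the tool pointing down it reaches from about 0.3 to 0.875 m from the base axis. Payload 6.4 kg.
Tool frame: the origin (TCP) lies at the very end of the fingers, on their centre line; the grasp point (between the pads) lies env.grip_point_offset behind it (env.grip_point_offset is the distance from the TCP to the grasp point, in m); y points along the fingers, z is the direction in which the jaws open and shut, and the axes are right-handed (so a half turn about y gives the same grasp; the last joint's range is limited). The gripper opens to 88 mm and grips with 3 to 60 N. Pads are 18 mm wide; open, the fingers measure 123 mm over their backs; the gripper's body (75 mm by 187 mm) begins 45 mm behind the grasp point.
Start: joints at [1.075, 0.181, 1.607, -0, 1.354, -0.206], TCP at [0.164, 0.551, 0.239] pointing down, gripper open.
Joint ranges: [-2.99, 2.99], [-0.89, 2.07], [0.3, 2.58], [-1.14, 4.28], [0, 2.63], [-3.12, 3.12]. Speed limits (rad/s): [2.57, 2.57, 3.01, 3.14, 3.14, 3.14].

INTERFACE

Orientations are given as a rotation vector (axis times angle).
In Python, from station import observe, cams, job, models, env gives the robot as it stands.
- The arm moves only by the tool arm_command, never from a script. Its argument "targets" is a list of rows, each an object with "twist": the turn, a rotation vector about the tool's x, y, z in degrees, a list of three; "travel": the shift along the tool's x, y, z in cm, a list of three; "hand": the closure in counts, from 0 (fully open) to 255 (shut). A call has 1 to 5 rows; each row shifts and turns the pose as measured when the row begins, along the tool's axes as they then stand; what a row does not reach is not made up. A row lasts 1/10 s, in which the tool goes at most 50 mm and 8.59 degrees, less where a joint would pass 70% of its speed; a pose out of reach is approached as far as the arm can. A call with a gripper value outside its range is refused whole. The fingers move at their own pace and stop on an object; "newtons" is the grip in N (left out, the last holds). Time passes only in rows, so rows that do not move let the fingers close. It gives the time, the measured TCP pose, the force and the opening at its end, in the units of the state.
- observe(): the state, without advancing time (a new reading comes with each control period).
- cams.snapshot(name): name is "side" or "top" or "wrist"; returns a dict with "color" (384x512x3 uint8, red, green, blue), "fx", "fy", "cx", "cy" (pixels), "extrinsics" (4x4, takes a point from camera to world coordinates); the wrist camera has in their place "tool_from_camera" (4x4, takes a point from camera to tool coordinates, whose origin is the TCP and whose axes are the tool frame's). Camera axes: x right, y down, z forward; pixel columns grow to the right and rows downward; lengths in m; the calibration is good to about 2 mm. A picture is of the moment at which its call begins: read the wrist's pose just before it. There is no depth.
- job.finish_job(): hands the job in, once; it reports no verdict.
Trained networks look in a picture, given as the dict that the camera call returned (one of the last four; its "shot" number tells which), for a name from the list of things; names that differ only in an ending like _2 or _b are one class to them, and where a whole thing is asked for, a point or a joint stands for the part that bears it (a point fixed in the world has none). Each returns a list of dicts, best first, with "score" (0 to 1); they miss things now and then, are a little off and sometimes report something else, mostly with a low value. They report only what shows in the picture. A call takes as long as a camera call.
- models.regions_of(picture, label): "region" (384x512 bool, what is visible of it) and "pixel" ([column, row] in pixels, amid what is visible of it).
- models.place_of(picture, label): "pixel" ([column, row] in pixels: a listed point, or the origin of a listed thing).
The state is a dict: "time_s": time; "joints": joint angles; "qvel": joint speeds; "joint_torque": joint torques, N m; "tool_pos": TCP position; "ee_rot": TCP orientation; "force": force on the tool from outside, world axes, zero at the start; "ft_torque": the same for the moment, N m; "finger_gap": finger opening in m.
Only numpy, scipy, OpenCV 4.12 (cv2) and the standard library are available. Lean on these libraries where they do the work, as an engineer would, in place of code of your own. Each camera call takes 0.05 s, during which the arm holds its last target.

## Working session

There is one attempt and no reset: what is moved stays moved. The work goes in short steps, Python scripts to look and compute and a tool call to move; the robot and the scene stay as the last step left them, time stands still between calls to the robot, and variables do not carry over. Pictures are saved under pics/ and viewed, and the job is handed in when it is done.

Besides the shell and the picture viewer there is one more tool, called after "Emit:" as name(argument=value, ...) on one line, values as JSON. arm_command: Moves the arm, as the interface text tells. Its arguments: {"type":"object","properties":{"targets":{"type":"array","items":{"type":"object","properties":{"twist":{"type":"array","items":{"type":"number"}},"travel":{"type":"array","items":{"type":"number"}},"hand":{"type":"number"}}}},"newtons":{"type":"number"}},"required":["targets"]}

```bash
ls; mkdir -p pics; python3 - <<'E'
from station import observe,cams,job,models,env
import cv2,numpy as np
print(observe()); print(env.grip_point_offset)
for n in ["side","top","wrist"]:
    s=cams.snapshot(n); cv2.imwrite(f"pics/a_{n}.png",s["color"][:,:,::-1])
    print(n,s["fx"],s["cx"],s["cy"],s.get("extrinsics",s.get("tool_from_camera")))
    for l in ["bar_mid","left_arm","right_arm","large_hook","large_mid","small_hook","small_mid","specimen_pot","dropper","bench_timer","white_pot"]:
        print(l,[(np.round(r["pixel"],1).tolist(),round(r["score"],2)) for r in models.place_of(s,l)[:2]])
E
```

```text
pics
{'time_s': 0.0, 'joints': array([ 1.07470137e+00,  1.81494442e-01,  1.60796956e+00, -3.89545325e-05,
        1.35384165e+00, -2.06309147e-01]), 'qvel': array([-0.00020442,  0.00017289, -0.00082306, -0.00035563, -0.00011021,
        0.00121497]), 'joint_torque': array([ 6.56146294e-04, -4.33849919e+01, -3.41861022e+01,  7.03649037e-02,
        3.86174116e-02, -7.87563158e-05]), 'tool_pos': array([0.16404545, 0.55054707, 0.23785494]), 'ee_rot': array([-1.5604269 ,  0.22793344, -0.22706115]), 'force': array([-0.88096053,  0.36242696,  0.26678713]), 'ft_torque': array([ 0.01867046, -0.0469031 , -0.04974834]), 'finger_gap': 0.08807921694226228}
0.0187
side 392.7090391446495 256.31380080000685 188.9635647623762 [[ 0.82337269 -0.26377804  0.50247245 -0.14754709]
 [-0.56693942 -0.42171072  0.70762968 -0.75552321]
 [ 0.02524085 -0.86751439 -0.49677126  0.7585746 ]
 [ 0.          0.          0.          1.        ]]
bar_mid [([241.1, 155.1], 0.78)]
left_arm [([235.3, 157.2], 0.78)]
right_arm [([240.3, 158.5], 0.68)]
large_hook [([265.2, 204.4], 0.83)]
large_mid [([261.7, 215.9], 0.73)]
sm
[... 756 characters left out ...]
03.0], 0.45)]
specimen_pot [([176.5, 167.2], 0.73), ([236.8, 205.1], 0.59)]
dropper [([272.3, 189.2], 0.16)]
bench_timer [([374.3, 209.7], 0.74)]
white_pot [([138.5, 191.1], 0.96)]
wrist 283.60267884152626 252.8662553189172 186.49953109595242 [[ 1.35744618e-03  9.55925980e-01  2.93604629e-01 -7.57584331e-02]
 [ 1.69533866e-03 -2.93606677e-01  9.55924811e-01 -1.44842628e-01]
 [ 9.99997642e-01 -7.99857204e-04 -2.01917353e-03 -4.87428445e-04]
 [ 0.00000000e+00  0.00000000e+00  0.00000000e+00  1.00000000e+00]]
bar_mid [([277.2, 352.8], 0.59)]
left_arm []
right_arm []
large_hook []
large_mid []
small_hook []
small_mid []
specimen_pot []
dropper []
bench_timer []
white_pot [([279.6, 351.7], 0.41)]
```

```bash
python3 - <<'E'
import cv2
for n in ["side","top"]:
    i=cv2.imread(f"pics/a_{n}.png"); 
    r=(130,120,400,330) if n=="side" else (100,110,420,270)
    j=i[r[1]:r[3],r[0]:r[2]]; j=cv2.resize(j,None,fx=2.5,fy=2.5,interpolation=cv2.INTER_CUBIC); cv2.imwrite(f"pics/a_{n}_z.png",j)
E
```

```text
(no output)
```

View pics/a_side.png

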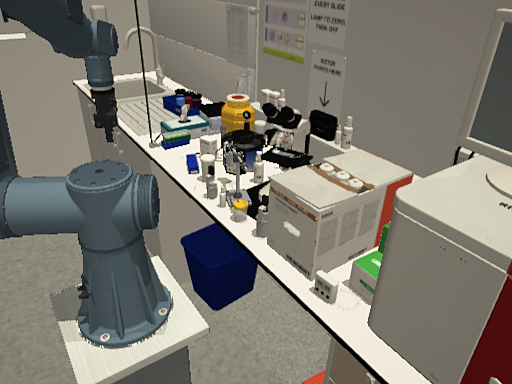

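View pics/a_side_z.png

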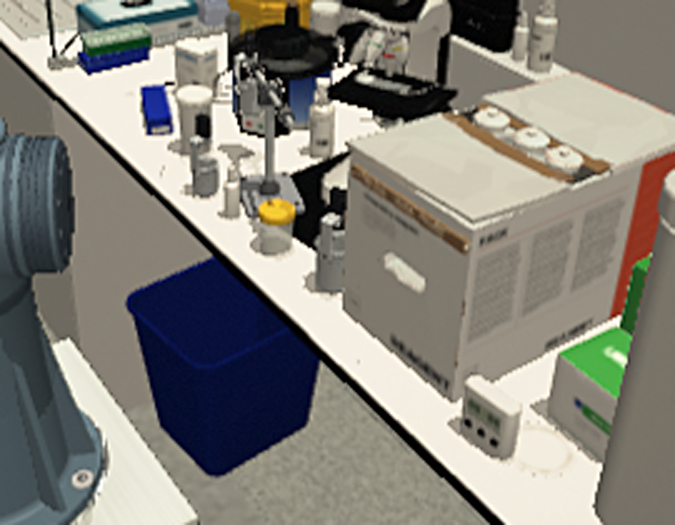

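View pics/a_top_z.png

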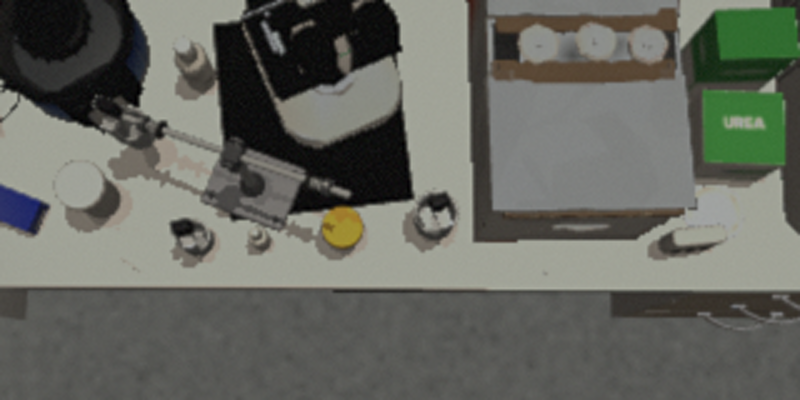

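View pics/a_wrist.png

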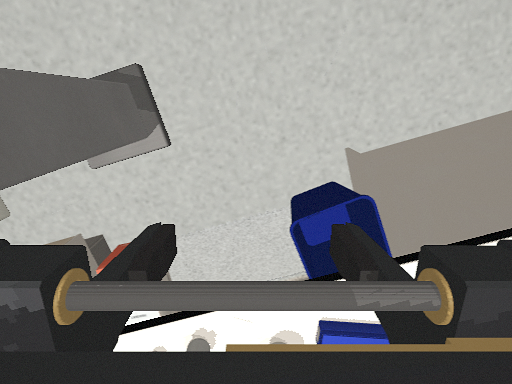

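```bash
cat > h.py <<'E'
from station import observe,cams,job,models,env
import cv2,numpy as np
from scipy.spatial.transform import Rotation as R
from scipy.optimize import least_squares
np.set_printoptions(precision=4,suppress=True)
def snap(n):
    o=observe(); s=cams.snapshot(n)
    if n=="wrist":
        T=np.eye(4);T[:3,:3]=R.from_rotvec(o["ee_rot"]).as_matrix();T[:3,3]=o["tool_pos"]
        s["extrinsics"]=T@s["tool_from_camera"]
    return s
def ray(s,p):
    d=np.array([(p[0]-s["cx"])/s["fx"],(p[1]-s["cy"])/s["fy"],1]);E=s["extrinsics"]
    return E[:3,3],E[:3,:3]@d
def atz(s,p,z):
    o,d=ray(s,p);return o+d*(z-o[2])/d[2]
def proj(s,P):
    E=s["extrinsics"];c=E[:3,:3].T@(np.asarray(P)-E[:3,3]);return np.array([s["fx"]*c[0]/c[2]+s["cx"],s["fy"]*c[1]/c[2]+s["cy"]])
def tri(obs):
    A=np.zeros((3,3));b=np.zeros(3)
    for s,p in obs:
        o,d=ray(s,p);d=d/np.linalg.norm(d);M=np.eye(3)-np.outer(d,d);A+=M;b+=M@o
    X=np.linalg.solve(A,b);return X,[np.round(proj(s,X)-p,1).tolist() for s,p in obs]
def save(s,f,crop=None,k=1,marks=()):
    i=np.ascontiguousarray(s["color"][:,:,::-1])
    x0,y0=0,0
    if crop: x0,y0,x1,y1=crop;i=i[y0:y1,x0:x1]
    i=cv2.resize(i,None,fx=k,fy=k,interpolation=cv2.INTER_CUBIC)
    for m in marks: cv2.drawMarker(i,(int((m[0]-x0+.5)*k),int((m[1]-y0+.5)*k)),(0,0,255),cv2.MARKER_CROSS,9,1)
    cv2.imwrite("pics/"+f,i)
def pl(s,l):
    r=models.place_of(s,l); return (np.array(r[0]["pixel"]),r[0]["score"]) if r else (None,0)
E
python3 - <<'E'
from h import *
a=snap("side");b=snap("top")
P=dict(bar_mid=([241.1,155.1],[194.5,170.6]),large_hook=([265.2,204.4],[274.5,195]),large_mid=([261.7,215.9],[272.9,191.3]),small_hook=([211.9,176.3],[176.4,203.4]),
small_mid=([211.3,180.4],[177.7,203]),pot=([237.9,216.7],[236.8,205.1]),white=([209.9,178.8],[138.5,191.1]),timer=([322.7,296.6],[374.3,209.7]))
for k,v in P.items(): print(k,*tri([(a,v[0]),(b,v[1])]))
print("table",{k:atz(b,v[1],z) for k,v,z in [("lh",P["large_hook"],.1),("sh",P["small_hook"],.084),("bm",P["bar_mid"],.175),("pot",P["pot"],.0)]})
print("barL",atz(b,(142,152),.155),"barR",atz(b,(240,187),.19),"dropper",atz(b,(203,205),.08))
print(R.from_rotvec(observe()["ee_rot"]).as_matrix())
E
```

```text
bar_mid [0.5245 0.2964 0.1784] [[-1.3, 0.2], [0.8, -1.5]]
large_hook [0.4701 0.0734 0.1116] [[-1.7, 0.3], [0.9, -1.6]]
large_mid [0.4792 0.0817 0.0634] [[2.1, -0.4], [-1.1, 2.0]]
small_hook [0.4448 0.3617 0.088 ] [[-0.5, 0.0], [0.3, -0.6]]
small_mid [0.4458 0.3627 0.0707] [[0.4, -0.0], [-0.2, 0.4]]
pot [0.4504 0.1892 0.0084] [[0.2, -0.0], [-0.1, 0.2]]
white [ 0.5025  0.4996 -0.0023] [[-1.8, 0.1], [1.1, -2.0]]
timer [ 0.4401 -0.2424  0.0038] [[-0.3, 0.1], [0.1, -0.2]]
table {'lh': array([0.4675, 0.0755, 0.1   ]), 'sh': array([0.4438, 0.3633, 0.084 ]), 'bm': array([0.5212, 0.299 , 0.175 ]), 'pot': array([0.4523, 0.1893, 0.    ])}
barL [0.5793 0.4525 0.155 ] barR [0.4729 0.1728 0.19  ] dropper [0.44   0.2854 0.08  ]
[[ 0.9583 -0.      0.2858]
 [-0.2858 -0.      0.9583]
 [-0.     -1.     -0.    ]]
```

Emit:
arm_command(targets=[{"travel": [3.5, -2.5, -1.5], "twist": [0, 0, 0], "hand": 0}, {"travel": [3.5, -2.5, -1.5], "twist": [0, 0, 0], "hand": 0}, {"travel": [4.2, -1, -1.9], "twist": [0, 0, 0], "hand": 0}, {"travel": [4.2, -1, -1.9], "twist": [0, 0, 0], "hand": 0}, {"travel": [4.2, -0.5, -1.9], "twist": [0, 0, 0], "hand": 0}])

```text
time_s: 2.4
tool_pos: [0.3279, 0.4103, 0.315]
ee_rot: [-1.561, 0.22, -0.218]
force: [0.9, 1.0, 1.3]
finger_gap: 0.0884
```

Emit:
arm_command(targets=[{"travel": [4.2, -0.5, -1.9], "twist": [0, 0, 0], "hand": 0}, {"travel": [4.2, -0.5, -1.9], "twist": [0, 0, 0], "hand": 0}, {"travel": [4.2, 0, -1.9], "twist": [0, 0, 0], "hand": 0}, {"travel": [0, 0, 0], "twist": [0, 0, 0], "hand": 0}])

```text
time_s: 2.8
tool_pos: [0.441, 0.3133, 0.3276]
ee_rot: [-1.559, 0.22, -0.226]
force: [0.0, 1.1, -0.2]
finger_gap: 0.0879
```

```bash
python3 - <<'E'
from h import *
s=snap("wrist"); save(s,"b_w.png"); print(s["extrinsics"],s["shot"],observe()["tool_pos"],observe()["time_s"])
for l in ["bar_mid","left_arm","right_arm","small_hook","small_mid","specimen_pot","dropper"]:
    print(l,[(np.round(r["pixel"],1).tolist(),round(r["score"],2)) for r in models.place_of(s,l)[:2]])
E
```

```text
[[ 0.2815  0.9162  0.285   0.3676]
 [ 0.9596 -0.2684 -0.0847  0.3341]
 [-0.0011  0.2974 -0.9548  0.4721]
 [ 0.      0.      0.      1.    ]] 6 [0.4394 0.3148 0.3277] 2.85
bar_mid [([266.5, 239.2], 0.69)]
left_arm [([305.3, 235.2], 0.88)]
right_arm [([220.1, 236.1], 0.94)]
small_hook [([295.2, 151.1], 0.7)]
small_mid [([296.1, 149.5], 0.67)]
specimen_pot [([187.8, 171.8], 0.78)]
dropper [([242.0, 156.1], 0.5)]
```

View pics/b_w.png

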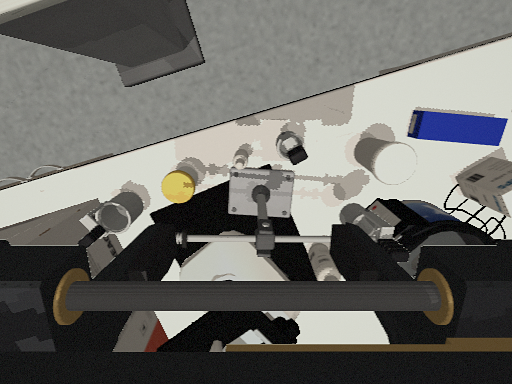

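Emit:
arm_command(targets=[{"travel": [1.8, 0, -4.6], "twist": [0, 0, 0], "hand": 0}, {"travel": [1.8, 0, -4.6], "twist": [0, 0, 0], "hand": 0}, {"travel": [1.8, 1, -4.5], "twist": [0, 0, 0], "hand": 0}, {"travel": [1.8, 2, -4.5], "twist": [0, 0, 0], "hand": 0}, {"travel": [1.6, 2, -4.3], "twist": [0, 0, 0], "hand": 0}])

```text
time_s: 3.7
tool_pos: [0.4604, 0.0826, 0.2802]
ee_rot: [-1.557, 0.191, -0.208]
force: [-0.4, -0.8, -0.0]
finger_gap: 0.088
```

Emit:
arm_command(targets=[{"travel": [0, 0, 0], "twist": [0, 0, 0], "hand": 0}])

```text
time_s: 3.8
tool_pos: [0.4593, 0.079, 0.2777]
ee_rot: [-1.559, 0.198, -0.209]
force: [-0.2, 1.0, -0.1]
finger_gap: 0.0881
```

```bash
python3 - <<'E'
from h import *
s=snap("wrist"); save(s,"c_w.png"); print(s["extrinsics"],observe()["tool_pos"],observe()["time_s"])
for l,z in [("large_hook",.1),("large_mid",.0715)]:
    p,sc=pl(s,l); print(l,p,sc, atz(s,p,z) if sc else 0)
E
```

```text
[[ 0.2575  0.9217  0.29    0.3849]
 [ 0.9663 -0.2461 -0.0757  0.0977]
 [ 0.0016  0.2998 -0.954   0.422 ]
 [ 0.      0.      0.      1.    ]] [0.4597 0.0811 0.2791] 3.85
large_hook [248.7 183.6] 0.68 [0.478  0.0683 0.1   ]
large_mid [253.9 174.9] 0.76 [0.4768 0.0752 0.0715]
```

View pics/c_w.png

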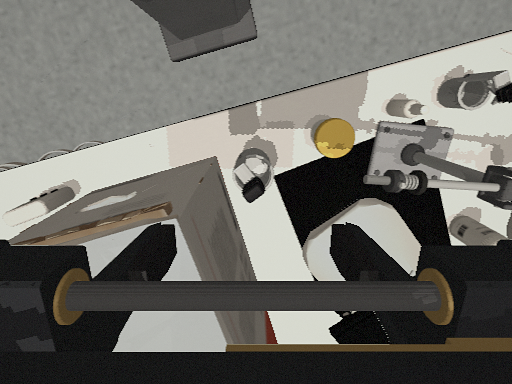

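```bash
python3 - <<'E'
from h import *
i=cv2.imread("pics/c_w.png")[120:280,160:400]
cv2.imwrite("pics/c_z.png",cv2.resize(i,None,fx=3.3,fy=3.3,interpolation=cv2.INTER_CUBIC))
i=cv2.imread("pics/b_w.png")[110:280,80:430]
cv2.imwrite("pics/b_z.png",cv2.resize(i,None,fx=2.2,fy=2.2,interpolation=cv2.INTER_CUBIC))
E
```

```text
(no output)
```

View pics/c_z.png

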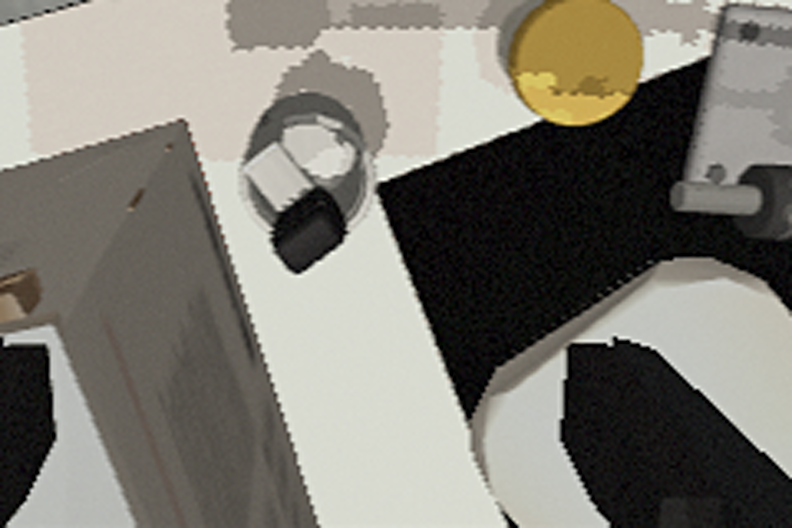

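View pics/b_z.png

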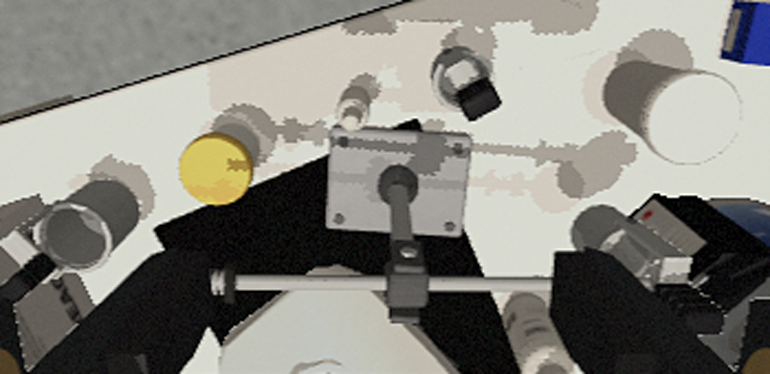

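```bash
python3 - <<'E'
from h import *
def z(f,c,w,k=9):
    i=cv2.imread(f"pics/{f}");x,y=c;return cv2.resize(i[y-w:y+w,x-w:x+w],(380,380),interpolation=cv2.INTER_CUBIC)
L=np.hstack([z("a_top.png",(275,195),16),z("a_side.png",(263,212),26)])
S=np.hstack([z("a_top.png",(177,203),16),z("a_side.png",(212,185),22)])
cv2.imwrite("pics/d.png",cv2.resize(np.vstack([L,S]),(600,600)))
E
```

```text
(no output)
```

View pics/d.png

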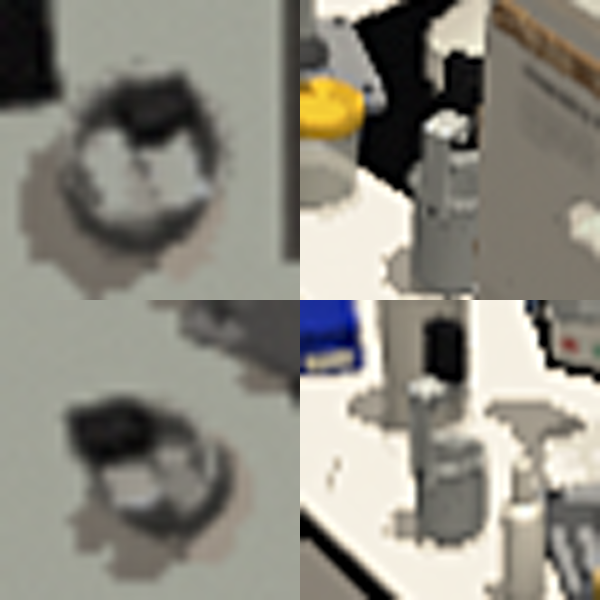

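```bash
cat > sh.py <<'E'
from h import *
import json
# stored frames
C=dict(fx=283.60,fy=283.60,cx=252.87,cy=186.5,extrinsics=np.array([[ 0.2575,0.9217,0.29,0.3849],[0.9663,-0.2461,-0.0757,0.0977],[0.0016,0.2998,-0.954,0.422],[0,0,0,1]]))
B=dict(C);B["extrinsics"]=np.array([[0.2815,0.9162,0.285,0.3676],[0.9596,-0.2684,-0.0847,0.3341],[-0.0011,0.2974,-0.9548,0.4721],[0,0,0,1]])
E
python3 - <<'E'
from sh import *
t=snap("top");save(t,"t2.png")
print("boxtop",tri([(C,(178,217)),(t,(296.8,194))]))
print("boxground",atz(C,(160+187/3.3,120+122/3.3),0),atz(C,(160+320/3.3,120+525/3.3),0))
f=lambda a,b:(160+a/3.3,120+b/3.3)
# block top corners
for p in [(272,235),(300,272),(345,235),(310,192)]: print(p,atz(C,f(*p),.143))
print("rim centre",atz(C,f(310,165),.066))
for l,z in [("large_hook",.1),("large_mid",.0715),("small_hook",.084),("small_mid",.0635)]:
    p,sc=pl(t,l); print(l,p,sc, atz(t,p,z) if sc else 0)
g=lambda a,b:(80+a/2.2,110+b/2.2)
# right bar end/stop, mic
print("Rend",atz(B,g(212,284),.175+.0165),"stop",atz(B,g(229,284),.187),"mid",atz(B,g(407,284),.175),"R2",atz(C,(368,181),.1915))
print("microscope", [atz(B,g(220,350),z) for z in (.0,.1,.2)],[atz(C,f(480,440),z) for z in (.0,.1,.2)])
E
```

```text
boxtop (array([0.4468, 0.0266, 0.2404]), [[-1.6, -1.5], [-0.3, -0.5]])
boxground [0.4539 0.0234 0.    ] [0.678  0.0277 0.    ]
(272, 235) [0.4719 0.0638 0.143 ]
(300, 272) [0.4861 0.0691 0.143 ]
(345, 235) [0.4778 0.0859 0.143 ]
(310, 192) [0.4614 0.0789 0.143 ]
rim centre [0.4719 0.0765 0.066 ]
large_hook [273.7 193. ] 0.49 [0.4734 0.0778 0.1   ]
large_mid [274.8 191.1] 0.71 [0.4844 0.073  0.0715]
small_hook [172.7 201.8] 0.47 [0.4485 0.3744 0.084 ]
small_mid [178.3 202.3] 0.55 [0.4503 0.3618 0.0635]
Rend [0.4858 0.2114 0.1915] stop [0.4902 0.2177 0.187 ] mid [0.5218 0.3032 0.175 ] R2 [0.4754 0.1749 0.1915]
microscope [array([0.6284, 0.1114, 0.    ]), array([0.5732, 0.1586, 0.1   ]), array([0.5179, 0.2057, 0.2   ])] [array([0.6501, 0.1194, 0.    ]), array([0.5873, 0.1143, 0.1   ]), array([0.5244, 0.1091, 0.2   ])]
```

View pics/t2.png

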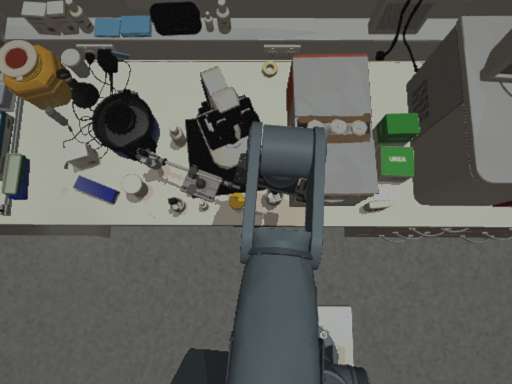

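Emit:
arm_command(targets=[{"travel": [0, 0, 0.8], "twist": [0, 8.5, 0], "hand": 0}, {"travel": [0, 0, 0.8], "twist": [0, 8.5, 0], "hand": 0}, {"travel": [0, 0, 0.8], "twist": [0, 8.5, 0], "hand": 0}, {"travel": [0, 0, 0.5], "twist": [0, 8.5, 0], "hand": 0}, {"travel": [-0.5, 0, 0], "twist": [0, 8.5, 0], "hand": 0}])

```text
time_s: 4.7
tool_pos: [0.4703, 0.1192, 0.2825]
ee_rot: [-1.416, 0.772, -0.79]
force: [-0.0, -0.1, 0.1]
finger_gap: 0.0878
```

Emit:
arm_command(targets=[{"travel": [-1.5, 0, 0], "twist": [0, 8.5, 0], "hand": 0}, {"travel": [-1.5, 0, 0], "twist": [0, 1, -8], "hand": 0}, {"travel": [-1, 0, 0], "twist": [0, 0, -8], "hand": 0}, {"travel": [0, 0, 0], "twist": [0, 0, 0], "hand": 0}])

```text
time_s: 5.1
tool_pos: [0.4526, 0.1587, 0.2825]
ee_rot: [-1.509, 0.713, -1.141]
force: [-0.1, 0.0, -0.1]
finger_gap: 0.0885
```

```bash
python3 - <<'E'
from h import *
s=snap("wrist"); save(s,"e_w.png"); o=observe();print(repr(s["extrinsics"]),o["tool_pos"],o["time_s"],o["joints"]);print(R.from_rotvec(o["ee_rot"]).as_matrix())
for l,z in [("large_hook",.1),("large_mid",.0715)]:
    p,sc=pl(s,l); print(l,p,sc, atz(s,p,z) if sc else 0)
E
```

```text
array([[ 0.9229,  0.3089,  0.2299,  0.406 ],
       [ 0.3845, -0.771 , -0.5076,  0.2631],
       [ 0.0204,  0.5569, -0.8303,  0.3993],
       [ 0.    ,  0.    ,  0.    ,  1.    ]]) [0.4533 0.1579 0.283 ] 5.15 [ 0.2714 -0.0729  1.8088 -0.2905  1.3561 -0.0655]
[[ 0.3634  0.1292  0.9227]
 [-0.8871 -0.2545  0.385 ]
 [ 0.2846 -0.9584  0.0221]]
large_hook [240.8 186.3] 0.59 [0.4745 0.0747 0.1   ]
large_mid [244.7 177.6] 0.89 [0.4808 0.072  0.0715]
```

View pics/e_w.png

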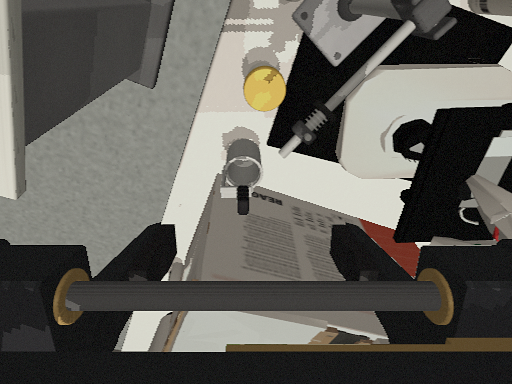

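```bash
python3 - <<'E'
from h import *
i=cv2.imread("pics/e_w.png")[120:230,180:330]
cv2.imwrite("pics/e_z.png",cv2.resize(i,None,fx=5,fy=5,interpolation=cv2.INTER_CUBIC))
E
```

```text
(no output)
```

View pics/e_z.png

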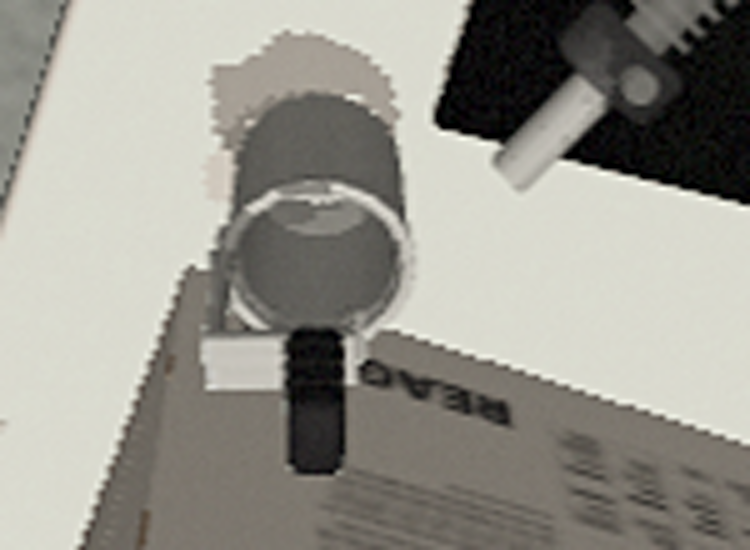

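```bash
cat >> h.py <<'E'
def goal(P,yaw,tilt):
    """yaw=jaw(z) angle deg, tilt = lean deg (tool y toward +f)"""
    z=np.array([np.cos(np.radians(yaw)),np.sin(np.radians(yaw)),0]);f=np.array([z[1],-z[0],0]);t=np.radians(tilt)
    y=np.array([0,0,-1])*np.cos(t)+f*np.sin(t);x=np.cross(y,z)
    M=np.stack([x,y,z],1);o=observe();A=R.from_rotvec(o["ee_rot"]).as_matrix()
    print("t",o["time_s"],"pos",o["tool_pos"],"F",o["force"],"gap",o["finger_gap"])
    print("travel cm",A.T@(np.array(P)-o["tool_pos"])*100,"twist deg",np.degrees(R.from_matrix(A.T@M).as_rotvec()))
    yw=np.degrees(np.arctan2(A[1,2],A[0,2]));print("now yaw",yw,"tilt",np.degrees(np.arcsin(A[:2,1]@np.array([np.sin(np.radians(yw)),-np.cos(np.radians(yw))]))),"zz",A[2,2])
    print("goal axes\n",M)
E
python3 - <<'E'
from sh import *
E_=dict(C);E_["extrinsics"]=np.array([[ 0.9229,  0.3089,  0.2299,  0.406 ],
       [ 0.3845, -0.771 , -0.5076,  0.2631],
       [ 0.0204,  0.5569, -0.8303,  0.3993],
       [ 0.    ,  0.    ,  0.    ,  1.    ]])
f=lambda a,b:(180+a/5,120+b/5)
print(atz(E_,f(316,435),.143),atz(E_,f(316,470),.143),atz(E_,f(322,262),.066))
for p in [(288,470),(345,470),(290,400),(345,400)]: print(atz(E_,f(*p),.143))
goal((.4747,.0735,.2),25,12)
print(tri([(E_,(240.8,186.3)),(C,(248.7,183.6))]))
E
```

```text
[0.4776 0.0763 0.143 ] [0.4813 0.0667 0.143 ] [0.4786 0.0765 0.066 ]
[0.4753 0.0643 0.143 ]
[0.4876 0.0692 0.143 ]
[0.4685 0.0834 0.143 ]
[0.48   0.0879 0.143 ]
t 5.25 pos [0.4544 0.1556 0.2833] F [ 0.0457  0.4406 -0.1161] gap 0.08772712934652703
travel cm [ 5.666  10.3336 -1.4405] twist deg [-0.6048 -2.8515  4.5066]
now yaw 22.385376953410557 tilt 16.478207553230384 zz 0.02246851594526328
goal axes
 [[ 0.4134  0.0879  0.9063]
 [-0.8865 -0.1884  0.4226]
 [ 0.2079 -0.9781  0.    ]]
(array([0.4789, 0.0676, 0.0896]), [[1.3, 0.8], [-0.2, -1.6]])
```

Emit:
arm_command(targets=[{"travel": [2.2, 3.4, -0.3], "twist": [-0.6, -2.8, 4.5], "hand": 60}, {"travel": [2.0, 3.4, -0.4], "twist": [0, 0, 0], "hand": 60}, {"travel": [1.9, 3.2, -0.4], "twist": [0, 0, 0], "hand": 60}, {"travel": [0, 0, 0], "twist": [0, 0, 0], "hand": 60}])

```text
time_s: 5.65
tool_pos: [0.4829, 0.0723, 0.2012]
ee_rot: [-1.484, 0.747, -1.039]
force: [-0.2, -0.3, -0.6]
finger_gap: 0.0675
```

```bash
python3 - <<'E'
from h import *
goal((.477,.075,.1187),25,12)
s=snap("wrist"); save(s,"f_w.png",(150,120,360,280),3.7)
E
```

```text
t 5.65 pos [0.4829 0.0723 0.2012] F [-0.1687 -0.2735 -0.5887] gap 0.06753787278906229
travel cm [-2.1328  7.9758 -0.4925] twist deg [-0.4788 -0.1362 -0.4408]
now yaw 24.964430152538473 tilt 11.5590397043003 zz 0.008666044497606107
goal axes
 [[ 0.4134  0.0879  0.9063]
 [-0.8865 -0.1884  0.4226]
 [ 0.2079 -0.9781  0.    ]]
```

View pics/f_w.png

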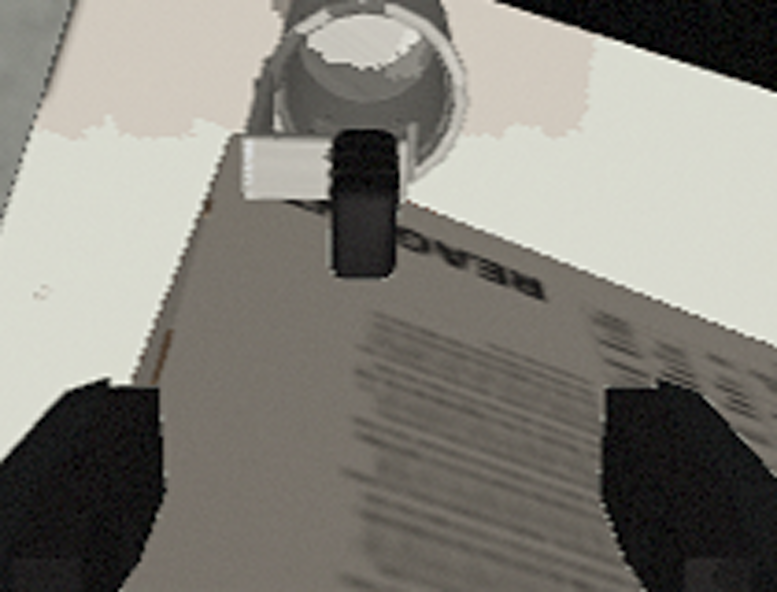

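Emit:
arm_command(targets=[{"travel": [-0.8, 2.8, -0.4], "twist": [0, 0, 0], "hand": 60}, {"travel": [-0.7, 2.7, 0], "twist": [0, 0, 0], "hand": 60}, {"travel": [-0.7, 2.5, 0], "twist": [0, 0, 0], "hand": 60}, {"travel": [0, 0, 0], "twist": [0, 0, 0], "hand": 60}])

```text
time_s: 6.1
tool_pos: [0.4845, 0.0757, 0.1253]
ee_rot: [-1.469, 0.746, -1.052]
force: [-0.6, -0.5, 0.3]
finger_gap: 0.0677
```

```bash
python3 - <<'E'
from h import *
goal((.477,.075,.1187),25,12)
s=snap("wrist"); save(s,"g_w.png",(130,140,380,310),3)
E
```

```text
t 6.1 pos [0.4845 0.0757 0.1253] F [-0.6288 -0.5101  0.2527] gap 0.06765629599101493
travel cm [-0.3671  0.5832 -0.7258] twist deg [-1.202  -0.7625 -0.3522]
now yaw 24.499848507621223 tilt 11.641993644154915 zz 0.023257508526915993
goal axes
 [[ 0.4134  0.0879  0.9063]
 [-0.8865 -0.1884  0.4226]
 [ 0.2079 -0.9781  0.    ]]
```

View pics/g_w.png

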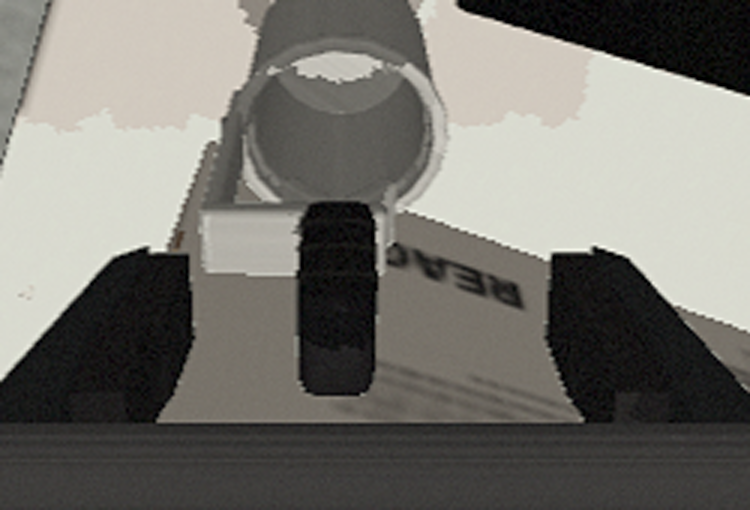

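Emit:
arm_command(targets=[{"travel": [-0.35, 0.4, -0.7], "twist": [-1, -0.7, 0], "hand": 60}, {"travel": [0, 0.2, -0.1], "twist": [0, 0, 0], "hand": 150}, {"travel": [0, 0, 0], "twist": [0, 0, 0], "hand": 230}, {"travel": [0, 0, 0], "twist": [0, 0, 0], "hand": 255}, {"travel": [0, 0, 0], "twist": [0, 0, 0], "hand": 255}], newtons=40)

```text
time_s: 6.65
tool_pos: [0.482, 0.0748, 0.1273]
ee_rot: [-1.482, 0.738, -1.045]
force: [0.6, 0.1, 0.4]
finger_gap: 0.0373
```

Emit:
arm_command(targets=[{"travel": [0, 0, 0], "twist": [0, 0, 0], "hand": 255}, {"travel": [0, 0, 0], "twist": [0, 0, 0], "hand": 255}, {"travel": [0, 0, 0], "twist": [0, 0, 0], "hand": 255}])

```text
time_s: 6.95
tool_pos: [0.4822, 0.0747, 0.1279]
ee_rot: [-1.482, 0.738, -1.046]
force: [-2.4, -2.2, -0.4]
finger_gap: 0.0136
```

```bash
python3 - <<'E'
from h import *
goal((.477,.075,.1187),25,12)
s=snap("wrist"); save(s,"g2_w.png",(130,140,380,310),3)
E
```

```text
t 6.95 pos [0.4822 0.0747 0.1279] F [-2.3921 -2.2429 -0.406 ] gap 0.013563646619062324
travel cm [-0.4266  0.8387 -0.4693] twist deg [-0.8741 -0.1323 -0.0188]
now yaw 25.052188508856347 tilt 11.981605265194501 zz 0.015402502678068863
goal axes
 [[ 0.4134  0.0879  0.9063]
 [-0.8865 -0.1884  0.4226]
 [ 0.2079 -0.9781  0.    ]]
```

View pics/g2_w.png

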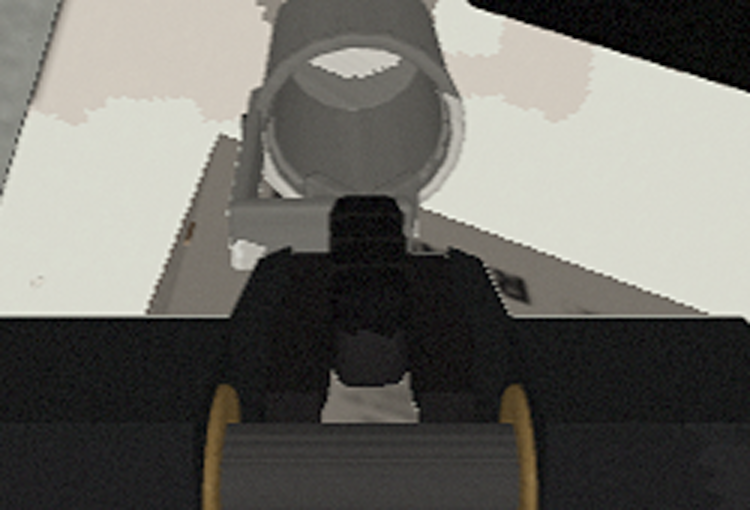

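Emit:
arm_command(targets=[{"travel": [0, 0, 0], "twist": [0, 0, 0], "hand": 200}, {"travel": [0, 0.7, 0], "twist": [0, 0, 0], "hand": 200}, {"travel": [0, 0.2, 0], "twist": [0, 0, 0], "hand": 200}], newtons=50)

```text
time_s: 7.3
tool_pos: [0.4828, 0.0729, 0.1183]
ee_rot: [-1.482, 0.738, -1.045]
force: [-1.4, 0.5, 0.5]
finger_gap: 0.0191
```

Emit:
arm_command(targets=[{"travel": [0, 0, 0], "twist": [0, 0, 0], "hand": 255}, {"travel": [0, 0, 0], "twist": [0, 0, 0], "hand": 255}, {"travel": [0, -1, 0], "twist": [0, 0, 0], "hand": 255}, {"travel": [0, -2, 0], "twist": [0, 0, 0], "hand": 255}, {"travel": [0, -2, 0], "twist": [0, 0, 0], "hand": 255}], newtons=50)

```text
time_s: 7.8
tool_pos: [0.4724, 0.0821, 0.1629]
ee_rot: [-1.49, 0.751, -1.036]
force: [0.6, 0.5, -6.1]
finger_gap: 0.0134
```

```bash
python3 - <<'E'
from h import *
goal((.477,.075,.1687),25,12)
s=snap("wrist"); save(s,"i_w.png",(130,110,380,310),3)
E
```

```text
t 7.8 pos [0.4724 0.0821 0.1629] F [ 0.5628  0.4793 -6.1378] gap 0.013401817835953664
travel cm [ 0.9399 -0.4044  0.1154] twist deg [-0.1053 -0.0762 -0.4291]
now yaw 24.946936462595318 tilt 11.570852345435316 zz 0.002071139603402883
goal axes
 [[ 0.4134  0.0879  0.9063]
 [-0.8865 -0.1884  0.4226]
 [ 0.2079 -0.9781  0.    ]]
```

View pics/i_w.png

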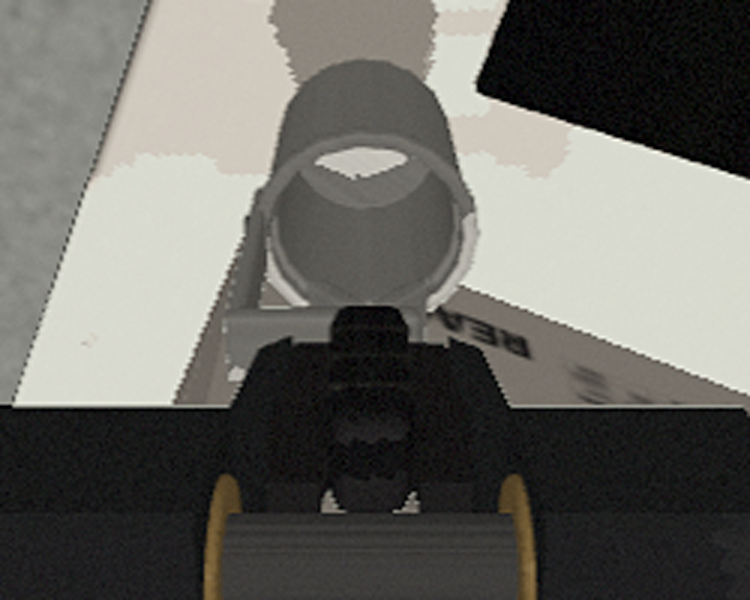

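```bash
cat >> sh.py <<'E'
E_=dict(C);E_["extrinsics"]=np.array([[ 0.9229,  0.3089,  0.2299,  0.406 ],
       [ 0.3845, -0.771 , -0.5076,  0.2631],
       [ 0.0204,  0.5569, -0.8303,  0.3993],
       [ 0.    ,  0.    ,  0.    ,  1.    ]])
E
python3 - <<'E'
from sh import *
s=snap("wrist");save(s,"j_w.png")
T=s["tool_from_camera"]
for l in ["large_hook","large_mid"]:
    p,sc=pl(s,l)
    if sc:
        d=T[:3,:3]@np.array([(p[0]-s["cx"])/s["fx"],(p[1]-s["cy"])/s["fy"],1]);k=-T[2,3]/d[2]
        print(l,p,sc)
t=snap("top");a=snap("side")
for n,q in(("top",t),("side",a)):
    for l in ["bar_mid","left_arm","right_arm","large_hook"]: print(n,l,pl(q,l))
obs=[(C,(367,180.5),-.139),(E_,(281.6,154.6),-.139),(B,(176.8,239),-.139),(B,(266.5,239.2),0),(B,(305.3,235.2),.05),(B,(220.1,236.1),-.05),
 (a,(241.1,155.1),0),(t,(194.5,170.6),0)]
def pt(v,u):
    x,y,yaw,tilt=v; d=np.array([-np.sin(yaw)*np.cos(tilt),np.cos(yaw)*np.cos(tilt),-np.sin(tilt)]);return np.array([x,y,.175])+u*d
def res(v): return np.concatenate([(proj(s,pt(v,u))-p)*(1 if s["fx"]<300 else 1.0) for s,p,u in obs]+[[(v[3]-.12)*300]])
r=least_squares(res,[.52,.3,-.36,.12],loss="soft_l1");print(r.x,np.degrees(r.x[2]));print(res(r.x)[:-1].reshape(-1,2))
E
```

```text
large_hook [247.9 215.3] 0.82
large_mid [252.9 194.4] 0.96
top bar_mid (array([193.5, 171.5]), 0.69)
top left_arm (array([177., 167.]), 0.56)
top right_arm (array([209.7, 176.3]), 0.75)
top large_hook (None, 0)
side bar_mid (array([324.3, 294.2]), 0.59)
side left_arm (array([236.3, 153.4]), 0.63)
side right_arm (array([241.8, 159.8]), 0.86)
side large_hook (None, 0)
[ 0.5197  0.3042 -0.3363  0.12  ] -19.269213806090917
[[ -0.3133  -0.5856]
 [  0.8766   0.4907]
 [-36.2052  -0.4656]
 [ -1.2033  -1.9228]
 [  1.6157   1.6576]
 [  1.9251   1.6134]
 [ -3.6784   0.5532]
 [ -1.8921   0.5385]]
```

View pics/j_w.png

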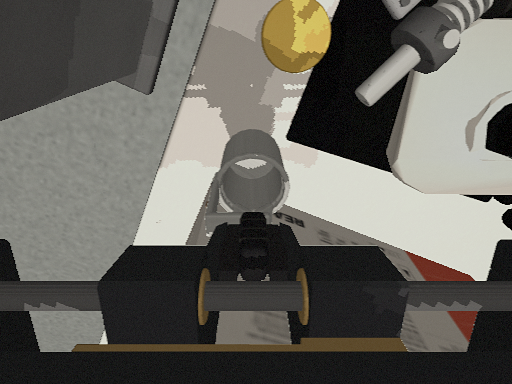

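```bash
python3 - <<'E'
from sh import *
i=cv2.imread("pics/c_w.png")[160:290,280:440];cv2.imwrite("pics/k1.png",cv2.resize(i,None,fx=4,fy=4))
i=cv2.imread("pics/e_w.png")[40:260,300:512];cv2.imwrite("pics/k2.png",cv2.resize(i,None,fx=2.7,fy=2.7))
E
```

```text
(no output)
```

View pics/k1.png

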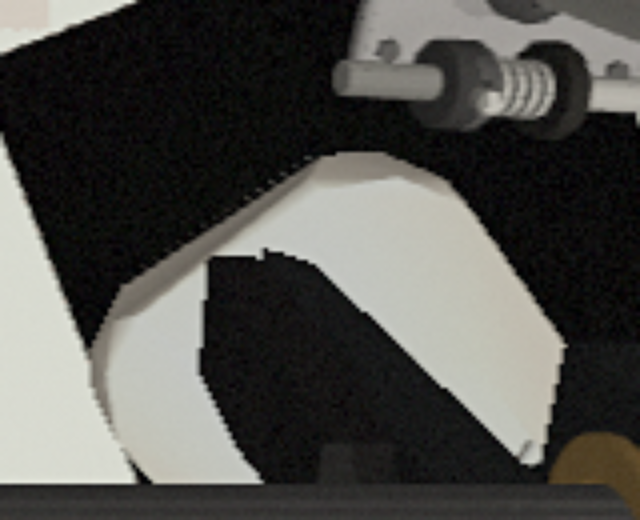

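View pics/k2.png

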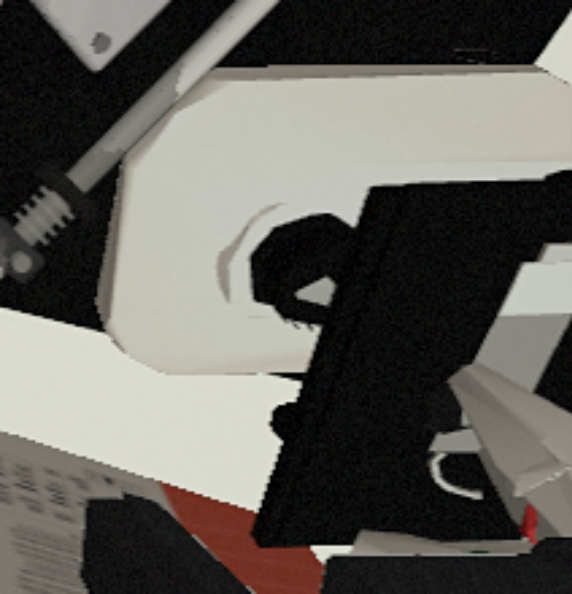

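```bash
python3 - <<'E'
from sh import *
for p in [(437,110),(394,242),(470,175)]:
    print([atz(E_,p,z) for z in (.05,.15,.25,.3)])
s=snap("wrist");T=s["tool_from_camera"]
for l,p in [("hook",(247.9,215.3)),("mid",(252.9,194.4))]:
    # tool-frame: depth unknown; intersect with vertical-axis? list x at given tool-y offset
    d=T[:3,:3]@np.array([(p[0]-s["cx"])/s["fx"],(p[1]-s["cy"])/s["fy"],1])
    for y in (.010,.019,.025,.045,.05): k=(y-T[1,3])/d[1];print(l,y,T[:3,3]+k*d)
E
```

```text
[array([0.6753, 0.245 , 0.05  ]), array([0.5982, 0.2502, 0.15  ]), array([0.5211, 0.2554, 0.25  ]), array([0.4826, 0.258 , 0.3   ])]
[array([0.7742, 0.0337, 0.05  ]), array([0.6688, 0.0993, 0.15  ]), array([0.5634, 0.165 , 0.25  ]), array([0.5107, 0.1979, 0.3   ])]
[array([0.7915, 0.1872, 0.05  ]), array([0.6811, 0.2089, 0.15  ]), array([0.5708, 0.2307, 0.25  ]), array([0.5156, 0.2415, 0.3   ])]
hook 0.01 [-0.0102  0.01   -0.0034]
hook 0.019 [-0.0064  0.019  -0.0036]
hook 0.025 [-0.0038  0.025  -0.0037]
hook 0.045 [ 0.0046  0.045  -0.0041]
hook 0.05 [ 0.0068  0.05   -0.0042]
mid 0.01 [-0.0232  0.01   -0.0004]
mid 0.019 [-0.0201  0.019  -0.0004]
mid 0.025 [-0.0181  0.025  -0.0004]
mid 0.045 [-0.0113  0.045  -0.0005]
mid 0.05 [-0.0096  0.05   -0.0005]
```

```bash
python3 - <<'E'
import cv2,numpy as np
a=cv2.imread("pics/a_side.png")[85:195,215:325];b=cv2.imread("pics/a_top.png")[85:205,130:270]
cv2.imwrite("pics/m1.png",np.hstack([cv2.resize(a,(400,400),interpolation=cv2.INTER_CUBIC),cv2.resize(b,(400,343),interpolation=cv2.INTER_CUBIC)[:343] if 0 else cv2.copyMakeBorder(cv2.resize(b,(400,343),interpolation=cv2.INTER_CUBIC),0,57,0,0,cv2.BORDER_CONSTANT)]))
E
```

```text
(no output)
```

View pics/m1.png

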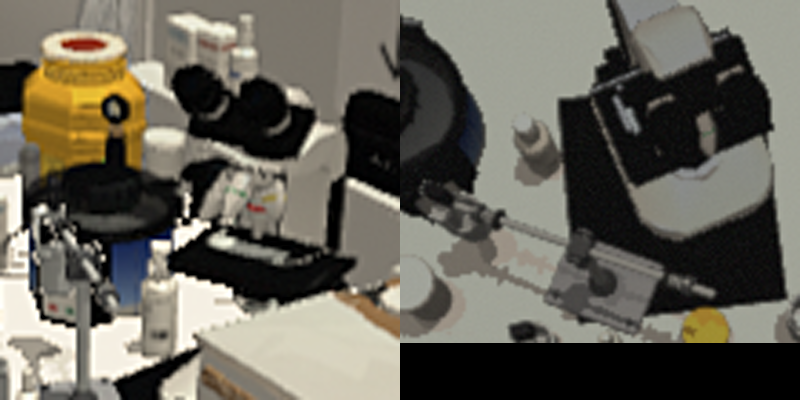

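```bash
python3 - <<'E'
from sh import *
t=snap("top");a=snap("side")
print(tri([(a,(267.2,108.4)),(t,(214,127))]),tri([(a,(287,117)),(t,(247,124))]))
print("stage front-left",tri([(a,(215+170*.275,85+258*.275)),(t,(130+232*.35,85+185*.35))]),observe()["time_s"])
E
```

```text
(array([0.5831, 0.2281, 0.3566]), [[-0.4, 0.1], [0.3, -0.5]]) (array([0.5975, 0.1494, 0.348 ]), [[-1.7, 0.4], [1.2, -1.9]])
stage front-left (array([0.5831, 0.2525, 0.1783]), [[-1.0, 0.2], [0.6, -1.1]]) 8.65
```

```bash
cat >> h.py <<'E'
BAR=dict(m=np.array([.5197,.3042,.175]),yaw=-19.3)
def bpt(u,xo=0,z=0):
    c,s=np.cos(np.radians(BAR["yaw"])),np.sin(np.radians(BAR["yaw"]))
    return BAR["m"]+u*np.array([-s,c,0])+xo*np.array([c,s,0])+np.array([0,0,z])
def toolM(yaw,tilt):
    z=np.array([np.cos(np.radians(yaw)),np.sin(np.radians(yaw)),0]);f=np.array([z[1],-z[0],0]);t=np.radians(tilt)
    y=np.array([0,0,-1])*np.cos(t)+f*np.sin(t);return np.stack([np.cross(y,z),y,z],1)
def bucketgoal(seat,pitch,yaw=None,grip=(25,12),off=(0,-.0025,.0183),quiet=False):
    yaw=BAR["yaw"] if yaw is None else yaw
    rel=R.from_euler('z',grip[0],degrees=True).as_matrix().T@toolM(*grip)
    Rb=R.from_euler('z',yaw,degrees=True).as_matrix()@R.from_euler('y',-pitch,degrees=True).as_matrix()
    o=observe();A=R.from_rotvec(o["ee_rot"]).as_matrix();Bn=A@rel.T
    seat_now=o["tool_pos"]-Bn@np.array(off)
    P=np.array(seat)+Rb@np.array(off)
    c=BAR["m"];y=np.radians(BAR["yaw"]);d=seat_now-c
    print("t",o["time_s"],"tcp",o["tool_pos"],"F",o["force"],"gap",o["finger_gap"],"bucket euler zyx",R.from_matrix(Bn).as_euler('ZYX',degrees=True))
    print("seat now in bar frame (mm) x,u,z:",1000*np.array([d[0]*np.cos(y)+d[1]*np.sin(y),-d[0]*np.sin(y)+d[1]*np.cos(y),d[2]]))
    print("travel cm",A.T@(P-o["tool_pos"])*100,"twist deg",np.degrees(R.from_matrix(A.T@Rb@rel).as_rotvec()))
    print("unit world->tool: barx",A.T@np.array([np.cos(y),np.sin(y),0]),"bary",A.T@np.array([-np.sin(y),np.cos(y),0]),"up",A.T@np.array([0,0,1]))
E
python3 -c "
from h import *
bucketgoal(bpt(-.06,-.08,.05),10)"
```

```text
t 8.65 tcp [0.4737 0.0817 0.1632] F [ 0.6432 -0.5028 -6.719 ] gap 0.013780057124693382 bucket euler zyx [24.9672 -0.2432  0.3138]
seat now in bar frame (mm) x,u,z: [  28.3726 -223.3143  -30.0485]
travel cm [-17.5434 -11.7618   3.2785] twist deg [ 0.0095 45.1052 -4.2538]
unit world->tool: barx [0.6829 0.1444 0.7161] bary [-0.7018 -0.1421  0.698 ] up [ 0.2025 -0.9793  0.0042]
```

Emit:
arm_command(targets=[{"travel": [-0.5, -4.5, 0.3], "twist": [0, 0, 0], "hand": 255}, {"travel": [-2.8, -3.8, 0.6], "twist": [0, 0, 0], "hand": 255}, {"travel": [-4.2, -2, 0.8], "twist": [0, 4, 0], "hand": 255}, {"travel": [-3, -0.5, 1.5], "twist": [0, 8, 0], "hand": 255}])

```text
time_s: 9.05
tool_pos: [0.4466, 0.2031, 0.2489]
ee_rot: [-1.409, 0.912, -1.217]
force: [-12.4, -12.6, -8.4]
finger_gap: 0.0153
```

```bash
python3 -c "
from h import *
bucketgoal(bpt(-.06,-.08,.05),10)"
```

```text
t 9.05 tcp [0.4466 0.2031 0.2489] F [-12.3856 -12.5666  -8.42  ] gap 0.015268716263424886 bucket euler zyx [12.2902 -1.6821  0.1312]
seat now in bar frame (mm) x,u,z: [ -36.4367 -117.177    55.5727]
travel cm [-7.3164 -0.9733 -1.0803] twist deg [ 1.4266 32.4499 -3.3453]
unit world->tool: barx [0.5075 0.1322 0.8514] bary [-0.8368 -0.1601  0.5236] up [ 0.2056 -0.9782  0.0294]
```

Emit:
arm_command(targets=[{"travel": [0, 0, 0], "twist": [0, 0, 0], "hand": 255}], newtons=60)

```text
time_s: 9.15
tool_pos: [0.4435, 0.2056, 0.2478]
ee_rot: [-1.412, 0.919, -1.216]
force: [-4.3, 1.9, -8.7]
finger_gap: 0.0133
```

```bash
python3 -c "
from h import *
bucketgoal(bpt(-.06,-.08,.05),10)
s=snap('wrist');save(s,'l_w.png',None,1.5);t=snap('top');save(t,'l_t.png',(100,100,320,240),3.5)"
```

```text
t 9.15 tcp [0.4435 0.2056 0.2478] F [-4.322   1.8706 -8.6716] gap 0.013349397158789534 bucket euler zyx [12.1119 -1.365   0.2257]
seat now in bar frame (mm) x,u,z: [ -40.2726 -115.8121   54.5501]
travel cm [-6.9892 -0.9858 -0.8508] twist deg [ 1.7924 32.3501 -3.3328]
unit world->tool: barx [0.5061 0.1263 0.8532] bary [-0.838 -0.162  0.521] up [ 0.204  -0.9787  0.0238]
```

View pics/l_w.png

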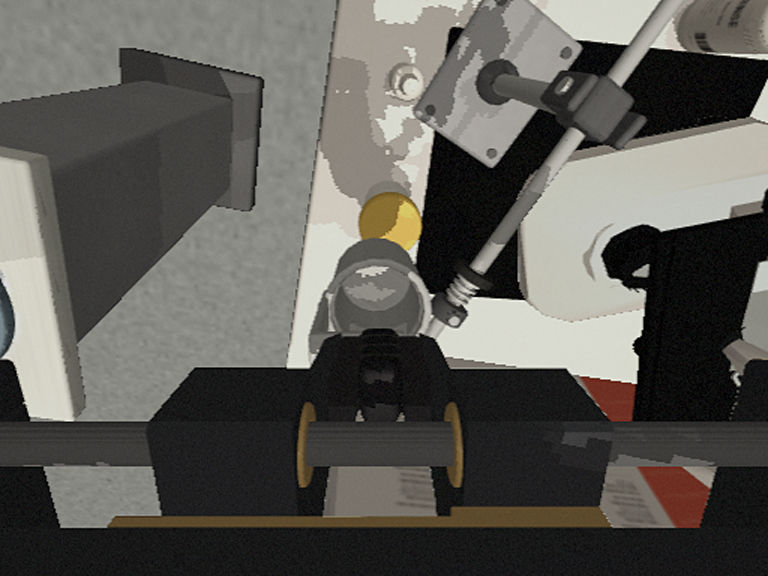

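View pics/l_t.png

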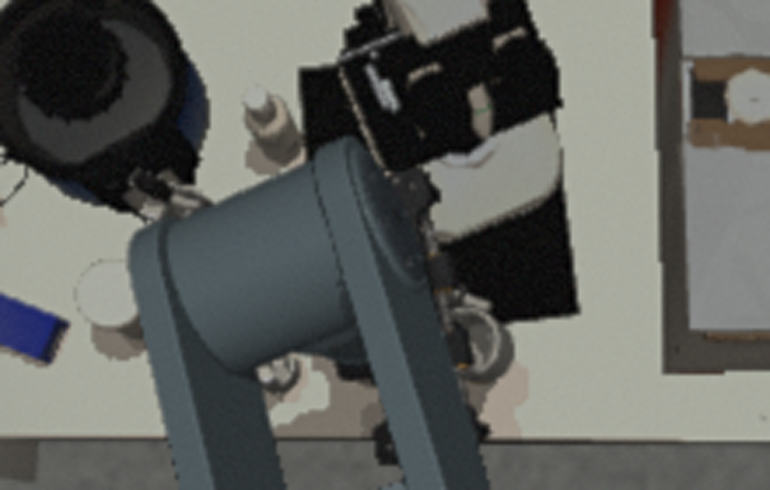

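Emit:
arm_command(targets=[{"travel": [-1.5, -0.3, -1.5], "twist": [0.4, 8, -0.8], "hand": 255}, {"travel": [-2, -0.3, -0.6], "twist": [0.4, 8, -0.8], "hand": 255}, {"travel": [-2, -0.3, 0.2], "twist": [0.4, 8, -0.8], "hand": 255}, {"travel": [-1.5, 0, 0.6], "twist": [0.4, 8, -0.8], "hand": 255}, {"travel": [0, 0, 0], "twist": [0, 0, 0], "hand": 255}])

```text
time_s: 9.75
tool_pos: [0.4296, 0.2716, 0.2411]
ee_rot: [-1.079, 1.244, -1.714]
force: [-0.6, -1.1, -7.1]
finger_gap: 0.0137
```

```bash
python3 -c "
from h import *
bucketgoal(bpt(-.06,-.06,.03),10)
s=snap('wrist');save(s,'n_w.png',None,1.5);print(repr(s['extrinsics']))
for l in ['bar_mid','right_arm','left_arm','large_hook']: print(l,pl(s,l))"
```

```text
t 9.75 tcp [0.4296 0.2716 0.2411] F [-0.6397 -1.056  -7.0633] gap 0.013712168724009426 bucket euler zyx [-19.9311 -10.0023   0.207 ]
seat now in bar frame (mm) x,u,z: [-70.9963 -58.0415  48.1047]
travel cm [-0.2266  1.9691  0.7733] twist deg [ 0.1259 -0.6086 -0.0974]
unit world->tool: barx [-0.0463  0.1678  0.9847] bary [-0.9784 -0.2062 -0.0108] up [ 0.2013 -0.964   0.1737]
array([[ 0.9255, -0.3781, -0.0229,  0.4445],
       [-0.3367, -0.7933, -0.5072,  0.3765],
       [ 0.1736,  0.4771, -0.8615,  0.3654],
       [ 0.    ,  0.    ,  0.    ,  1.    ]])
bar_mid (array([346.3,  98.9]), 0.56)
right_arm (array([337.5, 168.6]), 0.7)
left_arm (array([352.1,  18.2]), 0.64)
large_hook (array([249. , 225.3]), 0.67)
```

View pics/n_w.png

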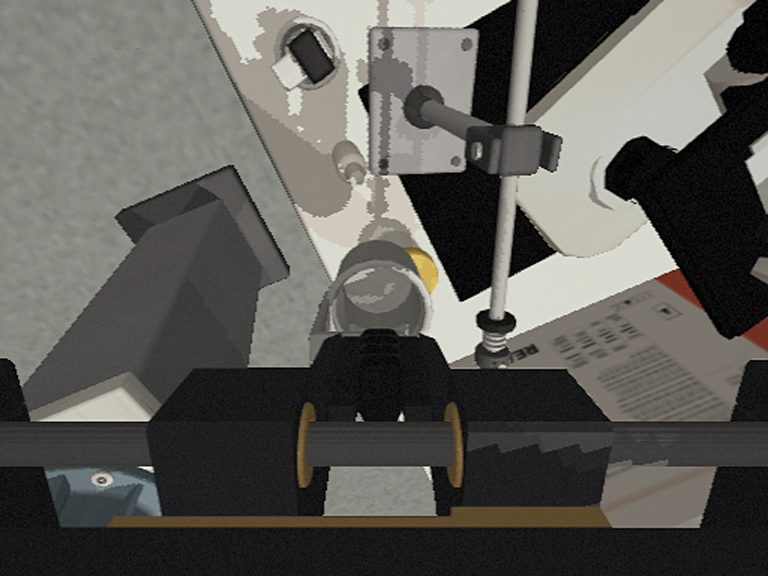

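```bash
cat >> sh.py <<'E'
N=dict(C);N["extrinsics"]=np.array([[ 0.9255, -0.3781, -0.0229,  0.4445],
       [-0.3367, -0.7933, -0.5072,  0.3765],
       [ 0.1736,  0.4771, -0.8615,  0.3654],
       [ 0.    ,  0.    ,  0.    ,  1.    ]])
E
python3 - <<'E'
from sh import *
print("disc",atz(N,(332,208.7),.187),"rodpts",atz(N,(346,40),.175-.07*.12),atz(N,(339.5,119),.175+.028*.12),atz(N,(331.3,200),.187),"mid",atz(N,(343.3,99),.18))
a=atz(N,(346,40),.175-.07*.12);b=atz(N,(331.3,200),.187);d=a-b;print("yaw",np.degrees(np.arctan2(-d[0],d[1])),np.linalg.norm(d))
y=np.radians(-19.3)
for p in [a,b,atz(N,(332,208.7),.187),atz(N,(343.3,99),.18),atz(N,(331.3,200),.187)]:
    q=p-BAR["m"];print(q[0]*np.cos(y)+q[1]*np.sin(y),-q[0]*np.sin(y)+q[1]*np.cos(y))
s=snap("wrist");save(s,"o.png",(260,0,400,260),3)
E
```

```text
disc [0.4918 0.224  0.187 ] rodpts [0.5346 0.3372 0.1666] [0.5155 0.291  0.1784] [0.493  0.2325 0.187 ] mid [0.5201 0.3046 0.18  ]
yaw -21.681138812212335 0.11440792443151611
0.003173565781190697 0.03603385339550462
-0.0015035379709745292 -0.0764434237462318
0.00020086466651342977 -0.08494116773669882
0.00027325011293614736 0.0005019913034953528
-0.0015035379709745292 -0.0764434237462318
```

View pics/o.png

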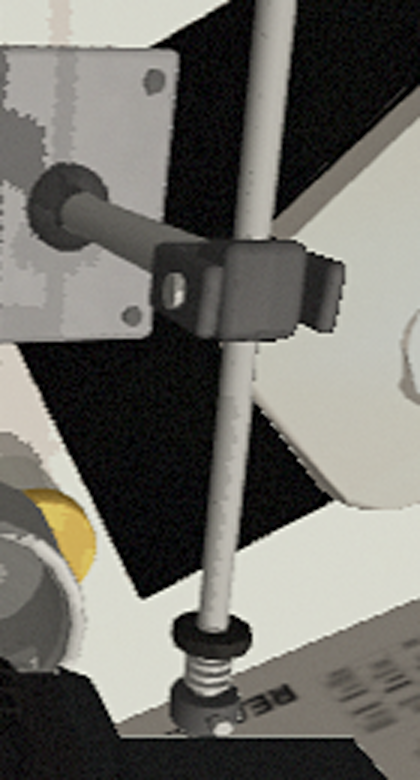

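```bash
python3 - <<'E'
from sh import *
px=[(352.3,0),(344.3,76.7),(339.7,116.7),(331.7,200)]
def res(v):
    x,yaw=v;r=[]
    d=np.array([-np.sin(yaw),np.cos(yaw),-.12]);m=np.array([.5197,.3042,.175])+x*np.array([np.cos(yaw),np.sin(yaw),0])
    a=proj(N,m-.08*d);b=proj(N,m+.08*d);n=np.array([b[1]-a[1],a[0]-b[0]]);n/=np.linalg.norm(n)
    return [n@(np.array(p)-a) for p in px]
r=least_squares(res,[0,-.35]);print(r.x,np.degrees(r.x[1]),res(r.x))
E
```

```text
[ 0.0018 -0.3593] -20.58666035060034 [np.float64(-0.12908410672021298), np.float64(-0.060880981815475514), np.float64(0.4003190507499964), np.float64(-0.2103539622900537)]
```

```bash
sed -i 's/BAR=dict(.*/BAR=dict(m=np.array([.5206,.3039,.175]),yaw=-20.3)/' h.py; python3 -c "
from h import *
bucketgoal(bpt(-.06,-.05,.0235),10)"
```

```text
t 10.05 tcp [0.4291 0.2692 0.2416] F [ 0.132   0.4137 -6.2448] gap 0.013324858536424128 bucket euler zyx [-19.8546  -9.9501   0.1122]
seat now in bar frame (mm) x,u,z: [-70.605  -61.695   48.5952]
travel cm [-0.7385  2.7337  1.5936] twist deg [-0.0419  0.4395 -0.1893]
unit world->tool: barx [-0.028   0.1707  0.9849] bary [-0.9788 -0.2047  0.0077] up [ 0.2029 -0.9638  0.1728]
```

Emit:
arm_command(targets=[{"travel": [-0.4, 1.4, 0.8], "twist": [0, 0.4, 0], "hand": 255}, {"travel": [-0.3, 1.3, 0.8], "twist": [0, 0, 0], "hand": 255}, {"travel": [0, 0, 0], "twist": [0, 0, 0], "hand": 255}])

```text
time_s: 10.35
tool_pos: [0.4509, 0.2618, 0.2154]
ee_rot: [-1.075, 1.248, -1.719]
force: [0.3, -0.3, -6.6]
finger_gap: 0.0133
```

```bash
python3 -c "
from h import *
bucketgoal(bpt(-.06,0,.0235),10)
s=snap('wrist');save(s,'p_w.png',(120,60,420,285),2.5)"
```

```text
t 10.35 tcp [0.4509 0.2618 0.2154] F [ 0.2653 -0.3146 -6.6315] gap 0.01329498070502243 bucket euler zyx [-20.267  -10.0795   0.2403]
seat now in bar frame (mm) x,u,z: [-47.5909 -61.1066  22.3771]
travel cm [-0.2603  0.6825  4.7077] twist deg [-0.0845  0.0154 -0.2461]
unit world->tool: barx [-0.0351  0.1715  0.9846] bary [-0.979  -0.2037  0.0006] up [ 0.2007 -0.9639  0.175 ]
```

View pics/p_w.png

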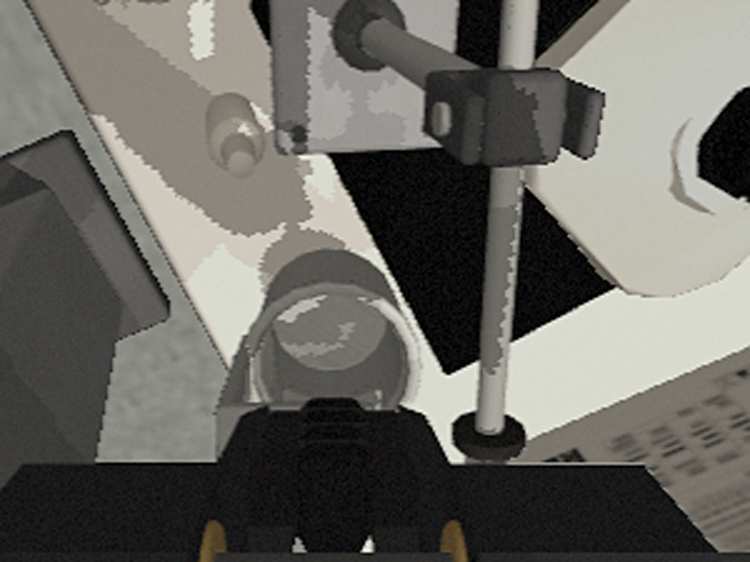

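Emit:
arm_command(targets=[{"travel": [-0.1, 0.2, 1.6], "twist": [0, 0, 0], "hand": 255}, {"travel": [-0.1, 0.25, 1.6], "twist": [0, 0, 0], "hand": 255}, {"travel": [0, 0.2, 1.3], "twist": [0, 0, 0], "hand": 255}, {"travel": [0, 0, 0], "twist": [0, 0, 0], "hand": 255}])

```text
time_s: 10.8
tool_pos: [0.497, 0.2453, 0.217]
ee_rot: [-1.075, 1.248, -1.719]
force: [-0.1, -0.1, -6.1]
finger_gap: 0.0136
```

```bash
python3 -c "
from h import *
bucketgoal(bpt(-.06,0,.010),10)
s=snap('wrist');save(s,'q_w.png',(120,60,420,285),2.5)"
```

```text
t 10.8 tcp [0.497  0.2453 0.217 ] F [-0.1262 -0.0583 -6.0854] gap 0.0135917924240034 bucket euler zyx [-20.2885 -10.0626   0.2232]
seat now in bar frame (mm) x,u,z: [  1.3721 -60.5633  24.0265]
travel cm [-0.339   1.3146 -0.3782] twist deg [-0.0636 -0.0018 -0.2252]
unit world->tool: barx [-0.0355  0.1711  0.9846] bary [-0.979  -0.2041  0.0002] up [ 0.201  -0.9639  0.1747]
```

View pics/q_w.png

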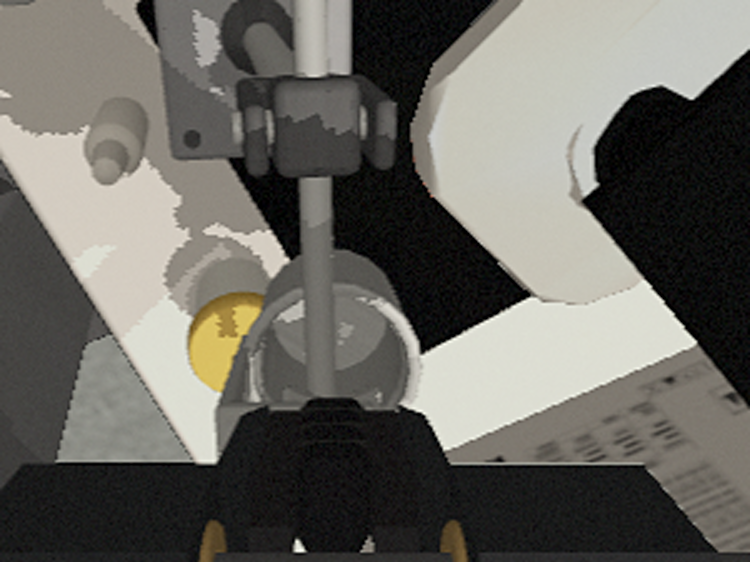

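Emit:
arm_command(targets=[{"travel": [-0.2, 0.96, -0.3], "twist": [0, 0, 0], "hand": 255}, {"travel": [-0.12, 0.58, -0.12], "twist": [0, 0, 0], "hand": 255}, {"travel": [0, 0, 0], "twist": [0, 0, 0], "hand": 255}])

```text
time_s: 11.15
tool_pos: [0.4946, 0.2464, 0.1997]
ee_rot: [-1.075, 1.248, -1.719]
force: [1.7, -1.2, -5.0]
finger_gap: 0.0134
```

```bash
python3 -c "
from h import *
bucketgoal(bpt(-.06,0,.0),10)"
```

```text
t 11.15 tcp [0.4946 0.2464 0.1997] F [ 1.7443 -1.1542 -4.9944] gap 0.013429967972035306 bucket euler zyx [-20.284  -10.055    0.2483]
seat now in bar frame (mm) x,u,z: [ -1.2634 -60.4214   6.6527]
travel cm [-0.1868  0.6516  0.0099] twist deg [-0.0571  0.0041 -0.2511]
unit world->tool: barx [-0.0353  0.171   0.9846] bary [-0.979  -0.2036  0.0003] up [ 0.2005 -0.964   0.1746]
```

Emit:
arm_command(targets=[{"travel": [-0.1, 0.42, 0.15], "twist": [0, 0, 0], "hand": 255}, {"travel": [0, 0, 0], "twist": [0, 0, 0], "hand": 255}])

```text
time_s: 11.35
tool_pos: [0.4968, 0.2461, 0.1961]
ee_rot: [-1.074, 1.246, -1.719]
force: [0.6, -0.4, -3.6]
finger_gap: 0.0135
```

```bash
python3 -c "
from h import *
bucketgoal(bpt(-.06,0,.0),10)
s=snap('wrist');save(s,'r_w.png',(120,0,420,285),2.1)"
```

```text
t 11.35 tcp [0.4968 0.2461 0.1961] F [ 0.586  -0.3716 -3.6085] gap 0.013539484199461655 bucket euler zyx [-20.2235 -10.1242   0.2687]
seat now in bar frame (mm) x,u,z: [  0.9617 -59.8746   3.1021]
travel cm [-0.0551  0.2819 -0.1456] twist deg [-0.137   0.0482 -0.2821]
unit world->tool: barx [-0.0344  0.1724  0.9844] bary [-0.9792 -0.2031  0.0013] up [ 0.2002 -0.9639  0.1758]
```

View pics/r_w.png

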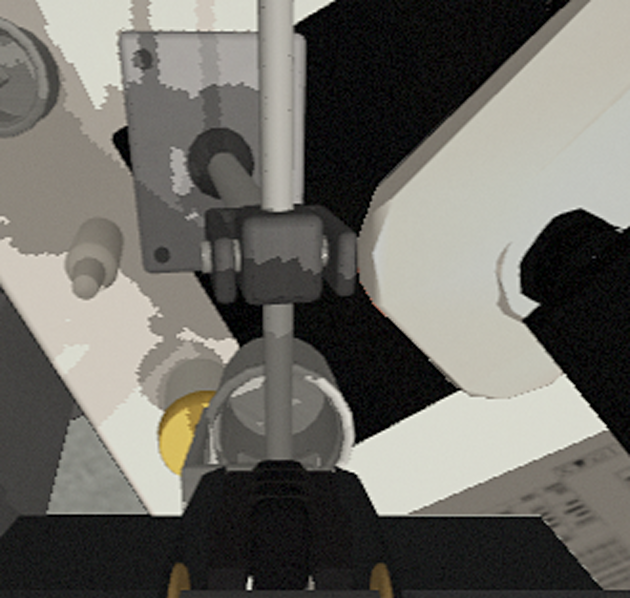

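Emit:
arm_command(targets=[{"travel": [0.4, 0.3, 0], "twist": [0, 0, 0], "hand": 255}, {"travel": [0.5, 0.1, 0], "twist": [0, 0, 0], "hand": 255}, {"travel": [0.3, 0.07, 0], "twist": [0, 0, 0], "hand": 255}, {"travel": [0, 0, 0], "twist": [0, 0, 0], "hand": 255}])

```text
time_s: 11.8
tool_pos: [0.4926, 0.2344, 0.1956]
ee_rot: [-1.071, 1.246, -1.717]
force: [-0.5, 0.5, -3.5]
finger_gap: 0.0136
```

```bash
cat >> h.py <<'E'
def fb():
    f=observe()["force"];y=np.radians(BAR["yaw"]);print("F bar x,y,z",f[0]*np.cos(y)+f[1]*np.sin(y),-f[0]*np.sin(y)+f[1]*np.cos(y),f[2])
E
python3 -c "
from h import *
bucketgoal(bpt(-.077,0,.0),10);fb()"
```

```text
t 11.8 tcp [0.4926 0.2344 0.1956] F [-0.5376  0.5118 -3.4971] gap 0.013553175070931208 bucket euler zyx [-20.1981 -10.1947   0.4431]
seat now in bar frame (mm) x,u,z: [  1.0918 -72.1947   2.6365]
travel cm [ 0.4085  0.3264 -0.1492] twist deg [-0.2111  0.0585 -0.461 ]
unit world->tool: barx [-0.0337  0.1738  0.9842] bary [-0.9798 -0.2     0.0018] up [ 0.1972 -0.9643  0.177 ]
F bar x,y,z -0.6817652007721733 0.29353606642748536 -3.497090816280216
```

Emit:
arm_command(targets=[{"travel": [0.25, 0.2, -0.05], "twist": [0, 0, 0], "hand": 255}, {"travel": [0, 0.05, 0], "twist": [0, 0, 0], "hand": 255}])

```text
time_s: 12.0
tool_pos: [0.4918, 0.232, 0.1941]
ee_rot: [-1.068, 1.247, -1.716]
force: [-1.4, 1.3, -0.8]
finger_gap: 0.0134
```

```bash
python3 -c "
from h import *
bucketgoal(bpt(-.077,0,.0),10);fb()"
```

```text
t 12.0 tcp [0.4918 0.232  0.1941] F [-1.427   1.3243 -0.7739] gap 0.01339284030167567 bucket euler zyx [-20.2307 -10.2458   0.5701]
seat now in bar frame (mm) x,u,z: [  1.1819 -74.7209   1.1495]
travel cm [ 0.1873  0.1291 -0.1295] twist deg [-0.2546  0.0169 -0.5823]
unit world->tool: barx [-0.0341  0.1746  0.9841] bary [-0.9802 -0.198   0.0012] up [ 0.195  -0.9645  0.1779]
F bar x,y,z -1.7978188684830227 0.747020781018332 -0.7738695494273561
```

Emit:
arm_command(targets=[{"travel": [0.25, 0.03, -0.1], "twist": [0, 0, 0], "hand": 255}, {"travel": [0, 0, 0], "twist": [0, 0, 0], "hand": 255}])

```text
time_s: 12.2
tool_pos: [0.4914, 0.231, 0.1949]
ee_rot: [-1.063, 1.246, -1.714]
force: [0.2, 3.5, -2.0]
finger_gap: 0.0135
```

```bash
python3 -c "
from h import *
bucketgoal(bpt(-.077,0,.0),10);fb()"
```

```text
t 12.2 tcp [0.4914 0.231  0.1949] F [ 0.2233  3.4775 -1.9943] gap 0.013497892112722834 bucket euler zyx [-20.2264 -10.4055   0.8039]
seat now in bar frame (mm) x,u,z: [  1.1692 -75.7467   1.929 ]
travel cm [ 0.0652  0.181  -0.1374] twist deg [-0.4118 -0.0105 -0.8169]
unit world->tool: barx [-0.0338  0.1774  0.9836] bary [-0.981  -0.1939  0.0013] up [ 0.191  -0.9648  0.1806]
F bar x,y,z -0.9970170507829563 3.3389456811401876 -1.994284962496764
```

Emit:
arm_command(targets=[{"travel": [0.2, 0.04, 0], "twist": [0, 0, 0], "hand": 255}, {"travel": [0, 0, 0], "twist": [0, 0, 0], "hand": 255}])

```text
time_s: 12.4
tool_pos: [0.4911, 0.2305, 0.1951]
ee_rot: [-1.06, 1.246, -1.712]
force: [0.7, 3.5, -2.7]
finger_gap: 0.0133
```

```bash
python3 -c "
from h import *
bucketgoal(bpt(-.077,0,.0),10);fb()
s=snap('wrist');save(s,'s_w.png',(120,0,420,285),2.1)
s=snap('side');save(s,'s_s.png',(200,110,320,210),6)"
```

```text
t 12.4 tcp [0.4911 0.2305 0.1951] F [ 0.7093  3.4894 -2.6546] gap 0.013281102802378274 bucket euler zyx [-20.2223 -10.4304   1.0159]
seat now in bar frame (mm) x,u,z: [  1.1085 -76.2234   2.1489]
travel cm [ 0.0083  0.1916 -0.1346] twist deg [-0.437  -0.0108 -1.0297]
unit world->tool: barx [-0.0332  0.178   0.9835] bary [-0.9817 -0.1903  0.0013] up [ 0.1874 -0.9655  0.181 ]
F bar x,y,z -0.5453643714188319 3.518744202168281 -2.6545894848078615
```

View pics/s_w.png

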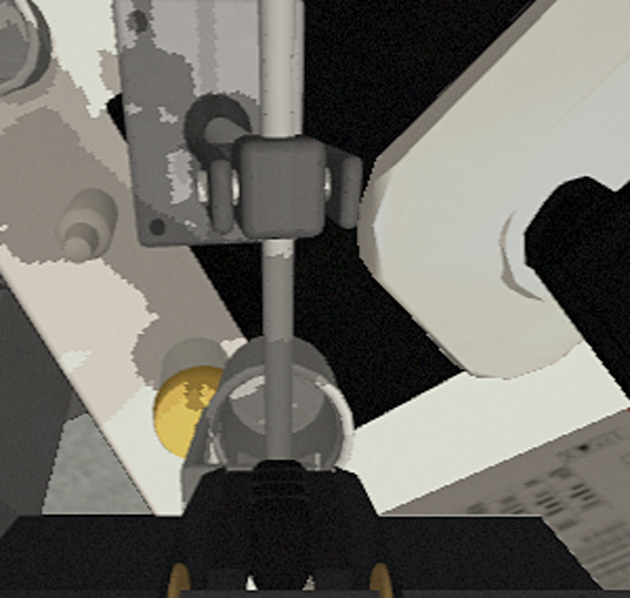

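View pics/s_s.png

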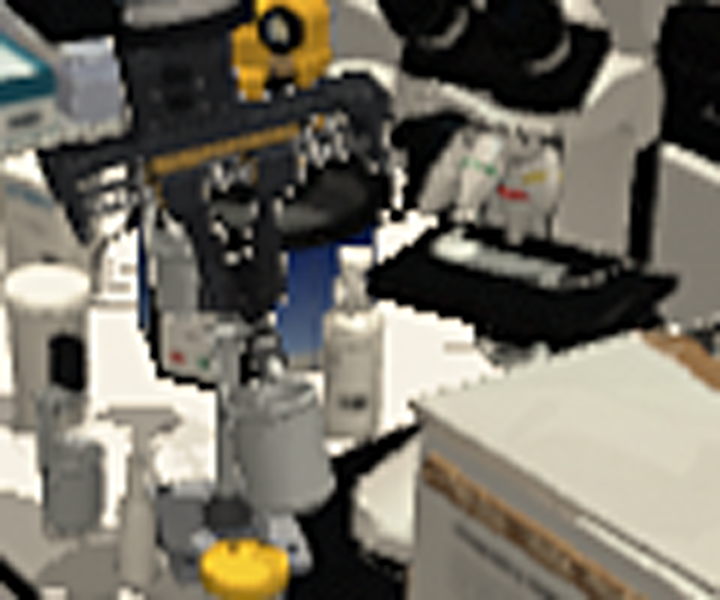

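Emit:
arm_command(targets=[{"travel": [0.3, 0.08, 0], "twist": [0, 0, 0.8], "hand": 255}, {"travel": [0.1, 0.02, 0], "twist": [0, 0, 0], "hand": 255}])

```text
time_s: 12.7
tool_pos: [0.4904, 0.2287, 0.195]
ee_rot: [-1.045, 1.252, -1.698]
force: [1.0, 7.8, -2.2]
finger_gap: 0.0131
```

```bash
python3 -c "
from h import *
bucketgoal(bpt(-.077,0,.0),10);fb()"
```

```text
t 12.7 tcp [0.4904 0.2287 0.195 ] F [ 1.0487  7.8272 -2.1529] gap 0.013066968030959919 bucket euler zyx [-20.1982 -10.4627   2.0984]
seat now in bar frame (mm) x,u,z: [  1.1004 -77.8266   2.1264]
travel cm [-0.1788  0.1502 -0.1323] twist deg [-0.4733  0.0105 -2.1165]
unit world->tool: barx [-0.0295  0.1792  0.9834] bary [-0.9852 -0.1716  0.0017] up [ 0.1691 -0.9687  0.1816]
F bar x,y,z -1.7319748163124322 7.704870674235839 -2.15291097192625
```

Emit:
arm_command(targets=[{"travel": [0, 0, 0], "twist": [0, 0, 0], "hand": 255}, {"travel": [0, 0, 0], "twist": [0, 0, 0], "hand": 255}])

```text
time_s: 12.9
tool_pos: [0.4908, 0.2298, 0.1951]
ee_rot: [-1.042, 1.252, -1.696]
force: [1.4, 5.0, -4.0]
finger_gap: 0.0135
```

```bash
python3 -c "
from h import *
bucketgoal(bpt(-.0755,0,.0),10);fb()"
```

```text
t 12.9 tcp [0.4908 0.2298 0.1951] F [ 1.3838  4.9767 -3.9551] gap 0.013454305216448872 bucket euler zyx [-20.1964 -10.4854   2.2591]
seat now in bar frame (mm) x,u,z: [  1.0619 -76.6267   2.2447]
travel cm [-0.2149  0.156  -0.13  ] twist deg [-0.4959  0.0086 -2.2775]
unit world->tool: barx [-0.029   0.1797  0.9833] bary [-0.9856 -0.1689  0.0018] up [ 0.1664 -0.9691  0.182 ]
F bar x,y,z -0.42877221057111026 5.147653000536943 -3.955104396137977
```

Emit:
arm_command(targets=[{"travel": [-0.12, 0.25, -0.05], "twist": [0, 0, -1], "hand": 255}, {"travel": [-0.05, 0.15, 0], "twist": [0, 0, 0], "hand": 255}])

```text
time_s: 13.1
tool_pos: [0.4914, 0.2307, 0.1913]
ee_rot: [-1.057, 1.246, -1.71]
force: [-1.7, 3.5, 0.8]
finger_gap: 0.0135
```

```bash
python3 -c "
from h import *
bucketgoal(bpt(-.0755,0,-.002),10);fb()"
```

```text
t 13.1 tcp [0.4914 0.2307 0.1913] F [-1.7141  3.5     0.8011] gap 0.01351896554894415 bucket euler zyx [-20.2165 -10.4961   1.1923]
seat now in bar frame (mm) x,u,z: [  1.2764 -75.8794  -1.6392]
travel cm [-0.0765 -0.0078 -0.1165] twist deg [-0.5026 -0.0176 -1.2071]
unit world->tool: barx [-0.0327  0.1792  0.9833] bary [-0.9823 -0.1873  0.0014] up [ 0.1844 -0.9658  0.1822]
F bar x,y,z -2.8219411525625784 2.687969083353736 0.8011201038373457
```

Emit:
arm_command(targets=[{"travel": [-0.12, 0.0, -0.2], "twist": [0, 0, -0.6], "hand": 255}, {"travel": [-0.02, 0, 0], "twist": [0, 0, 0], "hand": 255}])

```text
time_s: 13.3
tool_pos: [0.4915, 0.2321, 0.1913]
ee_rot: [-1.064, 1.239, -1.721]
force: [0.4, 2.9, -0.2]
finger_gap: 0.0135
```

```bash
python3 -c "
from h import *
bucketgoal(bpt(-.0755,0,-.002),10);fb()"
```

```text
t 13.3 tcp [0.4915 0.2321 0.1913] F [ 0.4246  2.8833 -0.2206] gap 0.013546842633814336 bucket euler zyx [-20.1893 -10.6948   0.5001]
seat now in bar frame (mm) x,u,z: [  0.9979 -74.8024  -1.6713]
travel cm [ 0.0496  0.0219 -0.0826] twist deg [-0.7024 -0.0349 -0.5199]
unit world->tool: barx [-0.0351  0.1822  0.9826] bary [-0.98   -0.199   0.0019] up [ 0.1959 -0.9629  0.1856]
F bar x,y,z -0.6020483712393543 2.8515058034011127 -0.22060463082502135
```

Emit:
arm_command(targets=[{"travel": [-0.12, 0.0, 0], "twist": [0, 0, -0.4], "hand": 255}, {"travel": [0, 0, 0], "twist": [0, 0, 0], "hand": 255}])

```text
time_s: 13.5
tool_pos: [0.4918, 0.2329, 0.1911]
ee_rot: [-1.071, 1.236, -1.727]
force: [1.4, 2.9, 0.6]
finger_gap: 0.0137
```

```bash
python3 -c "
from h import *
bucketgoal(bpt(-.0755,0,-.002),10);fb()
s=snap('wrist');save(s,'u_w.png',(120,0,420,285),2.1)"
```

```text
t 13.5 tcp [0.4918 0.2329 0.1911] F [1.4262 2.8612 0.5785] gap 0.013740155762645456 bucket euler zyx [-20.1969 -10.6811   0.0009]
seat now in bar frame (mm) x,u,z: [  1.0605 -74.0822  -1.8635]
travel cm [ 0.1392  0.0232 -0.0857] twist deg [-0.6873 -0.0424 -0.0194]
unit world->tool: barx [-0.0368  0.1817  0.9827] bary [-0.9782 -0.2076  0.0018] up [ 0.2043 -0.9612  0.1853]
F bar x,y,z 0.3449791003807323 3.1783330687315114 0.5785228497900743
```

View pics/u_w.png

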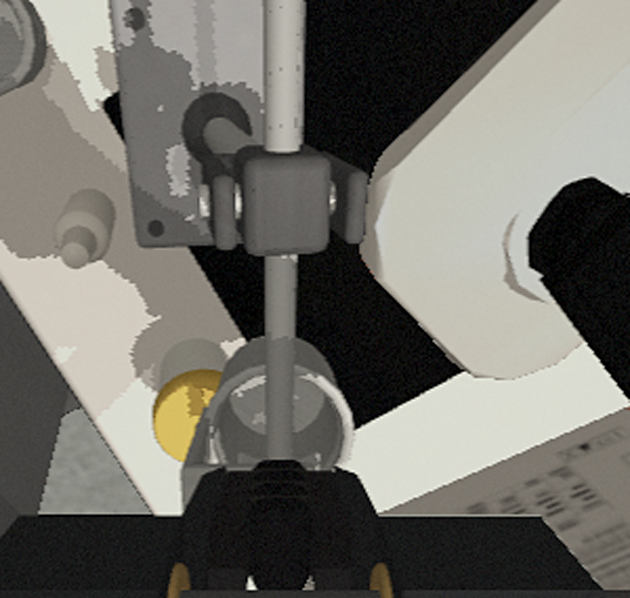

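Emit:
arm_command(targets=[{"travel": [-0.2, -0.03, 0], "twist": [0, 0, 0], "hand": 255}, {"travel": [0, 0, 0], "twist": [0, 0, 0], "hand": 255}])

```text
time_s: 13.75
tool_pos: [0.4923, 0.2343, 0.191]
ee_rot: [-1.072, 1.236, -1.728]
force: [1.4, 3.8, -0.2]
finger_gap: 0.0137
```

```bash
python3 -c "
from h import *
bucketgoal(bpt(-.0755,0,-.002),10);fb()"
```

```text
t 13.75 tcp [0.4923 0.2343 0.191 ] F [ 1.3518  3.8072 -0.2078] gap 0.013658050291208082 bucket euler zyx [-20.1955 -10.6661  -0.0691]
seat now in bar frame (mm) x,u,z: [  1.0402 -72.6155  -2.0328]
travel cm [ 0.2881  0.0389 -0.0813] twist deg [-0.6729 -0.0383  0.0503]
unit world->tool: barx [-0.0369  0.1814  0.9827] bary [-0.978  -0.2088  0.0018] up [ 0.2055 -0.961   0.1851]
F bar x,y,z -0.05299676850411861 4.039768303977976 -0.20784627755518742
```

Emit:
arm_command(targets=[{"travel": [0, 0, 0], "twist": [0, 0, 0], "hand": 255}, {"travel": [0, 0, 0], "twist": [0, 0, 0], "hand": 255}])

```text
time_s: 13.95
tool_pos: [0.4924, 0.2343, 0.191]
ee_rot: [-1.072, 1.236, -1.728]
force: [0.8, 1.3, -0.3]
finger_gap: 0.0138
```

```bash
python3 -c "
from h import *
bucketgoal(bpt(-.0755,0,-.002),10);fb();print(observe()['ft_torque'])
s=snap('side');save(s,'v_s.png',(200,110,320,210),6)
s=snap('top');save(s,'v_t.png',(150,130,290,230),5)"
```

```text
t 13.95 tcp [0.4924 0.2343 0.191 ] F [ 0.8027  1.3264 -0.3133] gap 0.013820862686747865 bucket euler zyx [-20.1995 -10.6651  -0.0607]
seat now in bar frame (mm) x,u,z: [  1.0579 -72.5921  -1.9969]
travel cm [ 0.2895  0.0424 -0.0837] twist deg [-0.6711 -0.042   0.0427]
unit world->tool: barx [-0.037   0.1813  0.9827] bary [-0.978  -0.2086  0.0017] up [ 0.2053 -0.961   0.1851]
F bar x,y,z 0.29261199609313726 1.5225098810583502 -0.3133021301128379
[0.4123 0.0548 0.0529]
```

View pics/v_s.png

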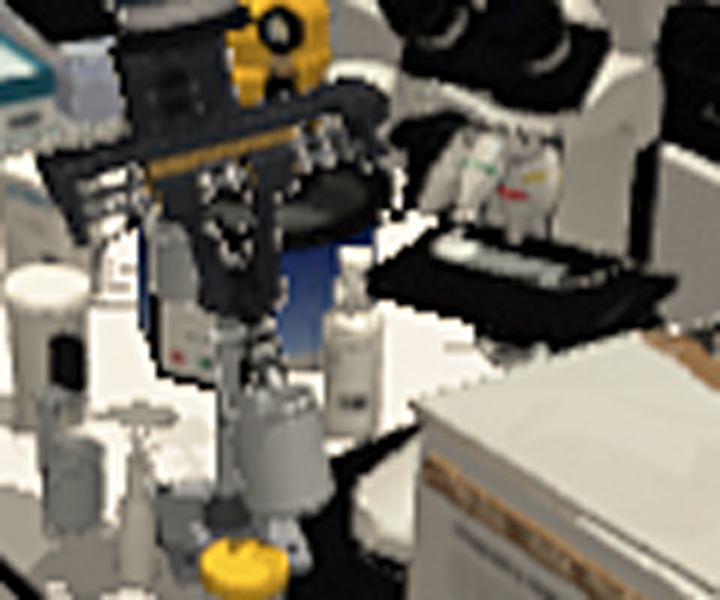

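View pics/v_t.png

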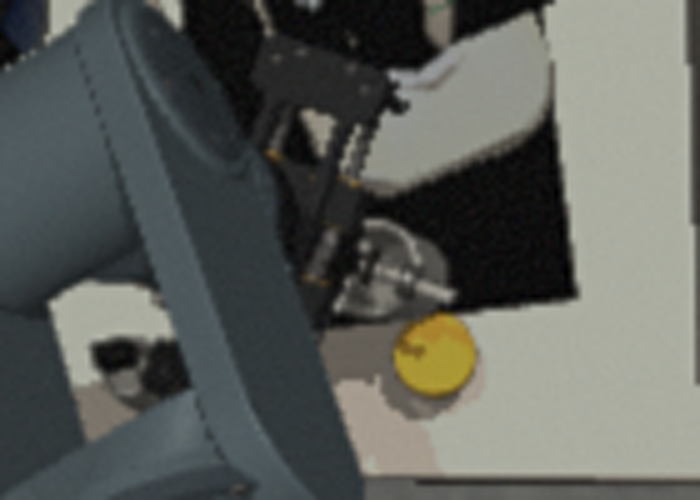

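Emit:
arm_command(targets=[{"travel": [0.2, 0.04, 0], "twist": [0, 0, 0], "hand": 255}, {"travel": [0, 0, 0], "twist": [0, 0, 0], "hand": 255}, {"travel": [0, 0, 0], "twist": [0, 0, 0], "hand": 255}, {"travel": [0, 0, 0], "twist": [0, 0, 0], "hand": 255}])

```text
time_s: 14.45
tool_pos: [0.4917, 0.2325, 0.1911]
ee_rot: [-1.071, 1.236, -1.728]
force: [0.0, 2.7, -0.4]
finger_gap: 0.0135
```

```bash
python3 -c "
from h import *
bucketgoal(bpt(-.0755,0,-.002),10);fb();print(observe()['ft_torque'])"
```

```text
t 14.45 tcp [0.4917 0.2325 0.1911] F [ 0.0165  2.7359 -0.425 ] gap 0.013465432116755405 bucket euler zyx [-20.2004 -10.6811   0.0011]
seat now in bar frame (mm) x,u,z: [  1.0405 -74.4408  -1.8564]
travel cm [ 0.1039  0.0168 -0.0838] twist deg [-0.6866 -0.0458 -0.019 ]
unit world->tool: barx [-0.0368  0.1817  0.9827] bary [-0.9782 -0.2076  0.0017] up [ 0.2043 -0.9612  0.1853]
F bar x,y,z -0.9337050165989835 2.5716711846686633 -0.42498261516388675
[0.5573 0.0431 0.024 ]
```

Emit:
arm_command(targets=[{"travel": [-0.1, 0, 0.05], "twist": [0, 0, 0], "hand": 255}, {"travel": [0, 0, 0], "twist": [0, 0, 0], "hand": 255}, {"travel": [0, 0, 0], "twist": [0, 0, 0], "hand": 214}, {"travel": [0, 0, 0], "twist": [0, 0, 0], "hand": 212}, {"travel": [0, 0, 0], "twist": [0, 0, 0], "hand": 209}])

```text
time_s: 14.95
tool_pos: [0.4923, 0.2316, 0.1907]
ee_rot: [-1.074, 1.235, -1.73]
force: [2.1, -0.9, -0.5]
finger_gap: 0.0159
```

Emit:
arm_command(targets=[{"travel": [0, 0, 0], "twist": [0, 0, 0], "hand": 206}, {"travel": [0, 0, 0], "twist": [0, 0, 0], "hand": 202}, {"travel": [0, 0, 0], "twist": [0, 0, 0], "hand": 198}, {"travel": [0, 0, 0], "twist": [0, 0, 0], "hand": 194}])

```text
time_s: 15.35
tool_pos: [0.4924, 0.2316, 0.1907]
ee_rot: [-1.074, 1.235, -1.73]
force: [0.9, -0.2, 0.8]
finger_gap: 0.0209
```

```bash
python3 -c "
from h import *
bucketgoal(bpt(-.0755,0,-.002),10);fb();print(observe()['ft_torque'])
s=snap('wrist');save(s,'w_w.png',(120,0,420,285),2.1)
s=snap('side');save(s,'w_s.png',(200,110,320,210),6)"
```

```text
t 15.35 tcp [0.4924 0.2316 0.1907] F [ 0.93   -0.1989  0.8456] gap 0.02091752083926124 bucket euler zyx [-20.1902 -10.6795  -0.2385]
seat now in bar frame (mm) x,u,z: [  2.0137 -75.1935  -2.3032]
travel cm [ 0.0504 -0.0567 -0.1711] twist deg [-0.6871 -0.0371  0.2188]
unit world->tool: barx [-0.0374  0.1815  0.9827] bary [-0.9773 -0.2116  0.0019] up [ 0.2083 -0.9603  0.1853]
F bar x,y,z 0.9412664781504607 0.13616077301642196 0.8455800763939376
[-0.0183  0.077  -0.0454]
```

View pics/w_w.png

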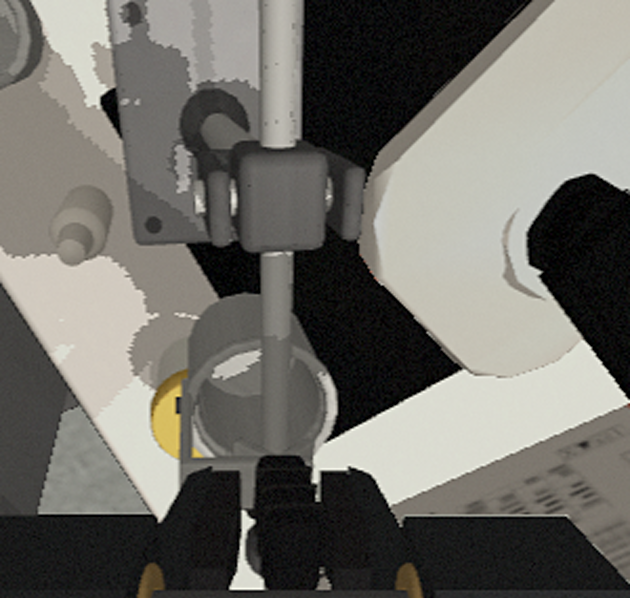

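View pics/w_s.png

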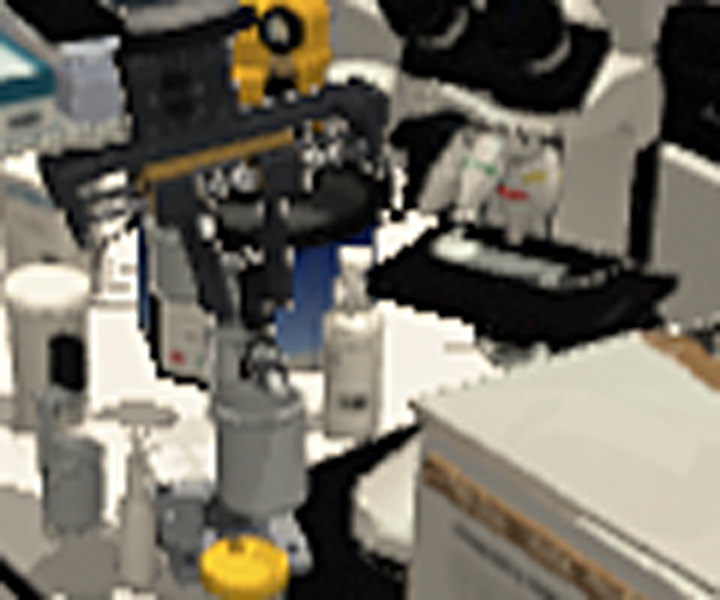

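Emit:
arm_command(targets=[{"travel": [0, 0, 0], "twist": [0, 0, 0], "hand": 180}, {"travel": [0, 0, 0], "twist": [0, 0, 0], "hand": 150}, {"travel": [0, 0, 0], "twist": [0, 0, 0], "hand": 130}, {"travel": [0, -1.5, 0], "twist": [0, 0, 0], "hand": 120}, {"travel": [0, -4, 0], "twist": [0, 0, 0], "hand": 120}])

```text
time_s: 15.95
tool_pos: [0.4837, 0.2445, 0.2398]
ee_rot: [-1.087, 1.24, -1.731]
force: [1.0, -0.0, -0.2]
finger_gap: 0.0466
```

Emit:
arm_command(targets=[{"travel": [-0.5, -4.5, -1], "twist": [0, 0, 0], "hand": 80}, {"travel": [-2.5, -1.5, -3.5], "twist": [0, 0, 0], "hand": 60}, {"travel": [0, 0, 0], "twist": [0, 0, 0], "hand": 60}])

```text
time_s: 16.25
tool_pos: [0.449, 0.3069, 0.2939]
ee_rot: [-1.073, 1.24, -1.73]
force: [0.8, 0.2, -0.4]
finger_gap: 0.0667
```

```bash
python3 -c "
from h import *
bucketgoal(bpt(-.0755,0,-.002),10);fb()
s=snap('wrist');save(s,'x_w.png',None,1.5);print(repr(s['extrinsics']))
for l in ['bar_mid','right_arm','left_arm','large_hook','large_mid','small_hook','small_mid']: print(l,pl(s,l))
s=snap('side');save(s,'x_s.png',(200,110,320,210),6)"
```

```text
t 16.25 tcp [0.449  0.3069 0.2939] F [ 0.7954  0.1502 -0.4484] gap 0.0667422118796982 bucket euler zyx [-20.3687 -10.56    -0.1178]
seat now in bar frame (mm) x,u,z: [-64.7975 -19.6013 100.8656]
travel cm [ 3.0893 12.2226  4.5096] twist deg [-0.5335 -0.1831  0.1301]
unit world->tool: barx [-0.0396  0.1789  0.9831] bary [-0.9777 -0.2101 -0.0012] up [ 0.2064 -0.9612  0.1833]
F bar x,y,z 0.6939432326031866 0.41680161628161316 -0.44838688159512924
array([[ 0.9213, -0.3884, -0.0211,  0.4639],
       [-0.3431, -0.7859, -0.5144,  0.4128],
       [ 0.1832,  0.4811, -0.8573,  0.4173],
       [ 0.    ,  0.    ,  0.    ,  1.    ]])
bar_mid (array([304. , 130.1]), 0.56)
right_arm (array([298.7, 173.3]), 0.92)
left_arm (array([307.6,  71.3]), 0.89)
large_hook (array([293. , 199.7]), 0.93)
large_mid (array([290., 188.]), 0.73)
small_hook (array([201.4,  75.8]), 0.71)
small_mid (array([203.6,  74.1]), 0.82)
```

View pics/x_w.png

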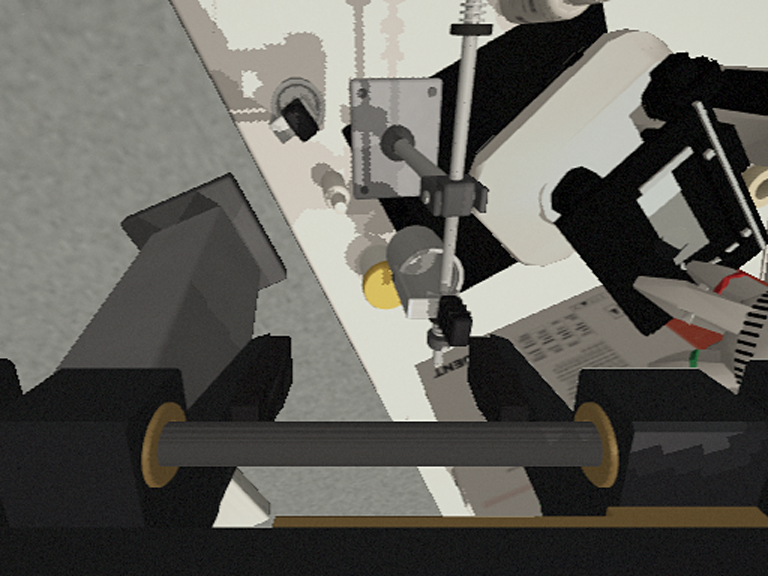

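View pics/x_s.png

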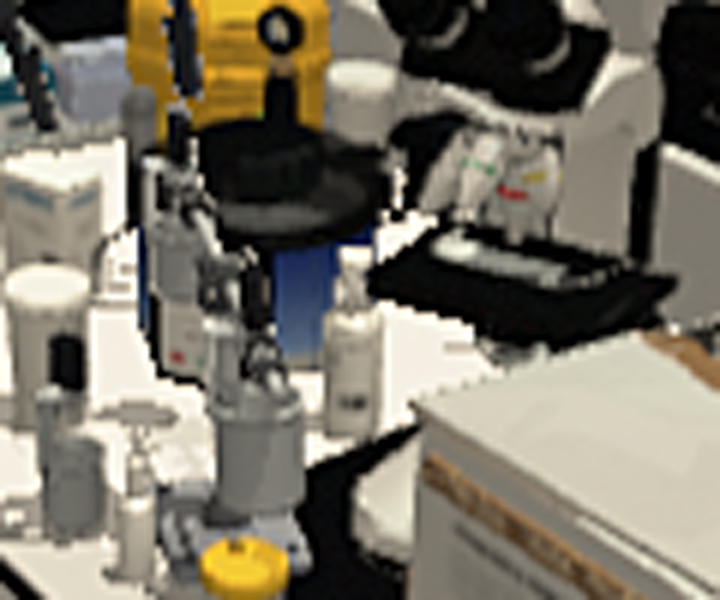

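```bash
python3 -c "
from h import *
goal((.385,.351,.28),102,15)
t=snap('top');a=snap('side');save(t,'y_t.png',(90,90,230,230),4.2)
i=models.place_of
"
```

```text
t 16.7 pos [0.4511 0.3021 0.2908] F [0.2701 0.3088 0.2348] gap 0.06732526178676895
travel cm [-2.114  -0.8515 -7.9725] twist deg [  22.9595 -120.1137    9.6925]
now yaw -20.6312445512617 tilt 12.39488280373217 zz 0.18210481711806578
goal axes
 [[ 0.9448  0.2532 -0.2079]
 [ 0.2008  0.0538  0.9781]
 [ 0.2588 -0.9659  0.    ]]
```

View pics/y_t.png

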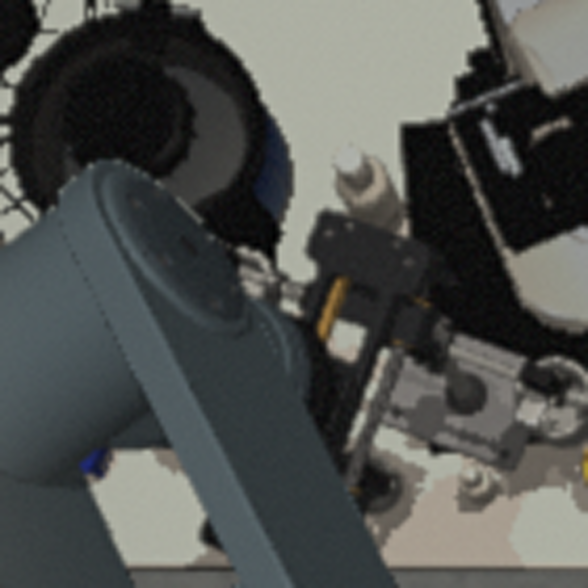

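Emit:
arm_command(targets=[{"travel": [-1, -0.4, -4], "twist": [1.55, -8.1, 0.65], "hand": 60}, {"travel": [-0.7, -0.4, -4], "twist": [1.55, -8.1, 0.65], "hand": 60}, {"travel": [0, 0, 0], "twist": [1.55, -8.1, 0.65], "hand": 60}, {"travel": [0, 0, 0], "twist": [1.55, -8.1, 0.65], "hand": 60}, {"travel": [0, 0, 0], "twist": [1.55, -8.1, 0.65], "hand": 60}])

```text
time_s: 17.3
tool_pos: [0.3796, 0.3422, 0.2788]
ee_rot: [-1.394, 0.677, -1.189]
force: [-0.3, -0.1, -0.2]
finger_gap: 0.0671
```

Emit:
arm_command(targets=[{"travel": [0, 0, 0], "twist": [1.55, -8.1, 0.65], "hand": 60}, {"travel": [0, 0, 0], "twist": [1.55, -8.1, 0.65], "hand": 60}, {"travel": [0, 0, 0], "twist": [1.55, -8.1, 0.65], "hand": 60}, {"travel": [0, 0, 0], "twist": [1.55, -8.1, 0.65], "hand": 60}, {"travel": [0, 0, 0], "twist": [1.55, -8.1, 0.65], "hand": 60}])

```text
time_s: 17.8
tool_pos: [0.3789, 0.3418, 0.2781]
ee_rot: [-1.539, 0.11, -0.587]
force: [0.6, -0.4, -0.4]
finger_gap: 0.0673
```

```bash
python3 -c "
from h import *
goal((.385,.351,.28),102,15)
"
```

```text
t 17.8 pos [0.3789 0.3418 0.2781] F [ 0.6095 -0.4368 -0.4007] gap 0.06731562610452572
travel cm [ 0.1916 -0.0792  1.1011] twist deg [  7.2264 -36.5821   2.9365]
now yaw 64.83561105898733 tilt 16.956274761118163 zz 0.05646119075509409
goal axes
 [[ 0.9448  0.2532 -0.2079]
 [ 0.2008  0.0538  0.9781]
 [ 0.2588 -0.9659  0.    ]]
```

Emit:
arm_command(targets=[{"travel": [0, 0, 0.4], "twist": [1.6, -8.1, 0.65], "hand": 60}, {"travel": [0, 0, 0.4], "twist": [1.6, -8.1, 0.65], "hand": 60}, {"travel": [0, 0, 0.3], "twist": [1.6, -8.1, 0.65], "hand": 60}, {"travel": [0, 0, 0], "twist": [1.6, -8.1, 0.65], "hand": 60}, {"travel": [0, 0, 0], "twist": [0.5, -3, 0.3], "hand": 60}])

```text
time_s: 18.3
tool_pos: [0.3822, 0.3512, 0.2783]
ee_rot: [-1.53, -0.37, -0.037]
force: [-0.6, 0.5, -1.0]
finger_gap: 0.0673
```

Emit:
arm_command(targets=[{"travel": [0, 0, 0], "twist": [0, 0, 0], "hand": 60}])

```text
time_s: 18.4
tool_pos: [0.3825, 0.3507, 0.2783]
ee_rot: [-1.53, -0.37, -0.037]
force: [-0.2, -0.3, -0.7]
finger_gap: 0.0674
```

```bash
python3 -c "
from h import *
goal((.385,.351,.28),102,15)
s=snap('wrist');save(s,'z_w.png',None,1.5);print(repr(s['extrinsics']))
for l,z in [('small_hook',.084),('small_mid',.0635)]:
    p,sc=pl(s,l); print(l,p,sc, atz(s,p,z) if sc else 0)
save(s,'z_z.png',(200,120,340,240),5)
"
```

```text
t 18.4 pos [0.3825 0.3507 0.2783] F [-0.181  -0.3373 -0.7074] gap 0.06743671858055944
travel cm [ 0.2838 -0.0974 -0.026 ] twist deg [ 0.1023  0.2693 -0.0582]
now yaw 102.2337126278687 tilt 14.9414469253242 zz -0.0029393950809212255
goal axes
 [[ 0.9448  0.2532 -0.2079]
 [ 0.2008  0.0538  0.9781]
 [ 0.2588 -0.9659  0.    ]]
array([[-0.2106,  0.8288,  0.5184,  0.274 ],
       [ 0.9776,  0.1809,  0.1079,  0.327 ],
       [-0.0043,  0.5295, -0.8483,  0.3986],
       [ 0.    ,  0.    ,  0.    ,  1.    ]])
small_hook [256.5 175.3] 0.62 [0.4488 0.368  0.084 ]
small_mid [258.1 168.3] 0.97 [0.4492 0.3704 0.0635]
```

View pics/z_w.png

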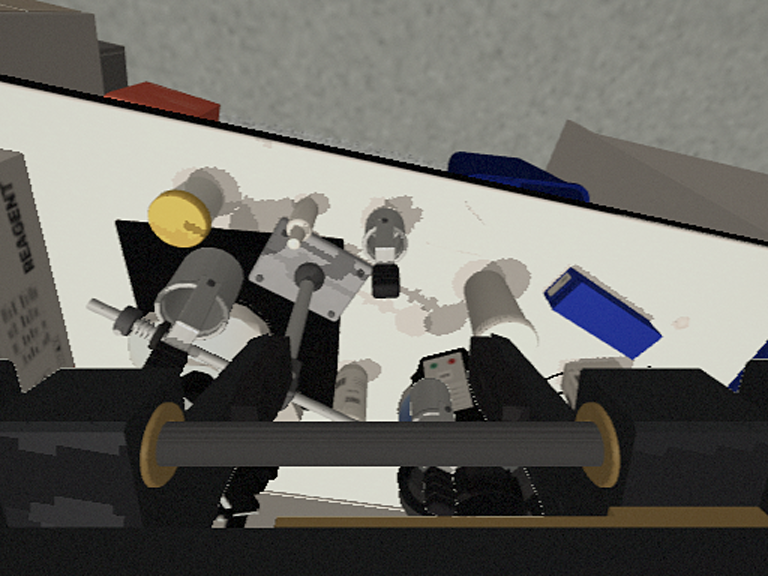

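View pics/z_z.png

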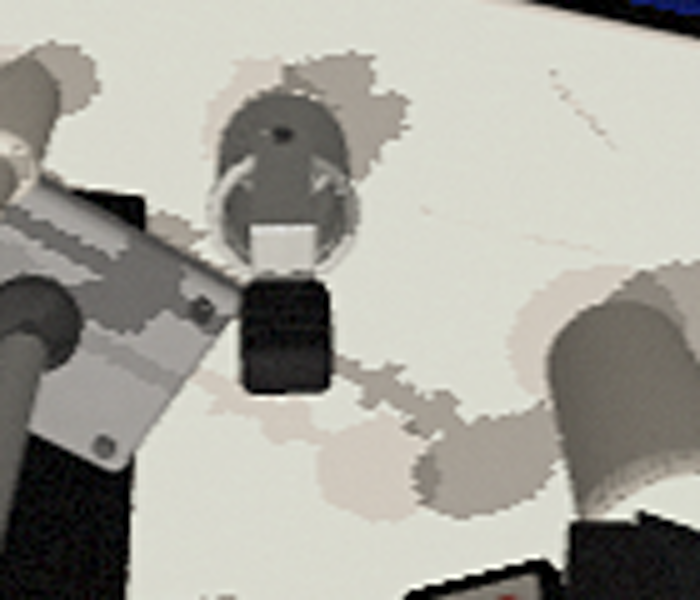

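```bash
python3 - <<'E'
from sh import *
Z=dict(C);Z["extrinsics"]=np.array([[-0.2106,  0.8288,  0.5184,  0.274 ],
       [ 0.9776,  0.1809,  0.1079,  0.327 ],
       [-0.0043,  0.5295, -0.8483,  0.3986],
       [ 0.    ,  0.    ,  0.    ,  1.    ]])
f=lambda a,b:(200+a/5,120+b/5)
for p in [(287,392),(287,328),(287,282),(243,385),(331,385)]: print(p,[atz(Z,f(*p),z) for z in (.127,.093)])
print(atz(Z,f(283,210),.05))
E
```

```text
(287, 392) [array([0.4548, 0.3701, 0.127 ]), array([0.4774, 0.3755, 0.093 ])]
(287, 328) [array([0.4377, 0.3663, 0.127 ]), array([0.4582, 0.3712, 0.093 ])]
(287, 282) [array([0.4261, 0.3637, 0.127 ]), array([0.4451, 0.3683, 0.093 ])]
(243, 385) [array([0.455 , 0.3597, 0.127 ]), array([0.4777, 0.3638, 0.093 ])]
(331, 385) [array([0.4507, 0.3796, 0.127 ]), array([0.4728, 0.3862, 0.093 ])]
[0.4471 0.368  0.05  ]
```

```bash
python3 -c "
from h import *
goal((.4374,.3662,.16),102,15);goal((.4526,.3694,.102),102,15)
"
```

```text
t 18.55 pos [0.3823 0.351  0.2782] F [-0.0984 -0.1064 -0.5376] gap 0.06744208480130322
travel cm [ 2.4703 12.8934  0.3565] twist deg [ 0.117   0.1886 -0.0607]
now yaw 102.15195055125147 tilt 14.939081264084255 zz -0.002822125914837159
goal axes
 [[ 0.9448  0.2532 -0.2079]
 [ 0.2008  0.0538  0.9781]
 [ 0.2588 -0.9659  0.    ]]
t 18.55 pos [0.3823 0.351  0.2782] F [-0.0984 -0.1064 -0.5376] gap 0.06744208480130322
travel cm [ 2.4759 18.8978  0.3658] twist deg [ 0.117   0.1886 -0.0607]
now yaw 102.15195055125147 tilt 14.939081264084255 zz -0.002822125914837159
goal axes
 [[ 0.9448  0.2532 -0.2079]
 [ 0.2008  0.0538  0.9781]
 [ 0.2588 -0.9659  0.    ]]
```

Emit:
arm_command(targets=[{"travel": [0.9, 4.5, 0.15], "twist": [0, 0, 0], "hand": 60}, {"travel": [0.9, 4.5, 0.1], "twist": [0, 0, 0], "hand": 60}, {"travel": [0.6, 3.8, 0.1], "twist": [0, 0, 0], "hand": 60}, {"travel": [0, 0, 0], "twist": [0, 0, 0], "hand": 60}])

```text
time_s: 18.95
tool_pos: [0.4396, 0.3685, 0.1606]
ee_rot: [-1.526, -0.371, -0.046]
force: [-1.3, 0.2, 0.1]
finger_gap: 0.0671
```

```bash
python3 -c "
from h import *
goal((.4526,.3694,.102),102,15)
s=snap('wrist');save(s,'z2.png',(130,110,380,310),3)
"
```

```text
t 18.95 pos [0.4396 0.3685 0.1606] F [-1.3069  0.2098  0.1438] gap 0.06706389219382769
travel cm [-0.3099  5.9909 -0.1863] twist deg [-0.0128 -0.0302  0.3404]
now yaw 101.97418665119936 tilt 15.340415559618265 zz 0.0003531552771228186
goal axes
 [[ 0.9448  0.2532 -0.2079]
 [ 0.2008  0.0538  0.9781]
 [ 0.2588 -0.9659  0.    ]]
```

View pics/z2.png

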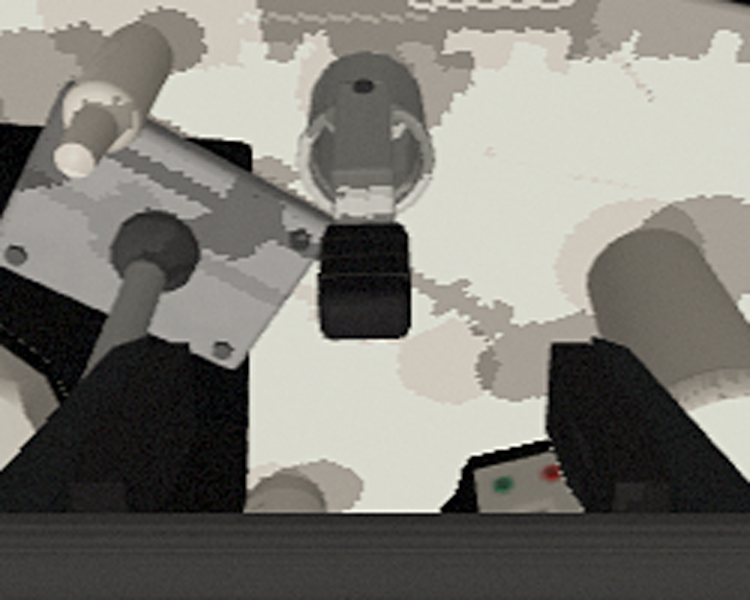

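Emit:
arm_command(targets=[{"travel": [-0.15, 2.2, -0.1], "twist": [0, 0, 0], "hand": 60}, {"travel": [-0.1, 2.1, 0], "twist": [0, 0, 0], "hand": 100}, {"travel": [-0.05, 1.7, 0], "twist": [0, 0, 0], "hand": 130}, {"travel": [0, 0, 0], "twist": [0, 0, 0], "hand": 150}])

```text
time_s: 19.4
tool_pos: [0.4558, 0.3745, 0.113]
ee_rot: [-1.519, -0.381, -0.057]
force: [-0.2, -0.4, 0.1]
finger_gap: 0.0456
```

```bash
python3 -c "
from h import *
goal((.4526,.3694,.102),102,15)
"
```

```text
t 19.4 pos [0.4558 0.3745 0.113 ] F [-0.1765 -0.3987  0.1483] gap 0.04562298464792864
travel cm [-0.7129  0.9361 -0.4396] twist deg [-0.2918 -0.0901  1.1587]
now yaw 101.99157675360752 tilt 16.158641781701483 zz 0.0053288172177805015
goal axes
 [[ 0.9448  0.2532 -0.2079]
 [ 0.2008  0.0538  0.9781]
 [ 0.2588 -0.9659  0.    ]]
```

Emit:
arm_command(targets=[{"travel": [-0.6, 0.6, -0.4], "twist": [0, 0, 1], "hand": 150}, {"travel": [-0.1, 0.4, -0.05], "twist": [0, 0, 0], "hand": 150}, {"travel": [0, 0, 0], "twist": [0, 0, 0], "hand": 150}])

```text
time_s: 19.7
tool_pos: [0.454, 0.3708, 0.1066]
ee_rot: [-1.518, -0.372, -0.047]
force: [0.2, -0.0, -0.6]
finger_gap: 0.0359
```

```bash
python3 -c "
from h import *
goal((.4526,.3694,.102),102,15)
s=snap('wrist');save(s,'z3.png',(130,110,380,310),3)
"
```

```text
t 19.7 pos [0.454  0.3708 0.1066] F [ 0.1852 -0.0216 -0.6298] gap 0.03592604184450964
travel cm [-0.2833  0.4024 -0.114 ] twist deg [-0.4371 -0.0846  0.4805]
now yaw 102.03323039805863 tilt 15.480676951882234 zz 0.007748135522358479
goal axes
 [[ 0.9448  0.2532 -0.2079]
 [ 0.2008  0.0538  0.9781]
 [ 0.2588 -0.9659  0.    ]]
```

View pics/z3.png

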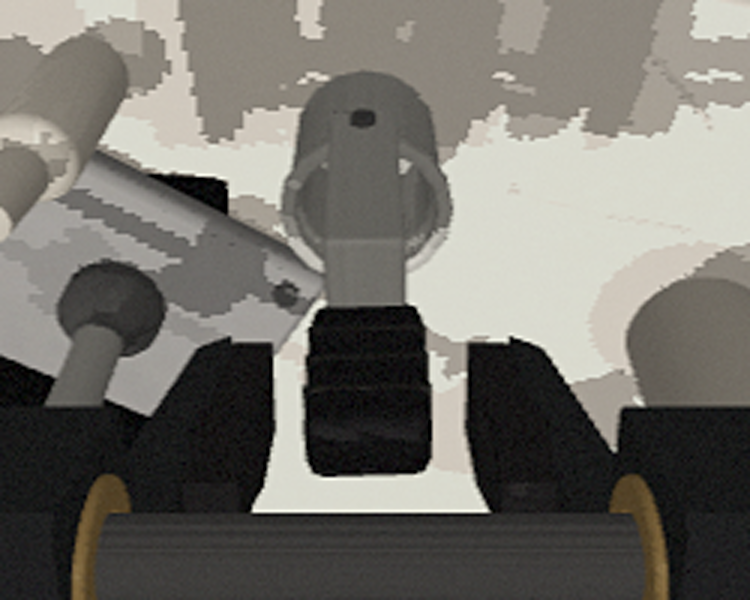

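Emit:
arm_command(targets=[{"travel": [-0.25, 0.4, -0.05], "twist": [0, 0, 0], "hand": 160}, {"travel": [0, 0, 0], "twist": [0, 0, 0], "hand": 180}, {"travel": [0, 0, 0], "twist": [0, 0, 0], "hand": 220}, {"travel": [0, 0, 0], "twist": [0, 0, 0], "hand": 255}], newtons=50)

```text
time_s: 20.15
tool_pos: [0.4534, 0.3704, 0.1036]
ee_rot: [-1.518, -0.374, -0.049]
force: [0.4, -0.0, -0.7]
finger_gap: 0.0218
```

```bash
python3 -c "
from h import *
goal((.4526,.3694,.102),102,15)
"
```

```text
t 20.15 pos [0.4534 0.3704 0.1036] F [ 0.3525 -0.0336 -0.7499] gap 0.0217958375419822
travel cm [-0.1391  0.1251 -0.078 ] twist deg [-0.4537 -0.0733  0.6256]
now yaw 102.04909040895944 tilt 15.62583209786077 zz 0.00797447333010598
goal axes
 [[ 0.9448  0.2532 -0.2079]
 [ 0.2008  0.0538  0.9781]
 [ 0.2588 -0.9659  0.    ]]
```

```bash
cat >> h.py <<'E'
def sg(seat,pitch=0,yaw=None,tilt=15.6,off=(.0055,0,.0196)):
    yaw=BAR["yaw"] if yaw is None else yaw
    rel=toolM(90,tilt)
    Rb=R.from_euler('z',yaw,degrees=True).as_matrix()@R.from_euler('y',-pitch,degrees=True).as_matrix()
    o=observe();A=R.from_rotvec(o["ee_rot"]).as_matrix();Bn=A@rel.T
    d=o["tool_pos"]-Bn@np.array(off)-BAR["m"];P=np.array(seat)+Rb@np.array(off);y=np.radians(BAR["yaw"])
    print("t",o["time_s"],"tcp",o["tool_pos"],"F",o["force"],"gap",o["finger_gap"],"bucket euler zyx",R.from_matrix(Bn).as_euler('ZYX',degrees=True))
    print("seat now bar x,u,z mm:",1000*np.array([d[0]*np.cos(y)+d[1]*np.sin(y),-d[0]*np.sin(y)+d[1]*np.cos(y),d[2]]))
    print("travel cm",A.T@(P-o["tool_pos"])*100,"twist deg",np.degrees(R.from_matrix(A.T@Rb@rel).as_rotvec()))
    print("barx",A.T@np.array([np.cos(y),np.sin(y),0]),"bary",A.T@np.array([-np.sin(y),np.cos(y),0]),"up",A.T@np.array([0,0,1]));fb()
E
python3 - <<'E'
from sh import *
X=dict(C);X["extrinsics"]=np.array([[ 0.9213, -0.3884, -0.0211,  0.4639],
       [-0.3431, -0.7859, -0.5144,  0.4128],
       [ 0.1832,  0.4811, -0.8573,  0.4173],
       [ 0.    ,  0.    ,  0.    ,  1.    ]])
y=np.radians(-20.3)
for p,z in [((314,20),.178),((314.5,24),.178),((305,123),.176),((303,130),.18)]:
    q=atz(X,p,z)-BAR["m"];print(p,q[0]*np.cos(y)+q[1]*np.sin(y),-q[0]*np.sin(y)+q[1]*np.cos(y))
sg(bpt(.045,-.07,.04))
E
```

```text
(314, 20) 0.0013388119951325585 0.08716597761248494
(314.5, 24) 0.0020355601483103627 0.08450386853835672
(305, 123) 0.0022856724280033848 0.006045323538720919
(303, 130) -0.0005756984254643853 0.0009063126273816418
t 20.15 tcp [0.4534 0.3704 0.1036] F [ 0.3525 -0.0336 -0.7499] gap 0.0217958375419822 bucket euler zyx [12.0489 -0.0258  0.4569]
seat now bar x,u,z mm: [-90.7872  36.2186 -91.0161]
travel cm [  5.5926 -12.045   -0.5446] twist deg [-9.1346 31.0356 -0.1038]
barx [ 0.8147  0.2234 -0.5351] bary [0.5135 0.1506 0.8448] up [ 0.2693 -0.963   0.008 ]
F bar x,y,z 0.342286641424068 0.09076942056244552 -0.7498650176958823
```

Emit:
arm_command(targets=[{"travel": [0.1, -1.5, 0], "twist": [0, 0, 0], "hand": 255}, {"travel": [0.5, -3, 0], "twist": [0, 0, 0], "hand": 255}, {"travel": [0.5, -3.5, 0], "twist": [0, 0, 0], "hand": 255}, {"travel": [0.8, -3.5, 0], "twist": [0, 0, 0], "hand": 255}, {"travel": [0.8, -2.5, 0], "twist": [-2.2, 7.6, 0], "hand": 255}])

```text
time_s: 20.65
tool_pos: [0.4361, 0.3633, 0.245]
ee_rot: [-1.552, -0.254, -0.146]
force: [-0.2, 0.2, -3.5]
finger_gap: 0.0219
```

```bash
python3 - <<'E'
from sh import *
sg(bpt(.045,-.07,.03))
E
```

```text
t 20.65 tcp [0.4361 0.3633 0.245 ] F [-0.22    0.1845 -3.5454] gap 0.02193641498486447 bucket euler zyx [ 3.9686  0.9998 -0.0103]
seat now bar x,u,z mm: [-105.2239   24.0205   50.4837]
travel cm [3.348  2.9785 0.2387] twist deg [-6.3124 23.4337 -0.9827]
barx [ 0.8822  0.2299 -0.411 ] bary [0.3978 0.1034 0.9116] up [ 0.2521 -0.9677 -0.0002]
F bar x,y,z -0.2703413856984227 0.09669594725340563 -3.545426853651845
```

Emit:
arm_command(targets=[{"travel": [0.5, 0, 0.4], "twist": [-2.1, 7.8, -0.3], "hand": 255}, {"travel": [0.5, 0, 0.4], "twist": [-2.1, 7.8, -0.3], "hand": 255}, {"travel": [0.5, 0, 0.4], "twist": [-2.1, 7.8, -0.3], "hand": 255}, {"travel": [0, 0, 0], "twist": [0, 0, 0], "hand": 255}])

```text
time_s: 21.05
tool_pos: [0.4519, 0.376, 0.259]
ee_rot: [-1.582, 0.076, -0.511]
force: [0.3, -0.3, -3.3]
finger_gap: 0.0214
```

```bash
python3 - <<'E'
from sh import *
sg(bpt(.045,-.06,.018))
s=snap("wrist");save(s,"aa.png",None,1.5);print(repr(s["extrinsics"]))
for l in ['bar_mid','right_arm','left_arm','large_hook','small_hook','small_mid']: print(l,pl(s,l))
E
```

```text
t 21.05 tcp [0.4519 0.376  0.259 ] F [ 0.3113 -0.2819 -3.2958] gap 0.021355413173156507 bucket euler zyx [-21.3686  -0.2998   0.5691]
seat now bar x,u,z mm: [-94.856   44.0251  64.4051]
travel cm [2.0872 5.4243 0.1459] twist deg [-0.2585 -1.1801  0.3051]
barx [0.9615 0.2741 0.0186] bary [-0.0206  0.0045  0.9998] up [ 0.2739 -0.9617  0.0099]
F bar x,y,z 0.38982744920312334 -0.15641876328239002 -3.2957653878586863
array([[ 0.3656,  0.7791,  0.5092,  0.3462],
       [ 0.9307, -0.3108, -0.1926,  0.4155],
       [ 0.0082,  0.5444, -0.8388,  0.3775],
       [ 0.    ,  0.    ,  0.    ,  1.    ]])
bar_mid (array([129.1, 246.1]), 0.47)
right_arm (array([162.2, 244.9]), 0.64)
left_arm (array([256.1, 195.6]), 0.27)
large_hook (array([131. , 245.6]), 0.56)
small_hook (array([252.2, 210.3]), 0.63)
small_mid (array([253.2, 196.8]), 0.96)
```

View pics/aa.png

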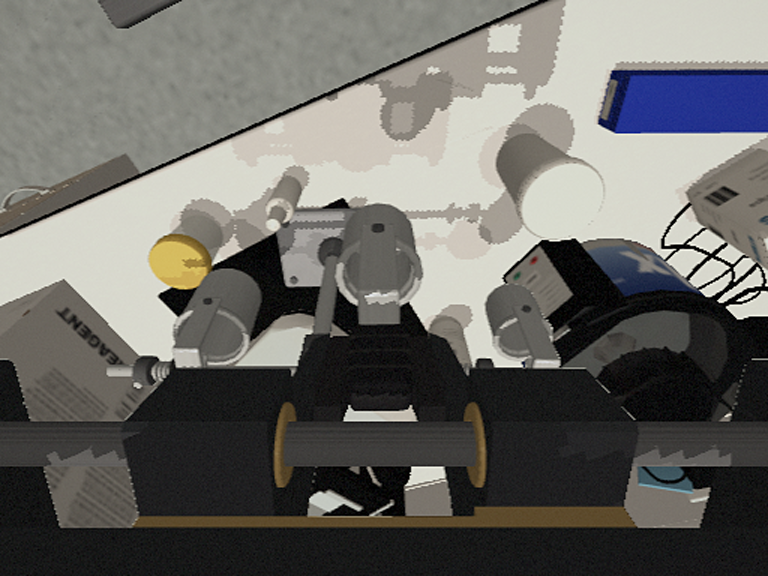

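```bash
python3 - <<'E'
from sh import *
t=snap("top");a=snap("side")
# knob top & lid right edge
print(tri([(a,(200+275/6,110+150/6)),(t,(90+130/4.2,90+115/4.2))]))
print(tri([(a,(200+375/6,110+180/6)),(t,(90+250/4.2,90+90/4.2))]))
for z in (.15,.2,.25): print(z,atz(t,(90+270/4.2,90+240/4.2),z),atz(t,(90+285/4.2,90+170/4.2),z))
sg(bpt(.045,-.055,.018))
E
```

```text
(array([0.6925, 0.5223, 0.1399]), [[-1.1, 0.2], [0.8, -1.4]])
(array([0.7132, 0.4374, 0.1428]), [[-2.0, 0.4], [1.4, -2.4]])
0.15 [0.5953 0.4198 0.15  ] [0.645 0.412 0.15 ]
0.2 [0.5801 0.4066 0.2   ] [0.6276 0.3992 0.2   ]
0.25 [0.565  0.3934 0.25  ] [0.6101 0.3864 0.25  ]
t 21.5 tcp [0.4517 0.3748 0.2581] F [ 0.2042  0.2034 -1.6538] gap 0.021813145143865214 bucket euler zyx [-21.2912  -0.2759   0.5086]
seat now bar x,u,z mm: [-94.6428  42.8523  63.4619]
travel cm [2.5729 5.4635 0.2697] twist deg [-0.2213 -1.0897  0.2803]
barx [0.9617 0.2737 0.0173] bary [-0.019   0.0038  0.9998] up [ 0.2735 -0.9618  0.0089]
F bar x,y,z 0.12094063259910393 0.2616307948473116 -1.653790529754221
```

Emit:
arm_command(targets=[{"travel": [1.3, 2.8, 0.15], "twist": [-0.2, -1.0, 0.3], "hand": 255}, {"travel": [1.2, 2.5, 0.1], "twist": [0, 0, 0], "hand": 255}, {"travel": [0, 0, 0], "twist": [0, 0, 0], "hand": 255}])

```text
time_s: 21.8
tool_pos: [0.4897, 0.3639, 0.2142]
ee_rot: [-1.588, 0.063, -0.49]
force: [-0.3, -0.4, -4.1]
finger_gap: 0.0214
```

```bash
python3 - <<'E'
from sh import *
sg(bpt(.045,0,.018))
s=snap("wrist");save(s,"ab.png",None,1.5)
s=snap('side');save(s,'ab_s.png',(200,110,320,210),6)
E
```

```text
t 21.8 tcp [0.4897 0.3639 0.2142] F [-0.3492 -0.4163 -4.0984] gap 0.021367854406817165 bucket euler zyx [-20.1926  -0.0514   0.1666]
seat now bar x,u,z mm: [-55.2559  45.6147  19.5519]
travel cm [ 5.2803  1.6409 -0.0676] twist deg [-0.1894  0.0587  0.0513]
barx [ 0.9629  0.2698 -0.0019] bary [0.001  0.0033 1.    ] up [ 0.2698 -0.9629  0.0029]
F bar x,y,z -0.18304759185123246 -0.5116007114879081 -4.098353953477277
```

View pics/ab.png

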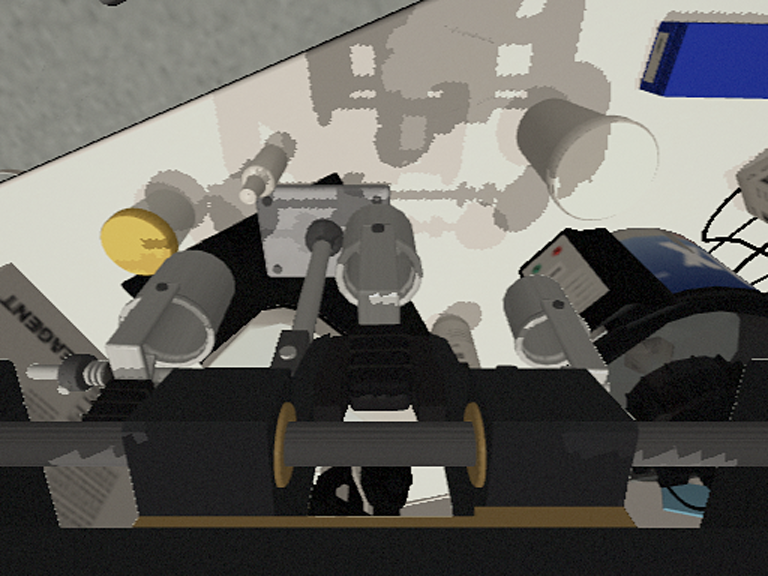

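View pics/ab_s.png

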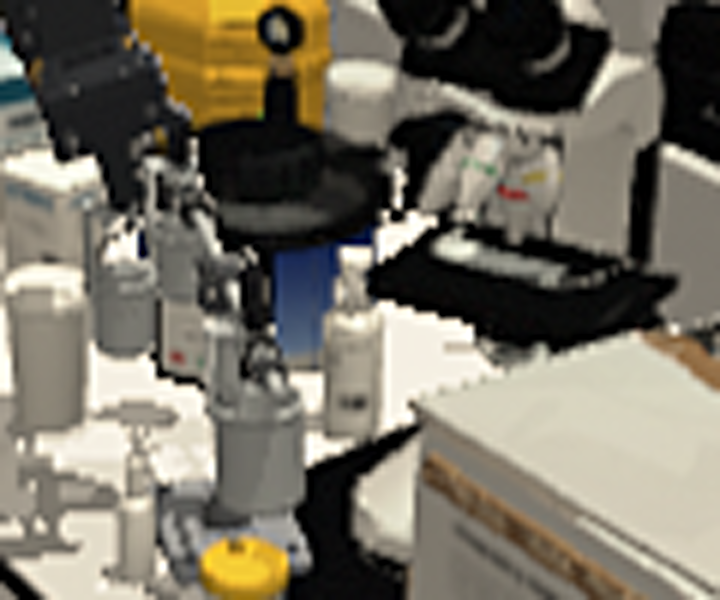

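Emit:
arm_command(targets=[{"travel": [1.8, 0.5, 0], "twist": [0, 0, 0], "hand": 255}, {"travel": [1.8, 0.55, 0], "twist": [0, 0, 0], "hand": 255}, {"travel": [1.5, 0.45, 0], "twist": [0, 0, 0], "hand": 255}, {"travel": [0, 0, 0], "twist": [0, 0, 0], "hand": 255}])

```text
time_s: 22.3
tool_pos: [0.5433, 0.3472, 0.2202]
ee_rot: [-1.581, 0.056, -0.493]
force: [-0.3, 0.0, -3.8]
finger_gap: 0.0215
```

```bash
python3 - <<'E'
from sh import *
sg(bpt(.045,0,.002))
s=snap("wrist");save(s,"ac.png",None,1.5)
s=snap('side');save(s,'ac_s.png',(200,110,320,210),6)
E
```

```text
t 22.3 tcp [0.5433 0.3472 0.2202] F [-0.2979  0.0019 -3.7737] gap 0.02151047455035267 bucket euler zyx [-20.0227  -0.3582   0.5547]
seat now bar x,u,z mm: [ 0.8884 48.6411 25.5518]
travel cm [-0.7228  2.2427 -0.3702] twist deg [-0.6101  0.1193  0.3568]
barx [ 0.9615  0.2749 -0.0049] bary [0.002  0.0107 0.9999] up [ 0.2749 -0.9614  0.0097]
F bar x,y,z -0.2800792043139957 -0.10156189886509108 -3.773729363999267
```

View pics/ac.png

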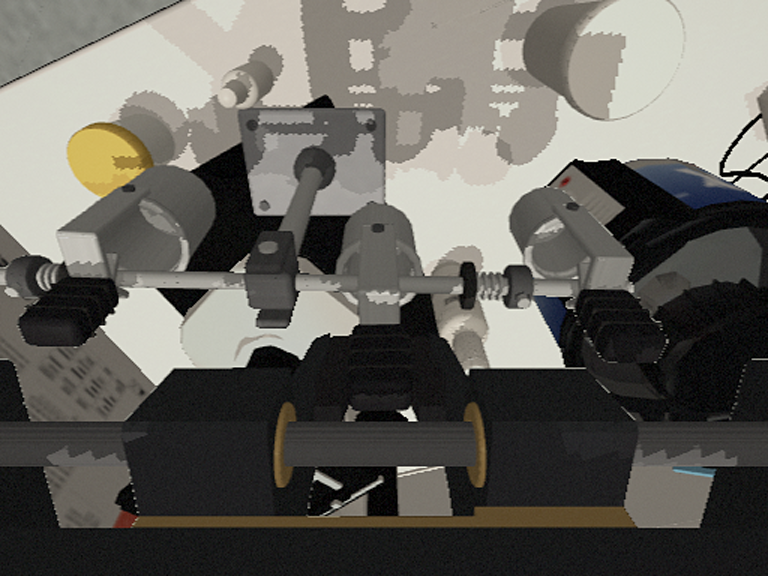

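View pics/ac_s.png

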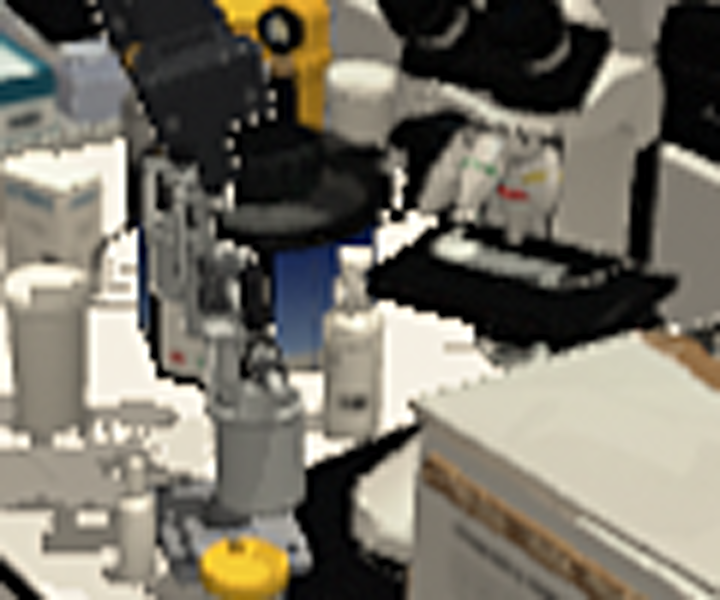

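Emit:
arm_command(targets=[{"travel": [-0.27, 0.96, 0], "twist": [-0.4, 0, 0.3], "hand": 255}, {"travel": [-0.25, 0.9, 0], "twist": [0, 0, 0], "hand": 255}, {"travel": [0, 0, 0], "twist": [0, 0, 0], "hand": 255}])

```text
time_s: 22.7
tool_pos: [0.5401, 0.3483, 0.1982]
ee_rot: [-1.589, 0.064, -0.486]
force: [0.4, -0.5, -3.1]
finger_gap: 0.0213
```

```bash
python3 - <<'E'
from sh import *
sg(bpt(.045,0,.002))
E
```

```text
t 22.7 tcp [0.5401 0.3483 0.1982] F [ 0.3694 -0.481  -3.0789] gap 0.02134930476008946 bucket euler zyx [-20.0663   0.1373   0.0651]
seat now bar x,u,z mm: [-2.7104 48.4204  3.6405]
travel cm [ 0.2121  0.2271 -0.3433] twist deg [-0.1252  0.2076 -0.1375]
barx [ 0.9638  0.2666 -0.0041] bary [0.0036 0.0022 1.    ] up [ 0.2666 -0.9638  0.0011]
F bar x,y,z 0.5132899184921862 -0.32295415665210203 -3.07891397747141
```

Emit:
arm_command(targets=[{"travel": [0.17, 0.36, 0], "twist": [0, 0, 0], "hand": 255}, {"travel": [0, 0, 0], "twist": [0, 0, 0], "hand": 255}, {"travel": [0, 0, 0], "twist": [0, 0, 0], "hand": 255}])

```text
time_s: 23.0
tool_pos: [0.5415, 0.3484, 0.1949]
ee_rot: [-1.589, 0.063, -0.484]
force: [-1.4, -0.2, -1.0]
finger_gap: 0.0213
```

```bash
python3 - <<'E'
from sh import *
sg(bpt(.065,0,.000))
E
```

```text
t 23.0 tcp [0.5415 0.3484 0.1949] F [-1.4049 -0.1746 -0.9581] gap 0.021330101998381996 bucket euler zyx [-19.9787   0.1971   0.0503]
seat now bar x,u,z mm: [-1.3715 48.9399  0.3067]
travel cm [0.1264 0.0661 1.6038] twist deg [-0.1343  0.296  -0.1972]
barx [ 0.9641  0.2656 -0.0056] bary [0.0052 0.0023 1.    ] up [ 0.2656 -0.9641  0.0009]
F bar x,y,z -1.257060905884198 -0.6512117978418936 -0.9580951345888282
```

Emit:
arm_command(targets=[{"travel": [-0.05, 0, 0.7], "twist": [0, 0, 0], "hand": 255}, {"travel": [0, 0, 0.7], "twist": [0, 0, 0], "hand": 255}, {"travel": [0, 0, 0.4], "twist": [0, 0, 0], "hand": 255}, {"travel": [0, 0, 0], "twist": [0, 0, 0], "hand": 255}, {"travel": [0, 0, 0], "twist": [0, 0, 0], "hand": 255}])

```text
time_s: 23.5
tool_pos: [0.5485, 0.3674, 0.1956]
ee_rot: [-1.588, 0.062, -0.485]
force: [-0.6, -0.7, -1.3]
finger_gap: 0.0215
```

```bash
python3 - <<'E'
from sh import *
sg(bpt(.075,0,.000))
s=snap("wrist");save(s,"ad.png",(20,150,440,260),1.9)
E
```

```text
t 23.5 tcp [0.5485 0.3674 0.1956] F [-0.6282 -0.6817 -1.3372] gap 0.021520296845625706 bucket euler zyx [-19.959    0.1003   0.1116]
seat now bar x,u,z mm: [-1.3971 69.217   0.9958]
travel cm [0.108  0.1334 0.5778] twist deg [-0.1989  0.2984 -0.1007]
barx [ 0.9636  0.2672 -0.0059] bary [0.0052 0.0035 1.    ] up [ 0.2672 -0.9636  0.0019]
F bar x,y,z -0.3526752140499819 -0.8572521166637685 -1.3372335137973146
```

View pics/ad.png

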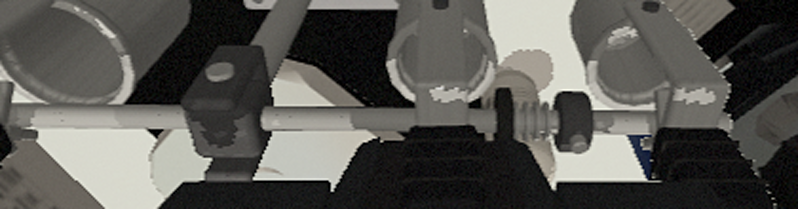

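Emit:
arm_command(targets=[{"travel": [0, 0, 0.6], "twist": [0, 0, 0], "hand": 255}, {"travel": [0, 0.05, 0.1], "twist": [0, 0, 0], "hand": 255}, {"travel": [0, 0, 0], "twist": [0, 0, 0], "hand": 255}, {"travel": [0, 0, 0], "twist": [0, 0, 0], "hand": 255}])

```text
time_s: 23.95
tool_pos: [0.5509, 0.3738, 0.1948]
ee_rot: [-1.589, 0.063, -0.485]
force: [-1.3, -0.6, -0.8]
finger_gap: 0.0214
```

```bash
python3 - <<'E'
from sh import *
sg(bpt(.078,0,.000))
s=snap("wrist");save(s,"ae.png",(20,150,440,260),1.9)
E
```

```text
t 23.95 tcp [0.5509 0.3738 0.1948] F [-1.2739 -0.5931 -0.8008] gap 0.021372477306381064 bucket euler zyx [-19.9906   0.1356   0.0461]
seat now bar x,u,z mm: [-1.3966 76.0775  0.1974]
travel cm [0.1262 0.0542 0.1901] twist deg [-0.1273  0.2856 -0.1357]
barx [ 0.9638  0.2666 -0.0054] bary [0.005  0.0022 1.    ] up [ 0.2666 -0.9638  0.0008]
F bar x,y,z -0.9890332243032589 -0.9982162293463652 -0.8007641261612135
```

View pics/ae.png

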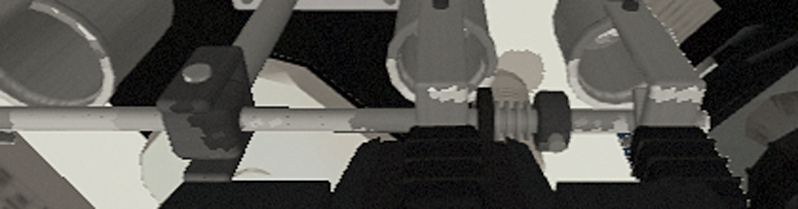

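Emit:
arm_command(targets=[{"travel": [0, 0, 0.35], "twist": [0, 0, 0], "hand": 255}, {"travel": [0, 0, 0.05], "twist": [0, 0, 0], "hand": 255}, {"travel": [0, 0, 0], "twist": [0, 0, 0], "hand": 255}])

```text
time_s: 24.3
tool_pos: [0.5516, 0.376, 0.194]
ee_rot: [-1.594, 0.065, -0.484]
force: [-1.7, -2.2, -1.8]
finger_gap: 0.0219
```

```bash
python3 - <<'E'
from sh import *
sg(bpt(.078,0,.000))
E
```

```text
t 24.3 tcp [0.5516 0.376  0.194 ] F [-1.6918 -2.1875 -1.8065] gap 0.021885277371226922 bucket euler zyx [-20.0601   0.2049  -0.1951]
seat now bar x,u,z mm: [-1.456  78.2804 -0.5903]
travel cm [ 0.1497 -0.0219 -0.0378] twist deg [ 0.1237  0.284  -0.2045]
barx [ 0.9641  0.2655 -0.0042] bary [ 0.005  -0.0022  1.    ] up [ 0.2655 -0.9641 -0.0034]
F bar x,y,z -0.8278302947333127 -2.6385727684344067 -1.8064637337511005
```

Emit:
arm_command(targets=[{"travel": [0, 0, 0.25], "twist": [0, 0, 0], "hand": 255}, {"travel": [0, 0, 0.12], "twist": [0, 0, 0], "hand": 255}])

```text
time_s: 24.5
tool_pos: [0.5523, 0.3777, 0.1932]
ee_rot: [-1.598, 0.067, -0.483]
force: [-2.6, -5.7, -1.3]
finger_gap: 0.0215
```

```bash
python3 - <<'E'
from sh import *
sg(bpt(.078,0,.000))
s=snap("wrist");save(s,"af.png",(20,150,440,260),1.9)
E
```

```text
t 24.5 tcp [0.5523 0.3777 0.1932] F [-2.6244 -5.732  -1.3079] gap 0.0214518652718066 bucket euler zyx [-20.1229   0.2712  -0.453 ]
seat now bar x,u,z mm: [-1.4832 80.0395 -1.385 ]
travel cm [ 0.1703 -0.0979 -0.2227] twist deg [ 0.3888  0.2935 -0.2705]
barx [ 0.9644  0.2644 -0.0031] bary [ 0.0051 -0.0068  1.    ] up [ 0.2644 -0.9644 -0.0079]
F bar x,y,z -0.4727452509534993 -6.2864430712634425 -1.3078618633475705
```

View pics/af.png

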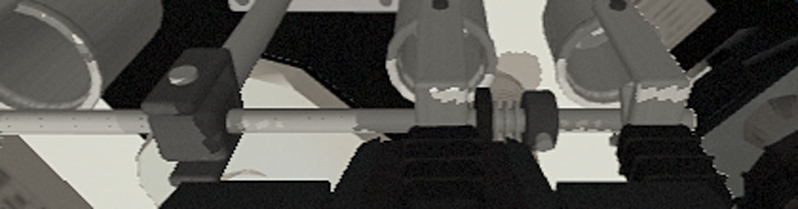

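Emit:
arm_command(targets=[{"travel": [0, 0, 0.1], "twist": [0, 0, 0], "hand": 255}, {"travel": [0, 0, 0.05], "twist": [0, 0, 0], "hand": 255}])

```text
time_s: 24.75
tool_pos: [0.5523, 0.3776, 0.1925]
ee_rot: [-1.602, 0.069, -0.482]
force: [-3.6, -4.2, -0.5]
finger_gap: 0.0216
```

```bash
python3 - <<'E'
from sh import *
sg(bpt(.078,0,.000))
E
```

```text
t 24.75 tcp [0.5523 0.3776 0.1925] F [-3.602  -4.2319 -0.4886] gap 0.021628294655141673 bucket euler zyx [-20.1829   0.3301  -0.6801]
seat now bar x,u,z mm: [-1.4835 79.8684 -2.0229]
travel cm [ 0.1853 -0.1599 -0.214 ] twist deg [ 0.6233  0.2977 -0.3294]
barx [ 0.9647  0.2634 -0.0021] bary [ 0.0052 -0.0109  0.9999] up [ 0.2633 -0.9646 -0.0119]
F bar x,y,z -1.910118893107899 -5.218742025686255 -0.4886105429737608
```

Emit:
arm_command(targets=[{"travel": [-0.08, 0, -0.15], "twist": [0.4, 0, 0], "hand": 255}, {"travel": [0, 0, 0], "twist": [0, 0, 0], "hand": 255}, {"travel": [0, 0, 0], "twist": [0, 0, 0], "hand": 255}, {"travel": [0, 0, 0], "twist": [0, 0, 0], "hand": 255}])

```text
time_s: 25.15
tool_pos: [0.5516, 0.3762, 0.1929]
ee_rot: [-1.594, 0.066, -0.483]
force: [-2.6, -3.2, -1.5]
finger_gap: 0.0211
```

```bash
python3 - <<'E'
from sh import *
sg(bpt(.078,0,.000))
E
```

```text
t 25.15 tcp [0.5516 0.3762 0.1929] F [-2.6169 -3.1872 -1.5419] gap 0.02114445483473769 bucket euler zyx [-20.0842   0.2618  -0.2285]
seat now bar x,u,z mm: [-1.623 78.411 -1.648]
travel cm [ 0.1919 -0.1207 -0.0523] twist deg [ 0.1624  0.2699 -0.2613]
barx [ 0.9644  0.2645 -0.0038] bary [ 0.0047 -0.0028  1.    ] up [ 0.2645 -0.9644 -0.004 ]
F bar x,y,z -1.3486045794459012 -3.8971631491340624 -1.5419252914651427
```

Emit:
arm_command(targets=[{"travel": [-0.12, 0.2, -0.12], "twist": [0, 0, 0], "hand": 255}, {"travel": [0, 0, 0], "twist": [0, 0, 0], "hand": 255}, {"travel": [0, 0, 0], "twist": [0, 0, 0], "hand": 255}, {"travel": [0, 0, 0], "twist": [0, 0, 0], "hand": 255}])

```text
time_s: 25.55
tool_pos: [0.5513, 0.3758, 0.1917]
ee_rot: [-1.592, 0.064, -0.485]
force: [-0.2, -3.2, -0.7]
finger_gap: 0.0217
```

```bash
python3 - <<'E'
from sh import *
sg(bpt(.078,0,.000))
E
```

```text
t 25.55 tcp [0.5513 0.3758 0.1917] F [-0.1503 -3.1733 -0.6861] gap 0.02174558352721154 bucket euler zyx [-20.0533   0.1453  -0.109 ]
seat now bar x,u,z mm: [-1.6721 78.009  -2.8445]
travel cm [ 0.2325 -0.2323 -0.0083] twist deg [ 0.0389  0.2671 -0.1451]
barx [ 0.9638  0.2665 -0.0043] bary [ 0.0047 -0.0007  1.    ] up [ 0.2665 -0.9638 -0.0019]
F bar x,y,z 0.9600088677344444 -3.028330204257163 -0.686140403876302
```

Emit:
arm_command(targets=[{"travel": [-0.02, 0.08, -0.13], "twist": [0, 0, 0], "hand": 255}, {"travel": [0, 0, 0], "twist": [0, 0, 0], "hand": 255}, {"travel": [0, 0, 0], "twist": [0, 0, 0], "hand": 255}, {"travel": [0, 0, 0], "twist": [0, 0, 0], "hand": 255}])

```text
time_s: 25.95
tool_pos: [0.5511, 0.3752, 0.1914]
ee_rot: [-1.591, 0.063, -0.485]
force: [-1.0, -2.0, 0.1]
finger_gap: 0.0213
```

```bash
python3 - <<'E'
from sh import *
sg(bpt(.078,0,.000))
s=snap("wrist");save(s,"ag.png",(0,130,440,260),1.8)
E
```

```text
t 25.95 tcp [0.5511 0.3752 0.1914] F [-0.9888 -1.9872  0.0852] gap 0.021280439091862963 bucket euler zyx [-20.0333   0.1118  -0.0126]
seat now bar x,u,z mm: [-1.6175 77.3965 -3.151 ]
travel cm [ 0.2369 -0.2625  0.0565] twist deg [-0.0593  0.2604 -0.1117]
barx [ 0.9637  0.267  -0.0047] bary [0.0045 0.001  1.    ] up [ 0.267  -0.9637 -0.0002]
F bar x,y,z -0.23794845177408597 -2.2067934527940083 0.08519089335044444
```

View pics/ag.png

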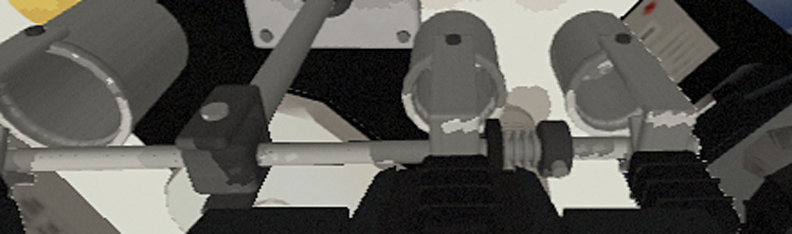

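Emit:
arm_command(targets=[{"travel": [0, 0, -0.06], "twist": [0, 0, 0], "hand": 255}, {"travel": [0, 0, 0], "twist": [0, 0, 0], "hand": 255}, {"travel": [0, 0, 0], "twist": [0, 0, 0], "hand": 194}, {"travel": [0, 0, 0], "twist": [0, 0, 0], "hand": 191}, {"travel": [0, 0, 0], "twist": [0, 0, 0], "hand": 188}])

```text
time_s: 26.5
tool_pos: [0.5511, 0.3753, 0.1917]
ee_rot: [-1.589, 0.063, -0.486]
force: [-1.2, -0.8, 0.3]
finger_gap: 0.0233
```

Emit:
arm_command(targets=[{"travel": [0, 0, 0], "twist": [0, 0, 0], "hand": 185}, {"travel": [0, 0, 0], "twist": [0, 0, 0], "hand": 180}, {"travel": [0, 0, 0], "twist": [0, 0, 0], "hand": 170}, {"travel": [0, 0, 0], "twist": [0, 0, 0], "hand": 160}])

```text
time_s: 26.9
tool_pos: [0.5517, 0.3763, 0.1922]
ee_rot: [-1.586, 0.061, -0.486]
force: [-0.8, -0.1, 0.6]
finger_gap: 0.0327
```

```bash
python3 - <<'E'
from sh import *
sg(bpt(.078,0,.000))
s=snap("wrist");save(s,"ah.png",(0,110,440,280),1.8)
E
```

```text
t 26.9 tcp [0.5517 0.3763 0.1922] F [-0.84   -0.1283  0.5674] gap 0.03271445913083962 bucket euler zyx [-19.9764   0.0379   0.2311]
seat now bar x,u,z mm: [-1.469  78.7338 -2.4038]
travel cm [ 0.2045 -0.1932 -0.0684] twist deg [-0.3095  0.2495 -0.0386]
barx [ 0.9633  0.2683 -0.0056] bary [0.0044 0.0054 1.    ] up [ 0.2683 -0.9633  0.004 ]
F bar x,y,z -0.7433080242401183 -0.4117177094038289 0.5674012514742387
```

View pics/ah.png

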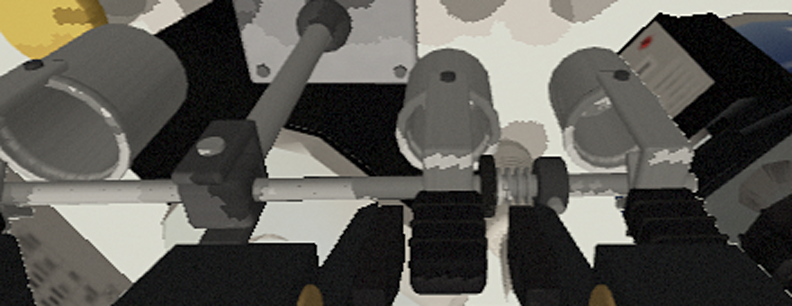

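Emit:
arm_command(targets=[{"travel": [0, 0, 0], "twist": [0, 0, 0], "hand": 140}, {"travel": [0, 0, 0], "twist": [0, 0, 0], "hand": 125}, {"travel": [0, -1.5, 0], "twist": [0, 0, 0], "hand": 120}, {"travel": [-0.3, -3, 0], "twist": [0, 0, 0], "hand": 120}, {"travel": [-1, -4, 0], "twist": [0, 0, 0], "hand": 120}])

```text
time_s: 27.45
tool_pos: [0.5164, 0.3857, 0.2675]
ee_rot: [-1.594, 0.069, -0.482]
force: [0.7, 0.9, -0.5]
finger_gap: 0.0467
```

Emit:
arm_command(targets=[{"travel": [-2, -3, 0], "twist": [0, 0, 0], "hand": 100}, {"travel": [-2, -2, 0], "twist": [0, 0, 0], "hand": 60}, {"travel": [0, 0, 0], "twist": [0, 0, 0], "hand": 60}])

```text
time_s: 27.75
tool_pos: [0.4665, 0.4066, 0.3175]
ee_rot: [-1.584, 0.063, -0.488]
force: [0.2, -0.6, 0.6]
finger_gap: 0.0667
```

```bash
python3 - <<'E'
from sh import *
s=snap("wrist");save(s,"ai.png",None,1.5);save(s,"ai_z.png",(50,100,450,280),2);print(repr(s["extrinsics"]))
for l in ['bar_mid','right_arm','left_arm','large_hook','small_hook','small_mid']: print(l,pl(s,l))
s=snap('side');save(s,'ai_s.png',(200,110,320,210),6)
E
```

```text
array([[ 0.3447,  0.7895,  0.5078,  0.3607],
       [ 0.9387, -0.2928, -0.1818,  0.4439],
       [ 0.0051,  0.5394, -0.8421,  0.4366],
       [ 0.    ,  0.    ,  0.    ,  1.    ]])
bar_mid (array([187.8, 211.5]), 0.86)
right_arm (array([139.3, 210.4]), 0.59)
left_arm (array([228.2, 209.5]), 0.88)
large_hook (array([114.9, 209.6]), 0.58)
small_hook (array([252.2, 206.2]), 0.98)
small_mid (array([251.7, 198.4]), 0.63)
```

View pics/ai.png

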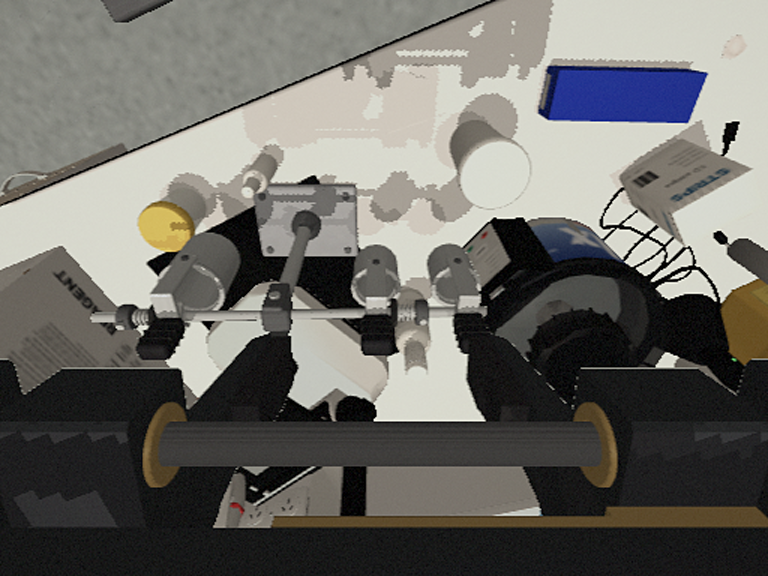

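View pics/ai_z.png

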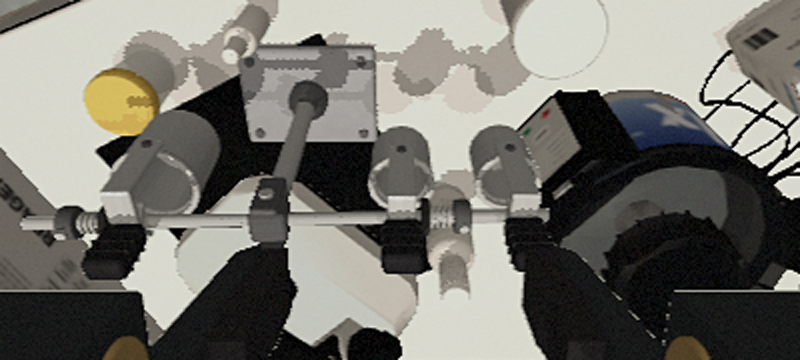

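View pics/ai_s.png

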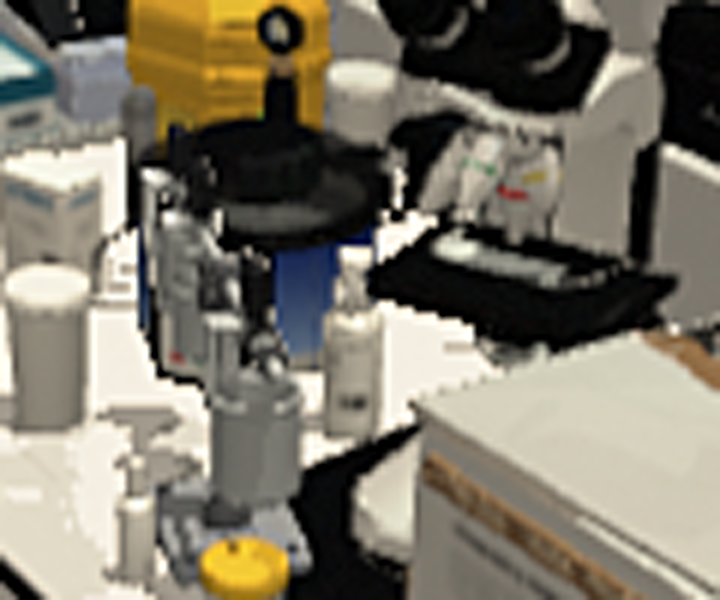

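```bash
python3 - <<'E'
from sh import *
s=dict(C);s["extrinsics"]=np.array([[ 0.3447,  0.7895,  0.5078,  0.3607],
       [ 0.9387, -0.2928, -0.1818,  0.4439],
       [ 0.0051,  0.5394, -0.8421,  0.4366],
       [ 0.    ,  0.    ,  0.    ,  1.    ]])
obs=[((61,212),-.139),((324,207),.162),((184.5,210.5),0)]
def res(v):
    dx,dy,t=v;y=np.radians(-20.3);d=np.array([-np.sin(y),np.cos(y),0])*np.cos(t)-np.array([0,0,np.sin(t)])
    return np.concatenate([proj(s,BAR["m"]+np.array([dx,dy,0])+u*d)-p for p,u in obs])
for yw in(-20.3,):
    r=least_squares(res,[0,0,0]);print(r.x,res(r.x))
    dx,dy,t=r.x;y=np.radians(-20.3);d=np.array([-np.sin(y),np.cos(y),0])*np.cos(t)-np.array([0,0,np.sin(t)])
    for u in(-.139,-.1,-.09,-.0785,.0,.0765,.085,.145,.162):print(u,proj(s,BAR["m"]+np.array([dx,dy,0])+u*d))
E
```

```text
[ 0.0004 -0.0016  0.0312] [ 0.5313  0.298  -0.4781  0.0503 -0.071  -0.6636]
-0.139 [ 61.5313 212.298 ]
-0.1 [ 96.3531 211.6005]
-0.09 [105.2387 211.4225]
-0.0785 [115.4356 211.2183]
0.0 [184.429  209.8364]
0.0765 [250.6556 208.5098]
0.085 [257.9536 208.3637]
0.145 [309.1293 207.3386]
0.162 [323.5219 207.0503]
```

Emit:
arm_command(targets=[{"travel": [0.3, 4, 0.2], "twist": [0, 0, 0], "hand": 60}, {"travel": [0.3, 3.8, 0.2], "twist": [0, 0, 0], "hand": 60}, {"travel": [0, 0, 0], "twist": [0, 0, 0], "hand": 60}, {"travel": [0, 0, 0], "twist": [0, 0, 0], "hand": 60}])

```text
time_s: 28.55
tool_pos: [0.4967, 0.3974, 0.2359]
ee_rot: [-1.591, 0.071, -0.489]
force: [0.1, 0.1, 0.4]
finger_gap: 0.067
```

```bash
python3 - <<'E'
from sh import *
sg(bpt(.078,0,.0))
s=snap("wrist");save(s,"aj.png",(190,170,330,270),5.7);save(s,"aj_f.png",None,1.5)
E
```

```text
t 28.55 tcp [0.4967 0.3974 0.2359] F [0.05   0.0815 0.4319] gap 0.06704591959391214 bucket euler zyx [-20.4349   0.2822  -0.0323]
seat now bar x,u,z mm: [-60.4931  79.3968  41.3159]
travel cm [ 4.7347  5.5778 -0.1229] twist deg [ 0.0671 -0.1213 -0.2823]
barx [0.9645 0.2642 0.0024] bary [-0.0021 -0.0012  1.    ] up [ 0.2642 -0.9645 -0.0006]
F bar x,y,z 0.018641528551175037 0.09380321584717041 0.43186019262798464
```

View pics/aj.png

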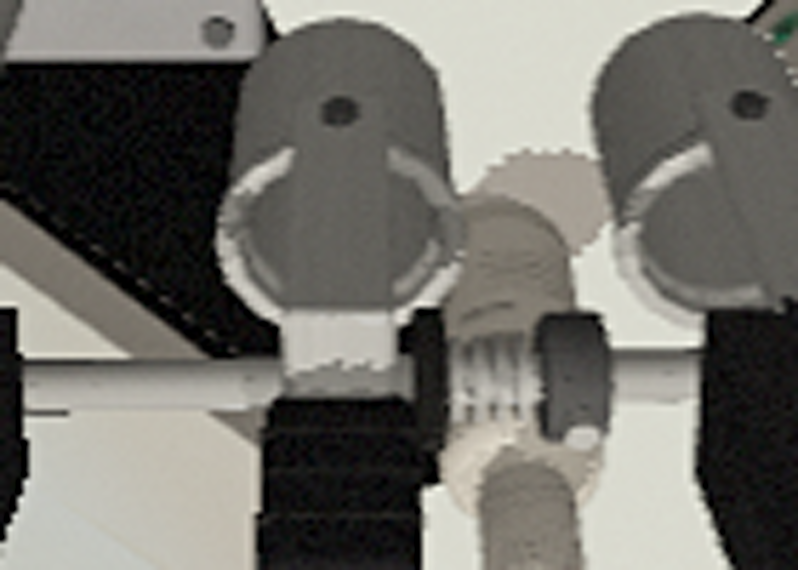

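Emit:
arm_command(targets=[{"travel": [-0.5, 0, -4.5], "twist": [0, 0, 0], "hand": 60}, {"travel": [0, 0, -4.5], "twist": [0, 0, 0], "hand": 60}, {"travel": [0, 0, -4.5], "twist": [0, 0, 0], "hand": 60}, {"travel": [0, 0, -3.5], "twist": [0, 0, 0], "hand": 60}, {"travel": [0, 0, 0], "twist": [0, 0, 0], "hand": 60}])

```text
time_s: 29.1
tool_pos: [0.4319, 0.2382, 0.2407]
ee_rot: [-1.586, 0.062, -0.491]
force: [0.1, 1.9, 0.2]
finger_gap: 0.0672
```

```bash
python3 - <<'E'
from sh import *
sg(bpt(-.085,0,.0))
s=snap("wrist");save(s,"ak.png",(190,150,330,270),5);save(s,"ak_f.png",None,1.5)
E
```

```text
t 29.1 tcp [0.4319 0.2382 0.2407] F [0.0946 1.9186 0.2483] gap 0.06716334303313345 bucket euler zyx [-20.189   -0.0794   0.2657]
seat now bar x,u,z mm: [-65.8268 -92.3025  46.0455]
travel cm [5.0962 6.2172 0.7041] twist deg [-0.2859  0.0356  0.0791]
barx [ 0.9628  0.2702 -0.0019] bary [0.0006 0.005  1.    ] up [ 0.2703 -0.9628  0.0046]
F bar x,y,z -0.576903394801004 1.8322819515142486 0.2482666083890174
```

View pics/ak.png

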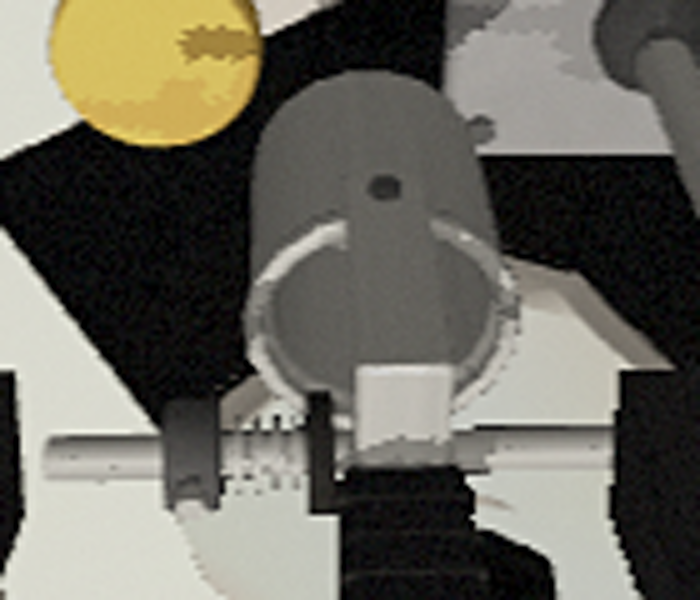

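View pics/ak_f.png

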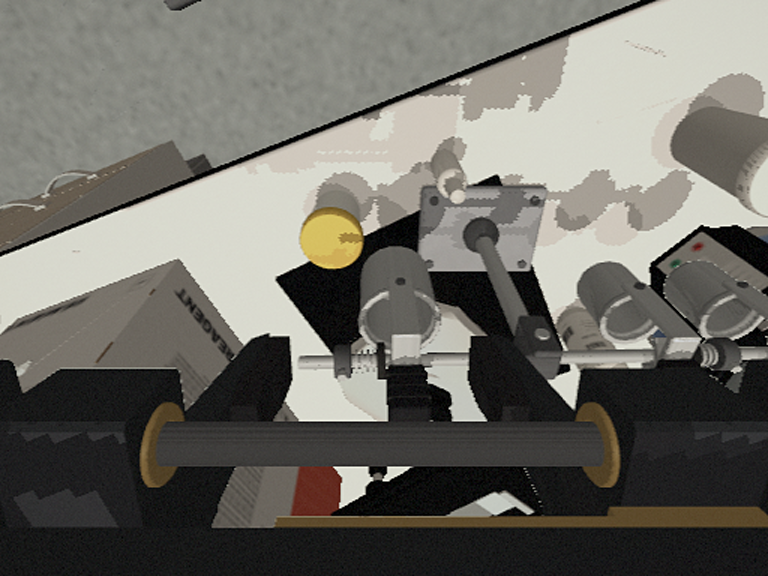

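```bash
python3 - <<'E'
from sh import *
s=snap("wrist");c=s["color"][200:275,235:305].astype(float)
c=np.clip((c/255)**.4*255,0,255).astype(np.uint8)[:,:,::-1]
cv2.imwrite("pics/al.png",cv2.resize(c,None,fx=8,fy=8,interpolation=cv2.INTER_NEAREST))
i=cv2.imread("pics/aj_f.png");c=cv2.resize(i,(512,384))[200:275,235:305].astype(float);c=np.clip((c/255)**.4*255,0,255).astype(np.uint8)
cv2.imwrite("pics/am.png",cv2.resize(c,None,fx=8,fy=8,interpolation=cv2.INTER_NEAREST))
E
```

```text
(no output)
```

View pics/al.png

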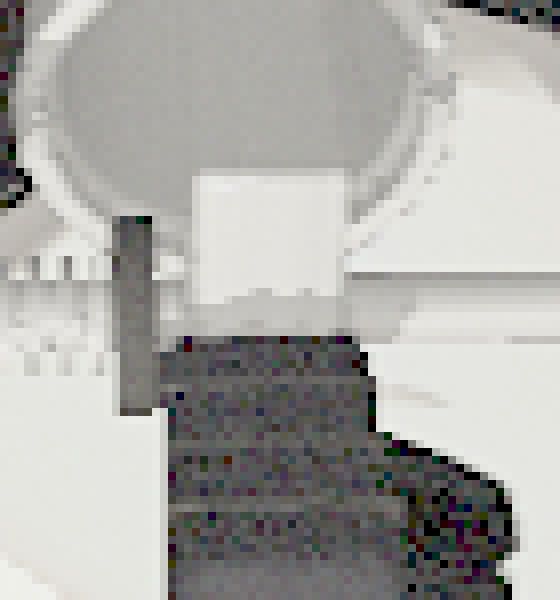

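View pics/am.png

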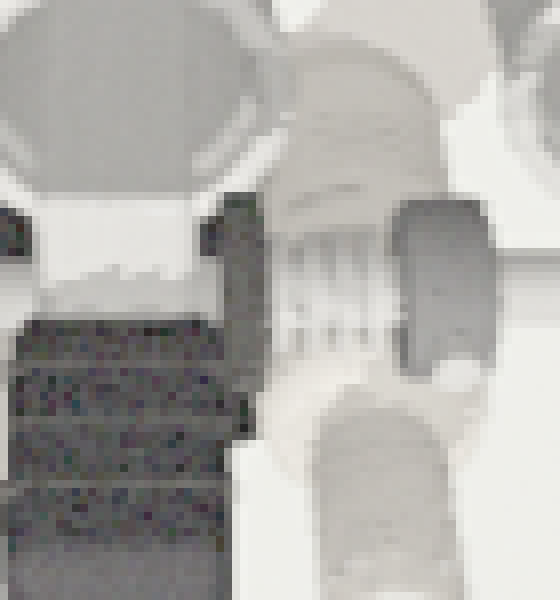

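```bash
python3 - <<'E'
from sh import *
from scipy.optimize import minimize_scalar
s=snap("wrist")
y=np.radians(-20.3)
def P(u,t): return BAR["m"]+u*(np.array([-np.sin(y),np.cos(y),0])*np.cos(t)-np.array([0,0,np.sin(t)]))
def U(s,p,t): return minimize_scalar(lambda u:np.sum((proj(s,P(u,t))-p)**2),bounds=(-.2,.2),method="bounded").x
for n,ss,t,pts in [("C",C,.12,dict(end=(363.75,179.3),collar_c=(395,181),disc_out=(413,183),disc_in=(427,184))),
 ("ak",s,.03,dict(end=(190+45/5,150+457/5),collar_out=(190+163/5,150+455/5),collar_in=(190+220/5,150+455/5),disc_out=(235+117/8,200+310/8),disc_in=(235+154/8,200+310/8),plateL=(235+190/8,200+310/8),blockL=(235+163/8,200+330/8)))]:
    print(n,{k:round(1000*U(ss,np.array(v),t),1) for k,v in pts.items()})
E
python3 - <<'E'
import cv2
i=cv2.imread("pics/c_w.png")[165:200,355:450];cv2.imwrite("pics/an.png",cv2.resize(i,None,fx=8,fy=8,interpolation=cv2.INTER_NEAREST))
E
```

```text
C {'end': np.float64(-142.0), 'collar_c': np.float64(-113.2), 'disc_out': np.float64(-96.2), 'disc_in': np.float64(-82.7)}
ak {'end': np.float64(-136.5), 'collar_out': np.float64(-116.2), 'collar_in': np.float64(-106.3), 'disc_out': np.float64(-92.7), 'disc_in': np.float64(-88.7), 'plateL': np.float64(-84.8), 'blockL': np.float64(-87.8)}
```

View pics/an.png

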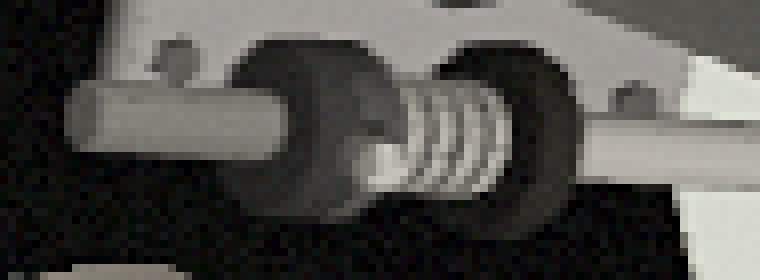

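```bash
cat >> h.py <<'E'
def tg(x,u,z):
    o=observe();A=R.from_rotvec(o["ee_rot"]).as_matrix();d=o["tool_pos"]-BAR["m"];y=np.radians(BAR["yaw"])
    print("t",o["time_s"],"gap",o["finger_gap"],"TCP bar x,u,z mm",1000*np.array([d[0]*np.cos(y)+d[1]*np.sin(y),-d[0]*np.sin(y)+d[1]*np.cos(y),d[2]]),"travel",A.T@(bpt(u,x,z)-o["tool_pos"])*100);fb()
E
python3 -c "
from h import *
tg(-.03,-.042,.072)"
```

```text
t 29.25 gap 0.06743157940380887 TCP bar x,u,z mm [-59.4333 -88.8892  66.0596] travel [3.002  0.2619 4.682 ]
F bar x,y,z -0.5547635588637205 0.18657326412662248 -0.22041807587138074
```

Emit:
arm_command(targets=[{"travel": [0.5, 0, 2.4], "twist": [0, 0, 0], "hand": 160}, {"travel": [1, 0.1, 2.2], "twist": [0, 0, 0], "hand": 255}, {"travel": [2, 0.6, 0], "twist": [0, 0, 0], "hand": 255}, {"travel": [1.9, 0.5, 0], "twist": [0, 0, 0], "hand": 255}, {"travel": [0, 0, 0], "twist": [0, 0, 0], "hand": 255}], newtons=20)

```text
time_s: 29.75
tool_pos: [0.5073, 0.2719, 0.2475]
ee_rot: [-1.58, 0.052, -0.489]
force: [0.1, 0.2, -0.6]
finger_gap: 0.0296
```

```bash
python3 -c "
from h import *
tg(0,-.042,.016)
s=snap('wrist');save(s,'ao.png',None,1.5)"
```

```text
t 29.75 gap 0.029552042555239744 TCP bar x,u,z mm [ -1.3662 -34.6519  72.4533] travel [-1.4238  5.456  -0.7954]
F bar x,y,z -0.002410482315558224 0.2202323145079839 -0.6327621112726297
```

View pics/ao.png

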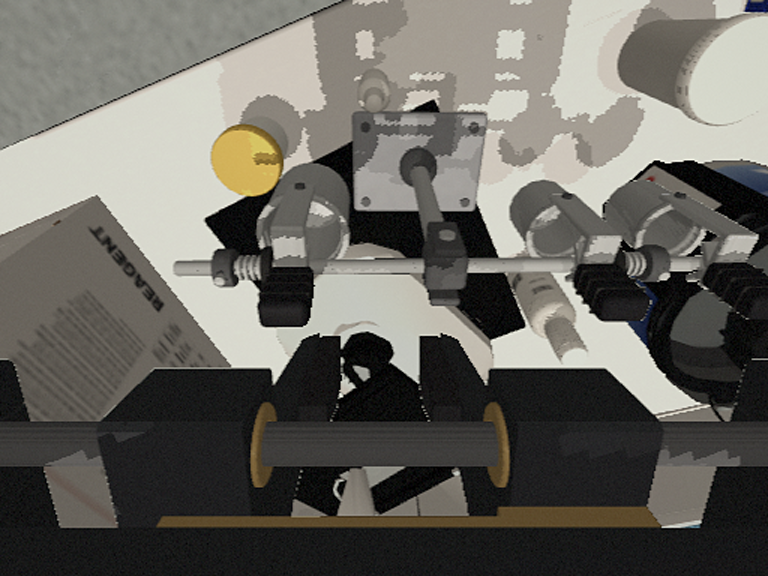

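Emit:
arm_command(targets=[{"travel": [0, 0, -0.4], "twist": [0, 0, 0], "hand": 255}, {"travel": [0, 0, -0.2], "twist": [0, 0, 0], "hand": 255}, {"travel": [-0.5, 1.8, 0], "twist": [0, 0, 0], "hand": 255}, {"travel": [-0.5, 1.8, 0], "twist": [0, 0, 0], "hand": 255}, {"travel": [0, 0, 0], "twist": [0, 0, 0], "hand": 255}])

```text
time_s: 30.3
tool_pos: [0.5021, 0.2663, 0.2091]
ee_rot: [-1.58, 0.052, -0.487]
force: [-0.5, -0.6, -1.0]
finger_gap: -0.0
```

```bash
python3 -c "
from h import *
tg(0,-.042,.017)
s=snap('wrist');save(s,'ap.png',(100,130,400,290),2.6)"
```

```text
t 30.3 gap -2.8554344399389024e-05 TCP bar x,u,z mm [ -4.2806 -41.7197  34.1264] travel [-0.0562  1.7639 -0.0503]
F bar x,y,z -0.2444370143882068 -0.7593650284044224 -0.9898064341676224
```

View pics/ap.png

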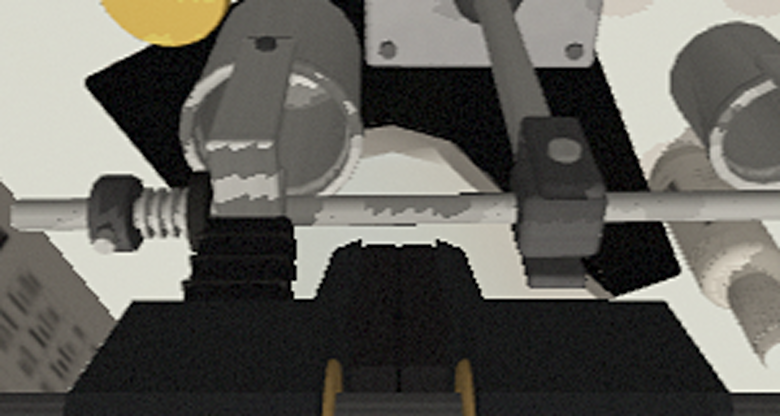

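Emit:
arm_command(targets=[{"travel": [0, 0.9, 0], "twist": [0, 0, 0], "hand": 255}, {"travel": [0, 0.8, 0], "twist": [0, 0, 0], "hand": 255}, {"travel": [0, 0, 0], "twist": [0, 0, 0], "hand": 255}])

```text
time_s: 30.65
tool_pos: [0.5084, 0.2656, 0.1959]
ee_rot: [-1.577, 0.048, -0.49]
force: [-0.1, 0.1, 0.8]
finger_gap: 0.0006
```

```bash
python3 -c "
from h import *
tg(0,-.05,.015)
s=snap('wrist');save(s,'aq.png',(100,130,400,290),2.6)"
```

```text
t 30.65 gap 0.000642486353331258 TCP bar x,u,z mm [  1.8127 -40.1643  20.8953] travel [-0.3457  0.4996 -0.9893]
F bar x,y,z -0.11604092132774463 0.059173055711895996 0.8168936741080384
```

View pics/aq.png

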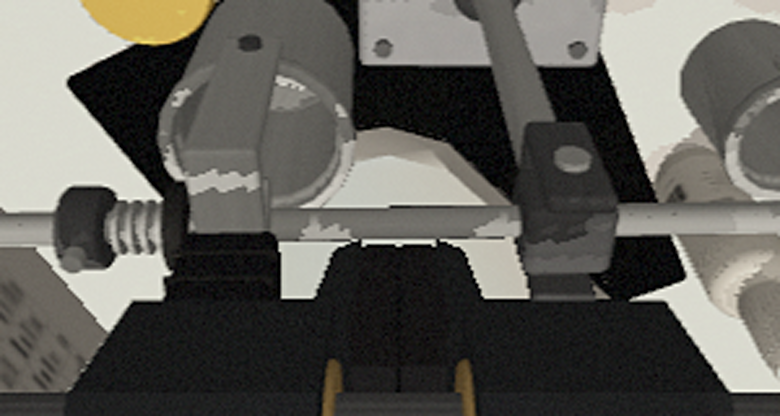

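Emit:
arm_command(targets=[{"travel": [-0.2, 0.4, -0.4], "twist": [0, 0, 0], "hand": 255}, {"travel": [0, 0, -0.3], "twist": [0, 0, 0], "hand": 255}, {"travel": [0, 0, 0], "twist": [0, 0, 0], "hand": 255}, {"travel": [0, 0, 0], "twist": [0, 0, 0], "hand": 255}])

```text
time_s: 31.1
tool_pos: [0.5056, 0.259, 0.1924]
ee_rot: [-1.576, 0.047, -0.492]
force: [0.9, -0.1, 0.3]
finger_gap: 0.0004
```

```bash
python3 -c "
from h import *
tg(0,-.05,.015)
s=snap('wrist');save(s,'ar.png',(100,130,400,290),2.6)"
```

```text
t 31.1 gap 0.0004111710585555501 TCP bar x,u,z mm [  1.5186 -47.3556  17.3892] travel [-0.2145  0.1824 -0.2661]
F bar x,y,z 0.9113589215742481 0.1786866746565324 0.3403104897651879
```

View pics/ar.png

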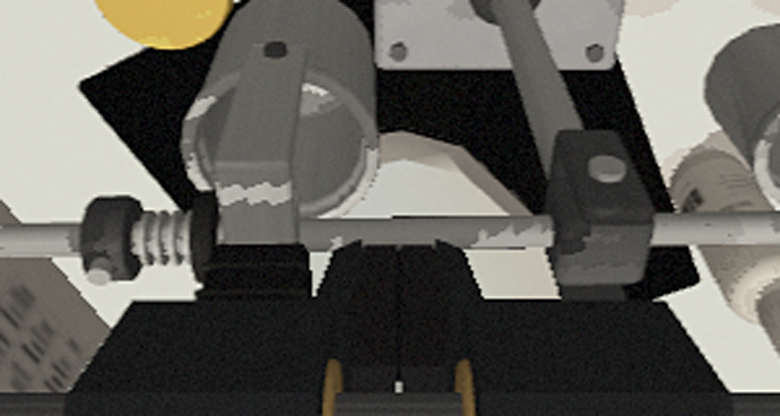

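Emit:
arm_command(targets=[{"travel": [-0.1, 0, -0.25], "twist": [0, 0, 0], "hand": 255}, {"travel": [0, 0, 0], "twist": [0, 0, 0], "hand": 255}, {"travel": [0, 0, 0], "twist": [0, 0, 0], "hand": 255}])

```text
time_s: 31.45
tool_pos: [0.504, 0.257, 0.1926]
ee_rot: [-1.576, 0.046, -0.492]
force: [0.6, -0.4, 0.2]
finger_gap: 0.0003
```

```bash
python3 -c "
from h import *
tg(0,-.05,.015)"
```

```text
t 31.45 gap 0.0003165930506542497 TCP bar x,u,z mm [  0.7336 -49.767   17.5701] travel [-0.1425  0.2258 -0.0264]
F bar x,y,z 0.7053955715284111 -0.16985983651144024 0.17636892925444342
```

Emit:
arm_command(targets=[{"travel": [-0.05, 0, -0.2], "twist": [0, 0, 0], "hand": 255}, {"travel": [0, 0, 0], "twist": [0, 0, 0], "hand": 255}, {"travel": [0, 0, 0], "twist": [0, 0, 0], "hand": 255}])

```text
time_s: 31.75
tool_pos: [0.5031, 0.2556, 0.1927]
ee_rot: [-1.574, 0.045, -0.493]
force: [-0.4, 1.9, 0.5]
finger_gap: 0.0007
```

```bash
python3 -c "
from h import *
tg(0,-.05,.015)
s=snap('wrist');save(s,'as.png',(100,130,400,290),2.6)"
```

```text
t 31.75 gap 0.000675832562609917 TCP bar x,u,z mm [  0.3568 -51.376   17.7302] travel [-0.1097  0.2548  0.1335]
F bar x,y,z -0.9799401788060286 1.6272104055676766 0.5189006446055595
```

View pics/as.png

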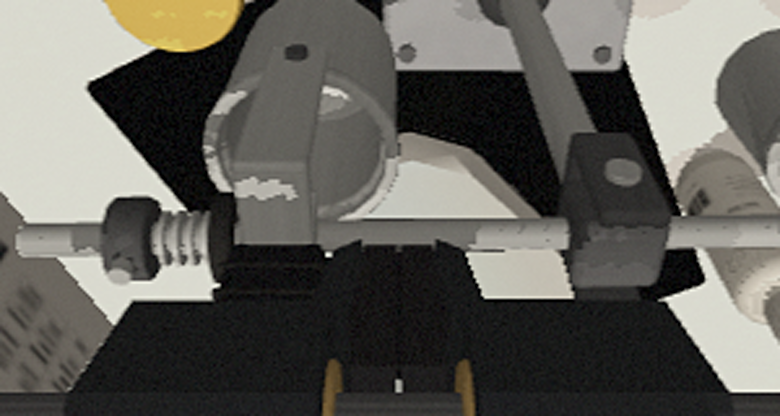

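Emit:
arm_command(targets=[{"travel": [0, 0, 0.05], "twist": [0, 0, 0], "hand": 255}, {"travel": [0, 0, 0.05], "twist": [0, 0, 0], "hand": 255}, {"travel": [0, 0, 0.05], "twist": [0, 0, 0], "hand": 255}, {"travel": [0, 0, 0.05], "twist": [0, 0, 0], "hand": 255}, {"travel": [0, 0, 0.1], "twist": [0, 0, 0], "hand": 255}])

```text
time_s: 32.3
tool_pos: [0.5039, 0.2582, 0.1924]
ee_rot: [-1.576, 0.046, -0.492]
force: [-0.1, -0.4, 0.3]
finger_gap: 0.0007
```

Emit:
arm_command(targets=[{"travel": [0, 0, 0.3], "twist": [0, 0, 0], "hand": 255}, {"travel": [0, 0, 0.4], "twist": [0, 0, 0], "hand": 255}, {"travel": [0, -1.5, 0], "twist": [0, 0, 0], "hand": 255}, {"travel": [0, -3.5, 0], "twist": [0, 0, 0], "hand": 255}, {"travel": [-1, -3, 0], "twist": [0, 0, 0], "hand": 255}])

```text
time_s: 32.8
tool_pos: [0.4744, 0.274, 0.2635]
ee_rot: [-1.582, 0.054, -0.487]
force: [-0.2, 0.3, 0.3]
finger_gap: 0.0
```

Emit:
arm_command(targets=[{"travel": [-3, -2, -2], "twist": [0, 0, 0], "hand": 255}, {"travel": [-3, 0, -2], "twist": [0, 0, 0], "hand": 255}, {"travel": [0, 0, 0], "twist": [0, 0, 0], "hand": 255}, {"travel": [0, 0, 0], "twist": [0, 0, 0], "hand": 255}])

```text
time_s: 33.2
tool_pos: [0.4006, 0.2599, 0.2717]
ee_rot: [-1.575, 0.047, -0.492]
force: [0.8, -0.2, -0.4]
finger_gap: 0.0005
```

```bash
python3 -c "
from h import *
tg(0,-.05,.015)
s=snap('wrist');save(s,'at.png',None,1.5)
i=s['color'][100:290,50:450,::-1];cv2.imwrite('pics/at_z.png',cv2.resize(i,None,fx=2,fy=2,interpolation=cv2.INTER_CUBIC))
s=snap('side');save(s,'at_s.png',(180,100,340,310),2.8)
s=snap('top');save(s,'at_t.png',(100,110,420,270),2.5)"
```

```text
t 33.2 gap 0.0004661455173866784 TCP bar x,u,z mm [-97.2598 -82.8417  96.7443] travel [ 7.0831 10.6229  3.0307]
F bar x,y,z 0.8314990524740562 0.11480768474679956 -0.3997765167648629
```

View pics/at_z.png

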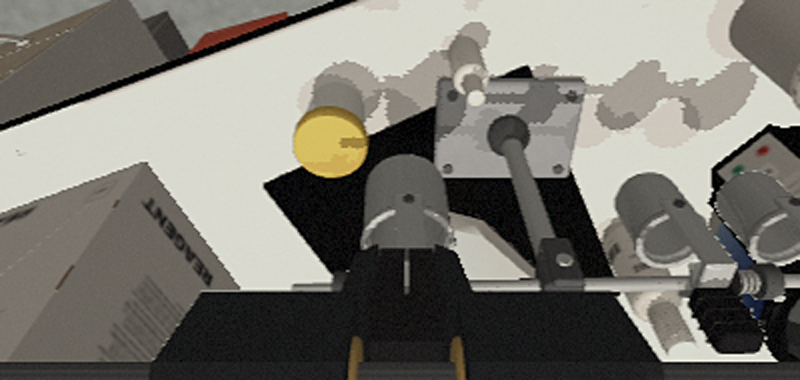

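View pics/at_s.png

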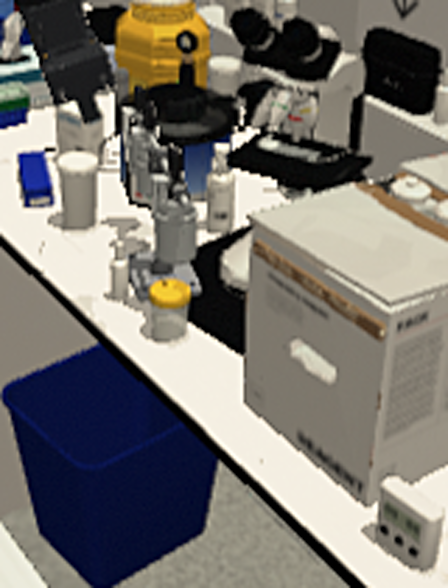

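```bash
python3 -c "
from h import *
print(job.finish_job(),observe()['time_s'])"
```

```text
the job is handed in; nothing more can be done
the job is handed in; nothing more can be done
```

Both buckets are hanging on the bar and I handed the job in at about 33 s of the 67 s. No verdict came back.

- **Large bucket:** It went on the right arm first. Pushed outward, it gave about 3 to 8 N at the wrist for roughly 0.7 s. I eased off and released it.
- **Small bucket:** It then went on the left arm, gripped across the 22 mm sides of its block so the gripper stayed clear of the rod. Pushed outward, it gave about 4 to 6 N for roughly 0.4 s. I eased off and let it go gradually.
- **Extra nudge:** Close-ups left it unclear whether the large bucket still pressed its stop. I nudged it outward with the closed fingers to about 2 N; the force rose within 1.6 mm of motion, and I backed away slowly.

**Last checks:**
- **Pictures:** Both buckets hang upright with the rod in their hooks, and the four bystanders look where they were.
- **Tilt:** The bar tilted about +0.03 rad in a picture taken before the nudge, uncertain by about 0.02, against the 0.06 limit.
- **Stop contact:** In the pictures each block sits against its stop to within about half a millimetre. I could not measure the required resting force above 0.05 N on either side.

Two readings disagreed. Wrist forces jumped by 1 to 3 N just after each move, so the push values are approximate. My estimate of where the large bucket met its stop was about 3 mm closer to the pivot than the hook alone could reach. Contact through the wider grip block would put it a further 3 mm out, so that leaves about 6 mm unexplained.

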